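Thread a model tower's floors onto its lighting base, with its lever-lock switch off

ROBOT

A 6-joint arm with a two-finger parallel gripper is mounted at the origin on the work surface. World frame = base frame: x ahead of the robot, y to its left, z up, the work surface at z = 0. Lengths are in m, angles in degrees, forces in N, time in s.
With the tool pointing down it reaches from about 0.35 to 0.875 m from the base axis. Payload 4.2 kg.
Tool frame: the origin (TCP) lies between the finger pads; the fingertips stand 14 mm ahead of it and the grasp point (between the pads) lies 5 mm behind it; x points along the fingers, y is the direction in which the jaws open and shut, and the axes are right-handed (so a half turn about x gives the same grasp; the last joint's range is limited). The gripper opens to 87 mm and grips with 3 to 60 N. Pads are 19 mm wide; open, the fingers measure 117 mm over their backs; the gripper's body (75 mm by 190 mm) begins 51 mm behind the grasp point.
Start: joints at [-56.746, 22.042, 0.453, 0, -68.411, -14.817], TCP at [0.198, -0.593, 0.237] pointing down, gripper open.
Joint ranges: [-179.83, 179.83], [-69.29, 118.12], [-61.27, 80.66], [-181.25, 117.63], [-171.15, -9.14], [-177.46, 177.46]. Speed limits (degrees/s): [159.86, 159.86, 180, 180, 180, 180].

INTERFACE

Orientations are given as a 3x3 rotation matrix whose columns are the frame's x, y, z axes.
In Python, from station import r, imaging, job gives the robot as it stands. The module is installed in compiled form; this text tells all that it offers.
- The arm moves only by the tool apply_moves, never from a script. Its arguments are lists of equal length, an entry for each row: "xyz": the shift along the tool's x, y, z in m, a list of three; "twist": the turn about the tool's x in degrees; "claw": the opening, from 0 (shut) to 1 (fully open). A call has 1 to 12 rows; each row shifts and turns the pose as measured when the row begins, along the tool's axes as they then stand; what a row does not reach is not made up. A row lasts 1/10 s, in which the tool goes at most 50 mm and 8.59 degrees, less where a joint would pass 70% of its speed; a pose out of reach is approached as far as the arm can. A call is refused whole if a number of a shift passes 0.05 or a number of a turn 8.59, either way. A call with a gripper value outside its range is refused whole. The fingers move at their own pace and stop on an object; the grip force is fixed at half the most. Time passes only in rows, so rows that do not move let the fingers close. It gives the time, the measured TCP pose, the force and the opening at its end, in the units of the state.
- r.sense(): the state, without advancing time (a new reading comes with each control period).
- imaging.capture(name): name is "scene" or "top" or "wrist"; returns a dict with "pixels" (384x512x3 uint8, red, green, blue), "mtx" (3x3 intrinsics, pixels), "distortion" ([k1, k2, p1, p2, k3] as OpenCV has them; the pictures are not rectified), "view" (4x4, takes a point from world to camera coordinates). Camera axes: x right, y down, z forward; pixel columns grow to the right and rows downward; lengths in m; the calibration is good to about 2 mm. A picture is of the moment at which its call begins. There is no depth.
- job.finish_job(): hands the job in, once; it reports no verdict.
Trained networks look in a picture, given as the dict that the camera call returned (one of the last four; its "shot" number tells which), for a name from the list of things; names that differ only in an ending like _2 or _b are one class to them, and where a whole thing is asked for, a point or a joint stands for the part that bears it (a point fixed in the world has none). Each returns a list of dicts, best first, with "p" (0 to 1); they miss things now and then, are a little off and sometimes report something else, mostly with a low value. They report only what shows in the picture. A call takes as long as a camera call. They do not tell look-alikes from the thing itself.
- imaging.regions_of(query, picture): "mask" (384x512 bool, what is visible of it) and "centre" ([column, row] in pixels, amid what is visible of it).
The state is a dict: "time_s": time; "joints": joint angles; "joint_velocities": joint speeds; "effort": joint torques, N m; "tcp_pos": TCP position; "ee_rot": TCP orientation; "wrist_force": force on the tool from outside, world axes, zero at the start; "moment": the same for the moment, N m; "gripper_width": opening from 0.0 (shut) to 1.0 (fully open).
Only numpy, scipy, OpenCV 4.12 (cv2) and the standard library are available. Lean on these libraries where they do the work, as an engineer would, in place of code of your own. Each camera call takes 0.05 s, during which the arm holds its last target.

TASK

The lighting base of this architectural model is live: first switch it off at the grey supply box, whose toggle is locked until its collar is lifted - off is the lever leaning back towards the robot, with the collar dropped home in its lock again. Then thread every white floor plate on the bench over the base's two upright brass pins, lying flat one on another, and after the last floor the roof on top with its raised block upwards. When all are fully down, switch the supply on again (lever leaning away from the robot, collar locked home) and leave the other things on the bench where they are.

Things in the scene. Friction and masses are not known exactly. Their poses are not given: they have to be found in the camera images.
- lever_pivot (a point): fixed point on the hinge axis of the toggle, 52 mm above the bench, in the middle of the top of the grey supply box (110 x 90 mm, 50 mm high, its x and y as here). x is the direction in which the lever leans when on (roughly away from the robot), y is the hinge axis, z up. A pair of fixed steel cheeks stands here, 8 mm thick along x, each from 6 to 12 mm off the centre line along y, up to 30 mm above this point
- lever (a joint): angle of the toggle's lever, rad: 0 is upright, +0.45 (its stop) leans to the +x of lever_pivot = on, -0.45 (its stop) leans to -x = off. A 12 mm rod with a 16 mm ball at its end, the ball's top 92 mm from the hinge. With the collar down it has only about 0.1 rad of play and cannot pass the middle; with the collar raised it swings easily and nearly stays where it is left
- collar (a joint): how far the collar is raised along the lever, m: 0 is down (locked), 0.014 is its upper stop. A spring pushes it down with 3 N when down and 6.5 N at the top. Raised 0.0085 or more its keys clear the cheeks and the lever can be swung past the middle; let go at either end of the swing, it drops home by itself
- collar_mid (a point): middle of the knurled aluminium locking collar round the lever, a cylinder 34 mm in diameter and 30 mm long, on the lever's axis, 49 mm from the hinge when down. z runs along the lever towards its ball, y along the hinge axis. Pinched across y it can be lifted along the lever and swung with it, turning between the fingers
- seat (a point): centre of the top of the lighting base's white plinth (150 x 44 mm, its top 32 mm above the bench, on a grey board 190 x 90 mm, 12 mm high; all fixed), where the lowest floor plate lies. Two brass pins, 10 mm in diameter with round ends, stand on it at x = -55 and +55 mm and rise 60 mm above this point. x runs along the row of pins, z up
- floor0_mid (a point): white floor plate of the model tower, 150 x 56 x 10 mm, a row of dark windows along its long edges, lying flat on the bench (at most four; None if this one is absent). This point is its centre, half-way up; x runs along its length, z up. Two round through holes, 14 mm in diameter, lie on its long centre line at x = -55 and +55 mm. It is alike both ends and both faces; about 0.1 kg
- floor1_mid (a point): white floor plate of the model tower, 150 x 56 x 10 mm, a row of dark windows along its long edges, lying flat on the bench (at most four; None if this one is absent). This point is its centre, half-way up; x runs along its length, z up. Two round through holes, 14 mm in diameter, lie on its long centre line at x = -55 and +55 mm. It is alike both ends and both faces; about 0.1 kg
- floor2_mid (a point): white floor plate of the model tower, 150 x 56 x 10 mm, a row of dark windows along its long edges, lying flat on the bench (at most four; None if this one is absent). This point is its centre, half-way up; x runs along its length, z up. Two round through holes, 14 mm in diameter, lie on its long centre line at x = -55 and +55 mm. It is alike both ends and both faces; about 0.1 kg
- floor3_mid (a point): white floor plate of the model tower, 150 x 56 x 10 mm, a row of dark windows along its long edges, lying flat on the bench (at most four; None if this one is absent). This point is its centre, half-way up; x runs along its length, z up. Two round through holes, 14 mm in diameter, lie on its long centre line at x = -55 and +55 mm. It is alike both ends and both faces; about 0.1 kg
- roof_mid (a point): the roof of the tower, a white slab 150 x 56 x 10 mm with the same two 14 mm holes at x = -55 and +55 mm, and a raised plain block 60 (x) x 36 (y) x 24 mm on the middle of its upper face, by which, or by the slab's long edges, it can be gripped; 34 mm high in all. This point is the centre of that block, 22 mm above the roof's underside; x along its length, z up. About 0.13 kg
- glue: bystander: white bottle, 48 mm across, 130 mm high; origin under its centre
- ruler: bystander: flat steel ruler 300 x 30 x 3 mm, along its y; origin under its centre
- sanding_block: bystander: cork sanding block 90 (x) x 50 x 26 mm; origin under its centre
- offcut_bowl: bystander: small white bowl 100 mm across, 45 mm high; origin under its centre
- pen_pot: bystander: black pot 70 mm across, 90 mm high; origin under its centre
- brush: bystander: brush lying along its x, about 150 mm long
- knife: bystander: craft knife lying along its x, 150 mm long, 10 mm high
- balsa: bystander: block of balsa 120 (x) x 30 x 30 mm; origin under its centre
Mind the look-alikes: they are no part of the job. Leave any green look-alike of the part that bears roof_mid alone.

How it is judged:
By the outcome, as a careful person would: the job done as asked, in the order asked, and still so for the second after the job is handed in, with the robot touching nothing.
Of floor0, floor1, floor2, floor3 only 2 to 4 are there at a start; the rules pass over those that are not, and their reading is None.
At some moment in a run one of floor0, floor1, floor2, floor3, roof may be knocked a few centimetres aside while the robot is not near it.
It also fails if it takes over 210 s, if anything falls off the work surface, if the arm or the gripper's body presses on something with over 40 N, if the wrist force passes 120 N, or if a joint passes its speed limit or range.

## Working session

There is one attempt and no reset: what is moved stays moved. The work goes in short steps, Python scripts to look and compute and a tool call to move; the robot and the scene stay as the last step left them, time stands still between calls to the robot, and variables do not carry over. Pictures are saved under pics/ and viewed, and the job is handed in when it is done.

Besides the shell and the picture viewer there is one more tool, called after "Emit:" by a JSON object that holds its "method" and its "body", one argument or row to a line. apply_moves: Moves the arm, as the interface text tells. Its arguments: {"type":"object","properties":{"xyz":{"type":"array","items":{"type":"array","items":{"type":"number"}}},"twist":{"type":"array","items":{"type":"number"}},"claw":{"type":"array","items":{"type":"number"}}},"required":["xyz","twist","claw"]}

```bash
ls; mkdir -p pics
python3 - <<'E'
from station import r, imaging, job
import cv2, numpy as np
s=r.sense()
for k,v in s.items(): print(k,np.round(v,3).tolist())
for n in ("scene","top","wrist"):
    c=imaging.capture(n)
    cv2.imwrite(f"pics/a_{n}.png",cv2.cvtColor(c["pixels"],cv2.COLOR_RGB2BGR))
    print(n,np.round(c["mtx"],1).tolist(),c["distortion"],np.round(c["view"],3).tolist())
E
```

```text
pics
time_s 0.0
joints [-56.745, 22.094, 0.381, -0.029, -68.412, -14.819]
joint_velocities [0.104, -0.052, 0.014, 0.016, 0.096, -0.032]
effort [-0.001, -39.066, 18.74, 4.22, 0.011, -0.0]
tcp_pos [0.198, -0.592, 0.235]
ee_rot [[-0.001, -0.316, 0.949], [0.002, 0.949, 0.316], [-1.0, 0.002, -0.0]]
wrist_force [-0.075, -0.609, 0.142]
moment [0.005, -0.018, 0.02]
gripper_width 1.0
scene [[453.9, 0.0, 257.6], [0.0, 453.9, 193.6], [0.0, 0.0, 1.0]] [-0.16009075  0.          0.          0.          0.        ] [[-0.811, 0.585, -0.005, 0.41], [0.369, 0.505, -0.78, -0.117], [-0.454, -0.634, -0.626, 1.662], [0.0, 0.0, 0.0, 1.0]]
top [[441.4, 0.0, 255.3], [0.0, 441.4, 182.0], [0.0, 0.0, 1.0]] [-0.09644376  0.          0.          0.          0.        ] [[-0.052, -0.999, 0.002, 0.001], [-0.978, 0.05, -0.201, 0.52], [0.2, -0.012, -0.98, 1.542], [0.0, 0.0, 0.0, 1.0]]
wrist [[337.5, 0.0, 261.6], [0.0, 337.5, 190.6], [0.0, 0.0, 1.0]] [-0.05649287  0.          0.          0.          0.        ] [[-0.315, 0.949, 0.003, 0.624], [0.911, 0.301, 0.283, -0.036], [0.267, 0.092, -0.959, 0.392], [0.0, 0.0, 0.0, 1.0]]
```

View pics/a_scene.png

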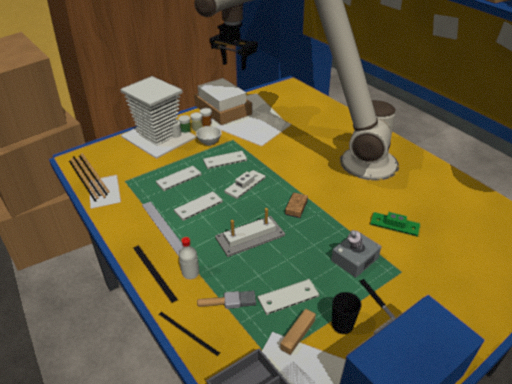

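View pics/a_top.png

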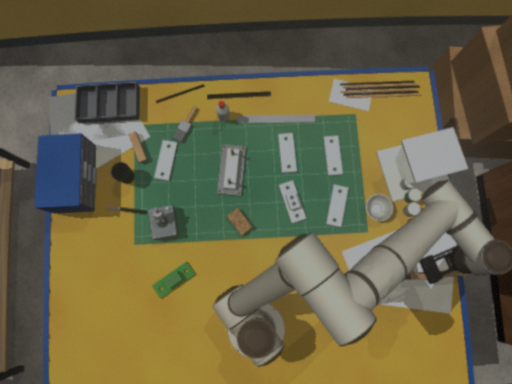

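View pics/a_wrist.png

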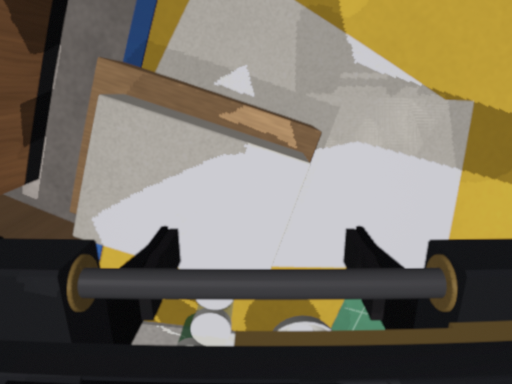

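```bash
cat > h.py <<'E'
from station import r, imaging, job
import cv2, numpy as np
def rays(c,px):
    px=np.asarray(px,float).reshape(-1,1,2)
    u=cv2.undistortPoints(px,c["mtx"],np.asarray(c["distortion"],float)).reshape(-1,2)
    V=np.asarray(c["view"]);R=V[:3,:3];t=V[:3,3]
    o=-R.T@t
    d=np.c_[u,np.ones(len(u))]@R
    return o,d
def onplane(c,px,z):
    o,d=rays(c,px); k=(z-o[2])/d[:,2]
    return o+d*k[:,None]
def proj(c,P):
    V=np.asarray(c["view"]);rv,_=cv2.Rodrigues(V[:3,:3])
    return cv2.projectPoints(np.asarray(P,float).reshape(-1,1,3),rv,V[:3,3],c["mtx"],np.asarray(c["distortion"],float))[0].reshape(-1,2)
def save(c,name,zoom=None,marks=None):
    im=cv2.cvtColor(c["pixels"],cv2.COLOR_RGB2BGR).copy()
    if marks is not None:
        for p in marks: cv2.circle(im,tuple(int(round(v)) for v in p),1,(0,0,255),-1)
    if zoom:
        x0,y0,x1,y1,k=zoom; im=cv2.resize(im[y0:y1,x0:x1],None,fx=k,fy=k,interpolation=cv2.INTER_CUBIC)
    cv2.imwrite(f"pics/{name}.png",im)
def rect(c,mask,z):
    cs,_=cv2.findContours(mask.astype(np.uint8),cv2.RETR_EXTERNAL,cv2.CHAIN_APPROX_NONE)
    k=max(cs,key=cv2.contourArea).reshape(-1,2)
    P=onplane(c,k,z)[:,:2]
    (cx,cy),(w,h),a=cv2.minAreaRect((P*1000).astype(np.float32))
    if w<h: w,h,a=h,w,a+90
    a=(a+90)%180-90
    return cx/1000,cy/1000,w,h,a
def st(): 
    s=r.sense(); R=np.asarray(s["ee_rot"])
    print("t",round(s["time_s"],2),"tcp",np.round(s["tcp_pos"],4),"yaw(jaw)",round(np.degrees(np.arctan2(R[1,1],R[0,1])),2),"down",np.round(R[:,0],3),"F",np.round(s["wrist_force"],1),"g",round(s["gripper_width"],3),"j",np.round(s["joints"],0))
    return s
E
python3 - <<'E'
from h import *
s=st()
c=imaging.capture("wrist");V=c["view"];R=np.asarray(s["ee_rot"]);o=-V[:3,:3].T@V[:3,3]
print("cam in tool",R.T@(o-s["tcp_pos"]),"axes",np.round(R.T@V[:3,:3].T,3))
for cam in ("top","scene"):
    c=imaging.capture(cam)
    for q,z in (("floor0_mid",.01),("roof_mid",.01),("seat",.032),("lever_pivot",.05),("collar_mid",.1),("lever",.1),("glue",0),("ruler",0),("sanding_block",.026),("offcut_bowl",0),("pen_pot",0),("brush",0),("knife",0),("balsa",0)):
        for d in imaging.regions_of(q,c):
            if d["p"]>.2: print(cam,q,round(d["p"],2),np.round(d["centre"]),d["mask"].sum(),np.round(rect(c,d["mask"],z),3))
E
```

```text
t 0.15 tcp [ 0.1975 -0.5925  0.2357] yaw(jaw) 108.43 down [-0.001  0.002 -1.   ] F [-0.2  0.7 -1. ] g 0.997 j [-57.  22.   0.  -0. -68. -15.]
cam in tool [-0.1490046  -0.00041515 -0.07710075] axes [[-0.001 -0.283  0.959]
 [ 1.    -0.001  0.001]
 [ 0.001  0.959  0.283]]
top floor0_mid 0.59 [336. 206.] 559 [  0.426  -0.322 147.661  54.778 -15.016]
top floor0_mid 0.35 [121. 171.] 375 [ 0.588  0.468 94.768 70.683 63.8  ]
top roof_mid 0.78 [174. 279.] 616 [  0.187   0.285 148.117  55.409 -55.854]
top roof_mid 0.62 [294. 201.] 591 [  0.45   -0.157 147.996  58.988  16.387]
top seat 0.94 [234. 171.] 1189 [ 5.74000e-01  5.90000e-02  1.88153e+02  8.83360e+01 -8.21100e+00]
top lever_pivot 0.61 [165. 222.] 842 [  0.392   0.31  116.265  94.161   6.951]
top lever_pivot 0.41 [183. 129.] 334 [  0.757   0.223 148.495  44.665 -26.975]
top collar_mid 0.32 [223. 112.] 166 [ 0.779  0.081 71.729 37.061  6.773]
top lever 0.43 [161. 214.] 105 [ 0.416  0.318 45.409 31.564 43.261]
top ruler 0.92 [275. 122.] 558 [ 7.72000e-01 -1.16000e-01  2.94256e+02  3.37570e+01  8.84350e+01]
top sanding_block 0.76 [237. 221
[... 1399 characters left out ...]
e+02  3.36870e+01  8.80060e+01]
scene ruler 0.25 [300. 332.] 683 [  0.677   0.406 135.684  39.501  19.454]
scene sanding_block 0.92 [296. 204.] 375 [3.92000e-01 5.30000e-02 1.17637e+02 5.26520e+01 3.76460e+01]
scene offcut_bowl 0.75 [208. 136.] 360 [  0.377  -0.517 147.802  93.847  58.001]
scene offcut_bowl 0.58 [248. 238.] 1563 [ 5.73000e-01  3.90000e-02  1.97147e+02  1.38212e+02 -9.14500e+00]
scene pen_pot 0.98 [345. 314.] 1006 [  0.541   0.437 134.304  73.211  47.408]
scene brush 0.78 [235. 300.] 709 [  0.765   0.222 149.687  54.406 -26.983]
scene knife 0.82 [376. 299.] 237 [  0.445   0.452 138.781  19.842  78.51 ]
scene balsa 0.83 [296. 332.] 695 [  0.677   0.405 139.53   38.71   19.726]
```

Run:
```python
from h import *
c=imaging.capture("top")
im=c["pixels"].astype(int)
m=((im.min(2)>130)).astype(np.uint8)
n,l,s,ce=cv2.connectedComponentsWithStats(m)
for i in range(1,n):
    if 150<s[i,4]<900: print(np.round(ce[i]),s[i,4],np.round(rect(c,l==i,.01),3))
save(c,"b_top",(120,95,400,255,2.8))
c2=imaging.capture("scene")
save(c2,"b_sc",(300,190,420,290,6))
st()
```

```text
[347.  97.] 533 [  0.857  -0.417 156.911  95.662  72.445]
[280. 119.] 299 [ 7.71000e-01 -1.40000e-01  2.41843e+02  2.03300e+01  8.71940e+01]
[287. 152.] 507 [  0.637  -0.152 147.082  53.449   1.875]
[333. 155.] 503 [  0.618  -0.324 146.854  52.979   1.649]
[165. 160.] 508 [  0.632   0.308 145.89   53.705 -12.999]
[230. 169.] 379 [ 5.8800e-01  6.3000e-02  1.4936e+02  4.4110e+01 -8.6900e+00]
[291. 201.] 470 [  0.449  -0.157 146.84   53.755  15.03 ]
[337. 205.] 540 [  0.425  -0.323 147.409  53.116 -15.576]
[378. 208.] 195 [  0.405  -0.476  56.428  54.802 -27.684]
[476. 235.] 435 [ 0.284 -0.837 92.078 71.23  33.866]
[361. 250.] 516 [  0.278  -0.416 209.265  62.485 -55.006]
[442. 245.] 319 [  0.243  -0.69  126.133  54.127 -51.403]
[383. 270.] 590 [  0.181  -0.472 122.366  72.561 -48.982]
[361. 292.] 321 [ 0.107 -0.381 78.266 64.898 22.603]
[227. 311.] 214 [6.9000e-02 9.1000e-02 9.4904e+01 4.5192e+01 3.0362e+01]
t 1.8 tcp [ 0.1977 -0.5929  0.2366] yaw(jaw) 108.44 down [ 0. -0. -1.] F [ 0.8  0.8 -0.9] g 0.996 j [-57.  22.   0.  -0. -68. -15.]
```

View pics/b_top.png

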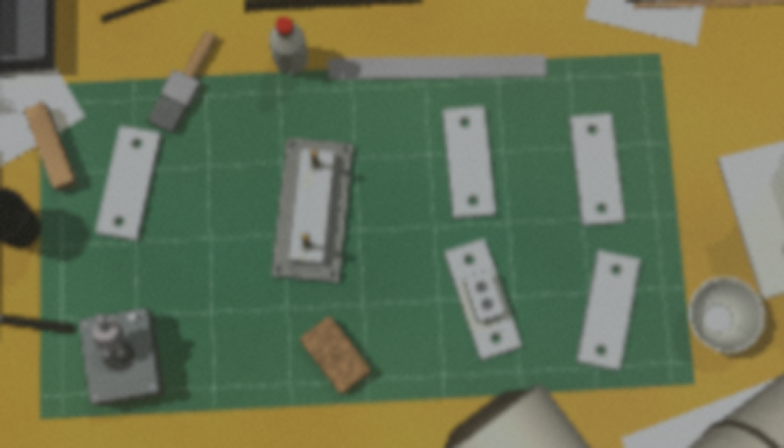

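View pics/b_sc.png

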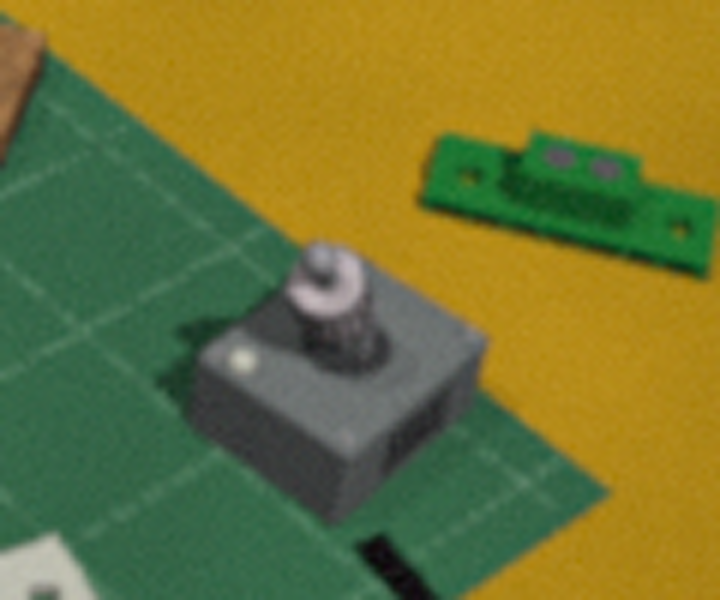

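```bash
cat >> h.py <<'E'
def plan(wps,step=.045,claw=None):
    """wps: list of (x,y,z,jawyaw[,step]); prints rows of tool shifts"""
    s=r.sense();p=np.array(s["tcp_pos"]);R=np.asarray(s["ee_rot"]);a=np.degrees(np.arctan2(R[1,1],R[0,1]))
    X=[];T=[]
    for w in wps:
        stp=w[4] if len(w)>4 else step
        q=np.array(w[:3]); da=(w[3]-a+180)%360-180
        n=max(1,int(np.ceil(max(np.linalg.norm(q-p)/stp,abs(da)/8.5))))
        for i in range(n):
            k=n-i
            ps=np.radians(a); J=np.array([np.cos(ps),np.sin(ps),0]);Z=np.array([np.sin(ps),-np.cos(ps),0])
            d=(q-p)/k; e=np.round([-d[2],d@J,d@Z],4)
            tw=round(((w[3]-a+180)%360-180)/k,2)
            X.append([round(float(v),4) for v in e]);T.append(float(tw))
            p=p+e[1]*J+e[2]*Z+np.array([0,0,-e[0]])
            # turn about tool x (down): yaw decreases with positive twist
            a=a-(-tw) if False else a+tw
            T[-1]=-float(tw)
    for i in range(0,len(X),12):
        print(len(X[i:i+12]),"xyz",X[i:i+12],"twist",T[i:i+12])
    print("end",np.round(p,4),round(a,2))
E
python3 - <<'E'
from h import *
plan([(.42,-.35,.30,102),(.5,0,.30,97),(.40,.31,.28,97)])
E
```

```text
12 xyz [[-0.0079, 0.02, 0.036], [-0.0079, 0.0205, 0.0357], [-0.0079, 0.021, 0.0354], [-0.0079, 0.0215, 0.0351], [-0.008, 0.022, 0.0348], [-0.0079, 0.0225, 0.0344], [-0.008, 0.023, 0.0342], [-0.0079, 0.0235, 0.0338], [-0.0, 0.0407, 0.0189], [-0.0, 0.0409, 0.0184], [-0.0, 0.0411, 0.018], [-0.0, 0.0413, 0.0175]] twist [0.8, 0.81, 0.8, 0.81, 0.8, 0.81, 0.8, 0.81, 0.62, 0.63, 0.62, 0.63]
12 xyz [[-0.0, 0.0415, 0.0171], [-0.0, 0.0417, 0.0166], [-0.0, 0.0419, 0.0162], [-0.0, 0.042, 0.0157], [0.0025, 0.04, -0.0077], [0.0025, 0.04, -0.0077], [0.0025, 0.04, -0.0077], [0.0025, 0.04, -0.0077], [0.0025, 0.04, -0.0077], [0.0025, 0.04, -0.0077], [0.0025, 0.0399, -0.0076], [0.0025, 0.04, -0.0077]] twist [0.62, 0.63, 0.62, 0.63, -0.0, -0.0, -0.0, -0.0, -0.0, -0.0, -0.0, -0.0]
end [0.4  0.31 0.28] 97.0
```

Emit:
{"method": "apply_moves", "body": {
  "xyz": [
    [-0.008, 0.02, 0.036],
    [-0.008, 0.02, 0.036],
    [-0.008, 0.021, 0.035],
    [-0.008, 0.022, 0.035],
    [-0.008, 0.022, 0.035],
    [-0.008, 0.022, 0.034],
    [-0.008, 0.023, 0.034],
    [-0.008, 0.024, 0.034],
    [0, 0.041, 0.019],
    [0, 0.041, 0.018],
    [0, 0.041, 0.018],
    [0, 0.041, 0.018]
  ],
  "twist": [0.8, 0.8, 0.8, 0.8, 0.8, 0.8, 0.8, 0.8, 0.6, 0.6, 0.6, 0.6],
  "claw": [1, 1, 1, 1, 1, 1, 1, 1, 1, 1, 1, 1]
}}

```text
time_s: 3.0
tcp_pos: [0.4715, -0.1655, 0.3026]
ee_rot: [[0.003, -0.151, 0.989], [-0.0, 0.989, 0.151], [-1.0, -0.001, 0.003]]
wrist_force: [0.8, -0.9, 0.6]
gripper_width: 1.003
```

Emit:
{"method": "apply_moves", "body": {
  "xyz": [
    [0, 0.042, 0.017],
    [0, 0.042, 0.017],
    [0, 0.042, 0.016],
    [0, 0.042, 0.016],
    [0.002, 0.04, -0.008],
    [0.002, 0.04, -0.008],
    [0.002, 0.04, -0.008],
    [0.002, 0.04, -0.008],
    [0.002, 0.04, -0.008],
    [0.002, 0.04, -0.008],
    [0.002, 0.04, -0.008],
    [0.002, 0.04, -0.008]
  ],
  "twist": [0.6, 0.6, 0.6, 0.6, 0, 0, 0, 0, 0, 0, 0, 0],
  "claw": [1, 1, 1, 1, 1, 1, 1, 1, 1, 1, 1, 1]
}}

```text
time_s: 4.2
tcp_pos: [0.413, 0.3428, 0.2887]
ee_rot: [[0.012, -0.11, 0.994], [0.003, 0.994, 0.11], [-1.0, 0.001, 0.012]]
wrist_force: [1.4, 0.2, 0.6]
gripper_width: 0.999
```

Run:
```python
from h import *
c=imaging.capture("wrist"); s=st()
save(c,"c_w",(0,0,512,384,1.5))
plan([(.40,.31,.28,97)])
```

```text
t 4.25 tcp [0.4122 0.3476 0.2878] yaw(jaw) 96.51 down [ 0.012  0.005 -1.   ] F [-0.   2.9  0.2] g 1.002 j [  58.   11.   -7.    0.  -71. -141.]
1 xyz [[0.0078, -0.036, -0.0163]] twist [-0.49]
end [0.4  0.31 0.28] 97.0
```

View pics/c_w.png

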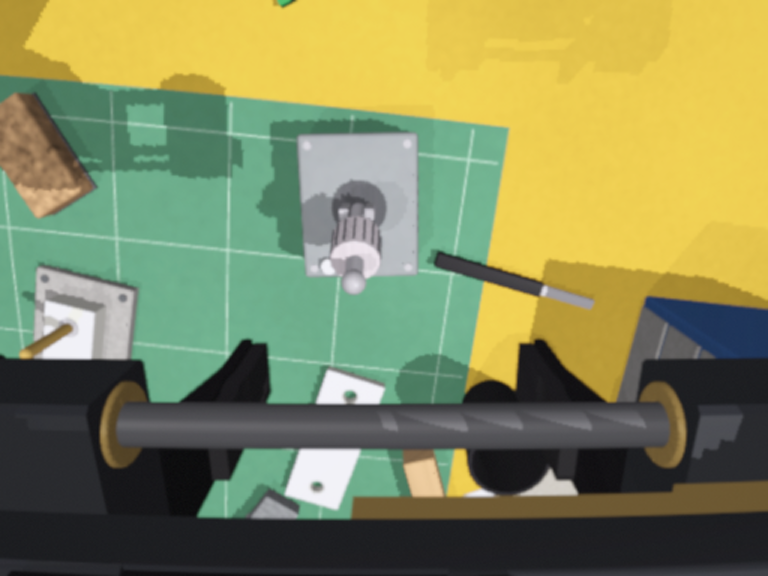

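Run:
```python
from h import *
c=imaging.capture("wrist"); s=st()
save(c,"c_w2",(170,60,320,210,5))
im=cv2.cvtColor(c["pixels"],cv2.COLOR_RGB2BGR)
q=imaging.regions_of("lever_pivot",c)
for d in q: print(d["p"],d["centre"],np.round(rect(c,d["mask"],.05),3))
q=imaging.regions_of("collar_mid",c)
for d in q: print(d["p"],d["centre"],d["mask"].sum(),np.round(rect(c,d["mask"],.1),3))
```

```text
t 4.3 tcp [0.4126 0.345  0.2877] yaw(jaw) 96.56 down [ 0.011  0.002 -1.   ] F [ 0.4 -0.4 -0.9] g 0.999 j [  57.   11.   -7.    0.  -71. -141.]
0.97 [235.5, 136.0] [  0.401   0.316 123.855  90.744   6.33 ]
0.75 [330.9, 310.5] 1837 [  0.58    0.453  65.318  42.797 -84.29 ]
0.65 [231.3, 163.9] 1041 [ 0.412  0.317 41.913 35.01  -0.252]
```

View pics/c_w2.png

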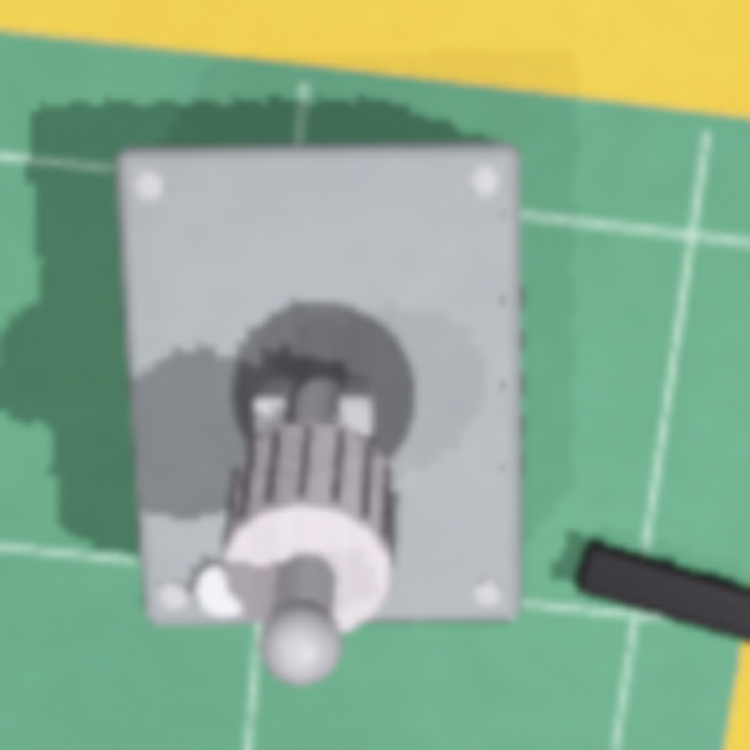

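Run:
```python
from h import *
c=imaging.capture("wrist"); s=st()
px=np.array([(120,150),(520,147),(521,618),(148,626)])/5+[170,60]
P=onplane(c,px,.05)[:,:2];print(P.round(4))
for a,b in((0,1),(1,2),(2,3),(3,0)):
    d=P[b]-P[a];print(np.hypot(*d).round(4),np.degrees(np.arctan2(d[1],d[0])).round(2))
print("c",P.mean(0))
def lev(P0,yaw,th):
    ux=np.array([np.cos(yaw),np.sin(yaw),0]);ax=np.sin(th)*ux+np.cos(th)*np.array([0,0,1]);return np.r_[P0,.052]+np.outer([.049,.064,.084],ax)
for y in(6,8):
  for th in (.45,.4):
    print(y,th,((proj(c,lev(P.mean(0),np.radians(y),th))-[170,60])*5).round(0).tolist())
```

```text
t 4.45 tcp [0.4138 0.3411 0.2884] yaw(jaw) 96.31 down [ 0.011  0.002 -1.   ] F [-0.2 -0.1  1.1] g 1.003 j [  57.   11.   -8.    1.  -71. -141.]
[[0.3457 0.2593]
 [0.3356 0.347 ]
 [0.4427 0.3602]
 [0.4544 0.272 ]]
0.0883 96.58
0.1079 7.03
0.089 -82.43
0.1094 -173.34
c [0.39459404 0.30963463]
6 0.45 [[312.0, 530.0], [307.0, 577.0], [300.0, 644.0]]
6 0.4 [[312.0, 520.0], [307.0, 564.0], [299.0, 628.0]]
8 0.45 [[316.0, 530.0], [312.0, 577.0], [307.0, 644.0]]
8 0.4 [[315.0, 520.0], [311.0, 564.0], [305.0, 628.0]]
```

Emit:
{"method": "apply_moves", "body": {
  "xyz": [
    [0, -0.03, -0.018],
    [0, 0, 0],
    [0, 0, 0]
  ],
  "twist": [0, 0, 0],
  "claw": [1, 1, 1]
}}

```text
time_s: 4.75
tcp_pos: [0.3998, 0.3055, 0.2883]
ee_rot: [[0.011, -0.106, 0.994], [0.001, 0.994, 0.106], [-1.0, 0.0, 0.011]]
wrist_force: [0.6, 1.0, -0.1]
gripper_width: 0.999
```

```bash
cat >> h.py <<'E'
import pickle
def snap(cam,name,zoom=None):
    c=imaging.capture(cam); pickle.dump(dict(c),open(f"pics/{name}.pkl","wb")); save(c,name,zoom); return c
def load(name): return pickle.load(open(f"pics/{name}.pkl","rb"))
E
python3 - <<'E'
from h import *
c=snap("wrist","d_w",(170,60,320,210,5)); s=st(); 
V=c["view"]; print(-V[:3,:3].T@V[:3,3]); st()
E
```

```text
t 4.8 tcp [0.3997 0.3054 0.2884] yaw(jaw) 96.07 down [ 0.011  0.001 -1.   ] F [ 0.   0.3 -0.7] g 0.999 j [  56.    8.  -12.    1.  -70. -140.]
[0.32154681 0.29691651 0.43644757]
t 4.8 tcp [0.3997 0.3054 0.2884] yaw(jaw) 96.07 down [ 0.011  0.001 -1.   ] F [ 0.   0.3 -0.7] g 0.999 j [  56.    8.  -12.    1.  -70. -140.]
```

View pics/d_w.png

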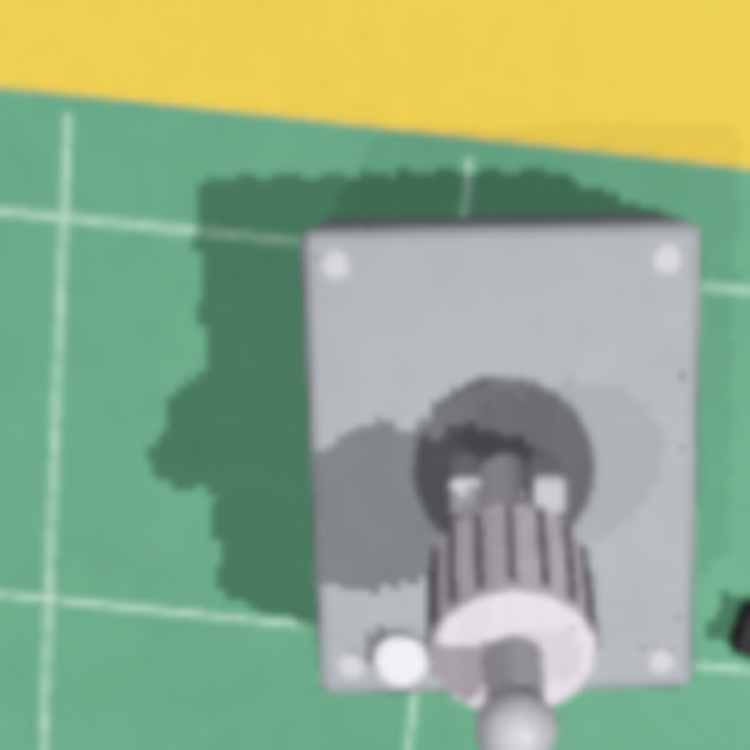

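Run:
```python
from h import *
c=load("d_w")
px=np.array([(305,230),(700,227),(689,684),(323,692)])/5+[170,60]
P=onplane(c,px,.05)[:,:2];print(P.round(4))
for a,b in((0,1),(1,2),(2,3),(3,0)):
    d=P[b]-P[a];print(np.hypot(*d).round(4),np.degrees(np.arctan2(d[1],d[0])).round(2))
print("c",P.mean(0))
def lev(P0,yaw,th):
    ux=np.array([np.cos(yaw),np.sin(yaw),0]);ax=np.sin(th)*ux+np.cos(th)*np.array([0,0,1]);return np.r_[P0,.052]+np.outer([.049,.064,.084],ax)
for y in(7,):
  for th in (.45,.4):
    print(y,th,((proj(c,lev(P.mean(0),np.radians(y),th))-[170,60])*5).round(0).tolist())
yaw=np.radians(7);ux=np.array([np.cos(yaw),np.sin(yaw)]);C=P.mean(0)
for th in(.45,-.45):
  for rr in(.049,.061): print(th,rr,(C+ux*np.sin(th)*rr).round(4),round(.052+np.cos(th)*rr,4))
plan([(*(C+ux*.0213),.15,97,.03),(*(C+ux*.0213),.0911,97,.02)])
```

```text
[[0.3449 0.2654]
 [0.335  0.353 ]
 [0.4416 0.3659]
 [0.4528 0.2783]]
0.0882 96.47
0.1074 6.89
0.0883 -82.7
0.1087 -173.17
c [0.39354518 0.31562809]
7 0.45 [[511.0, 609.0], [514.0, 658.0], [517.0, 728.0]]
7 0.4 [[511.0, 600.0], [514.0, 646.0], [517.0, 712.0]]
0.45 0.049 [0.4147 0.3182] 0.0961
0.45 0.061 [0.4199 0.3189] 0.1069
-0.45 0.049 [0.3724 0.313 ] 0.0961
-0.45 0.061 [0.3672 0.3124] 0.1069
8 xyz [[0.0277, 0.0022, 0.0032], [0.0277, 0.0022, 0.0033], [0.0277, 0.0022, 0.0033], [0.0277, 0.0022, 0.0033], [0.0276, 0.0023, 0.0032], [0.0196, -0.0, 0.0], [0.0197, -0.0, 0.0], [0.0196, -0.0, 0.0]] twist [-0.19, -0.18, -0.19, -0.18, -0.19, 0.0, 0.0, 0.0]
end [0.4147 0.3182 0.0911] 97.0
```

Emit:
{"method": "apply_moves", "body": {
  "xyz": [
    [0.028, 0.002, 0.003],
    [0.028, 0.002, 0.003],
    [0.028, 0.002, 0.003],
    [0.028, 0.002, 0.003],
    [0.027, 0.002, 0.003],
    [0.02, 0, 0],
    [0.02, 0, 0],
    [0.018, 0, 0],
    [0, 0, 0]
  ],
  "twist": [-0.2, -0.2, -0.2, -0.2, 0, 0, 0, 0, 0],
  "claw": [1, 1, 1, 1, 1, 1, 1, 1, 1]
}}

```text
time_s: 5.7
tcp_pos: [0.4243, 0.3196, 0.0882]
ee_rot: [[0.019, -0.112, 0.993], [0.009, 0.994, 0.112], [-1.0, 0.007, 0.02]]
wrist_force: [0.4, -0.7, 0.2]
gripper_width: 1.001
```

Run:
```python
from h import *
c=snap("wrist","e_w",(0,0,512,384,1.5)); s=st(); 
plan([(.4147,.3182,.0911,97)])
```

```text
t 5.75 tcp [0.425  0.3203 0.0895] yaw(jaw) 96.49 down [ 0.021  0.011 -1.   ] F [ 0.2  0.1 -0.6] g 0.998 j [  55.   22.  -25.    1.  -42. -139.]
1 xyz [[-0.0016, -0.0009, -0.0105]] twist [-0.51]
end [0.4147 0.3182 0.0911] 97.0
```

View pics/e_w.png

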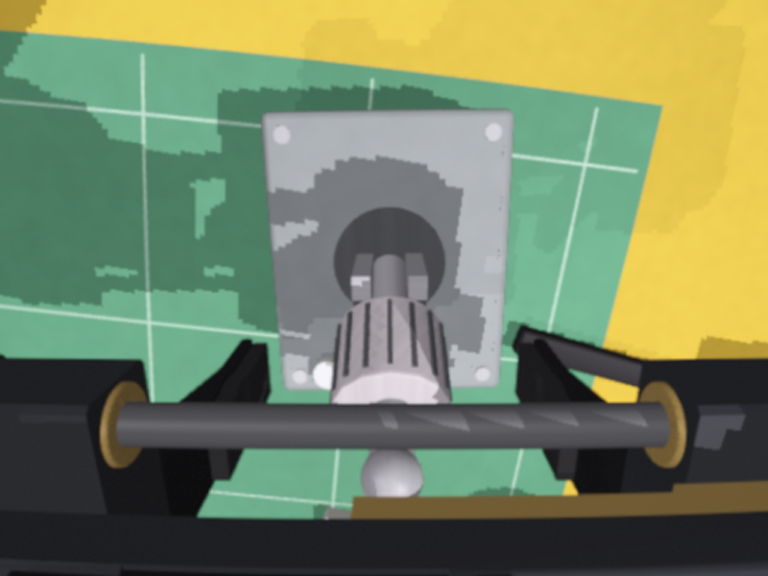

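Emit:
{"method": "apply_moves", "body": {
  "xyz": [
    [-0.001, -0.001, -0.005],
    [0, 0, -0.004],
    [0, 0, 0]
  ],
  "twist": [0, 0, 0],
  "claw": [1, 1, 1]
}}

```text
time_s: 6.05
tcp_pos: [0.4172, 0.3196, 0.0933]
ee_rot: [[0.025, -0.113, 0.993], [0.015, 0.994, 0.112], [-1.0, 0.012, 0.026]]
wrist_force: [-0.4, 0.9, 0.4]
gripper_width: 1.0
```

Run:
```python
from h import *
s=st(); 
plan([(.4147,.3182,.0911,97)])
```

```text
t 6.05 tcp [0.4172 0.3196 0.0933] yaw(jaw) 96.47 down [ 0.025  0.015 -1.   ] F [-0.4  0.9  0.4] g 1.0 j [  56.   21.  -26.    1.  -42. -140.]
1 xyz [[0.0022, -0.0011, -0.0026]] twist [-0.53]
end [0.4147 0.3182 0.0911] 97.0
```

Emit:
{"method": "apply_moves", "body": {
  "xyz": [
    [0.002, -0.001, -0.003],
    [0, 0, 0]
  ],
  "twist": [0, 0],
  "claw": [1, 1]
}}

```text
time_s: 6.25
tcp_pos: [0.4143, 0.3188, 0.0927]
ee_rot: [[0.026, -0.113, 0.993], [0.018, 0.993, 0.113], [-0.999, 0.015, 0.028]]
wrist_force: [-0.3, -0.1, -0.3]
gripper_width: 1.0
```

Emit:
{"method": "apply_moves", "body": {
  "xyz": [
    [0, 0, 0],
    [0, 0, 0],
    [0, 0, 0]
  ],
  "twist": [0, 0, 0],
  "claw": [0.6, 0.6, 0.6]
}}

```text
time_s: 6.55
tcp_pos: [0.4144, 0.3191, 0.0932]
ee_rot: [[0.027, -0.114, 0.993], [0.019, 0.993, 0.113], [-0.999, 0.016, 0.029]]
wrist_force: [0.2, 0.0, -0.5]
gripper_width: 0.811
```

Emit:
{"method": "apply_moves", "body": {
  "xyz": [
    [0.001, 0, 0],
    [0, 0, 0],
    [0, 0, 0],
    [0, 0, 0],
    [0, 0, 0],
    [0, 0, 0]
  ],
  "twist": [0, 0, 0, 0, 0, 0],
  "claw": [0, 0, 0, 0, 0, 0]
}}

```text
time_s: 7.15
tcp_pos: [0.4147, 0.3177, 0.0919]
ee_rot: [[0.026, -0.114, 0.993], [0.015, 0.993, 0.114], [-1.0, 0.012, 0.028]]
wrist_force: [-0.1, 0.6, -1.2]
gripper_width: 0.383
```

Run:
```python
from h import *
s=st();
```

```text
t 7.15 tcp [0.4147 0.3177 0.0919] yaw(jaw) 96.54 down [ 0.026  0.015 -1.   ] F [-0.1  0.6 -1.2] g 0.383 j [  56.   20.  -26.    1.  -42. -140.]
```

Emit:
{"method": "apply_moves", "body": {
  "xyz": [
    [-0.003, 0, 0.0013],
    [-0.003, 0, 0.0013],
    [-0.003, 0, 0.0013],
    [-0.002, 0, 0.001],
    [0, 0, 0]
  ],
  "twist": [0, 0, 0, 0, 0],
  "claw": [0, 0, 0, 0, 0]
}}

```text
time_s: 7.65
tcp_pos: [0.4181, 0.3181, 0.101]
ee_rot: [[0.023, -0.113, 0.993], [0.015, 0.994, 0.112], [-1.0, 0.012, 0.025]]
wrist_force: [0.2, 1.6, -6.7]
gripper_width: 0.385
```

Emit:
{"method": "apply_moves", "body": {
  "xyz": [
    [-0.002, 0, 0.001],
    [-0.0005, 0, 0],
    [-0.0025, 0, -0.0056],
    [-0.002, 0, -0.0058],
    [-0.0014, 0, -0.006]
  ],
  "twist": [0, 0, 0, 0, 0],
  "claw": [0, 0, 0, 0, 0]
}}

```text
time_s: 8.15
tcp_pos: [0.4021, 0.316, 0.109]
ee_rot: [[0.025, -0.112, 0.993], [0.015, 0.994, 0.112], [-1.0, 0.012, 0.026]]
wrist_force: [3.3, -0.2, -6.4]
gripper_width: 0.386
```

```bash
cat >> h.py <<'E'
def levst(C=(.3935,.3156),yaw=6.8):
    s=st();u=np.array([np.cos(np.radians(yaw)),np.sin(np.radians(yaw))]);g=np.array(s["tcp_pos"])-.005*np.asarray(s["ee_rot"])[:,0]
    d=g[:2]-C;a=d@u;b=d@[-u[1],u[0]];z=g[2]-.052
    print("theta",np.arctan2(a,z),"R",np.hypot(a,z),"side",b)
E
python3 - <<'E'
from h import *
levst()
E
```

```text
t 8.15 tcp [0.4021 0.316  0.109 ] yaw(jaw) 96.45 down [ 0.025  0.015 -1.   ] F [ 3.3 -0.2 -6.4] g 0.386 j [  57.   18.  -27.    1.  -44. -141.]
theta 0.13542280683903202 R 0.06253102952769445 side -0.0006311278351966009
```

Emit:
{"method": "apply_moves", "body": {
  "xyz": [
    [-0.0002, 0, -0.006],
    [0.0002, 0, -0.006],
    [0.0006, 0, -0.006],
    [0.0012, 0, -0.006]
  ],
  "twist": [0, 0, 0, 0],
  "claw": [0, 0, 0, 0]
}}

```text
time_s: 8.55
tcp_pos: [0.3786, 0.3132, 0.1091]
ee_rot: [[0.031, -0.114, 0.993], [0.017, 0.993, 0.114], [-0.999, 0.013, 0.033]]
wrist_force: [6.5, -2.2, -4.9]
gripper_width: 0.382
```

Run:
```python
from h import *
levst()
```

```text
t 8.55 tcp [0.3786 0.3132 0.1091] yaw(jaw) 96.57 down [ 0.031  0.017 -0.999] F [ 6.5 -2.2 -4.9] g 0.382 j [  59.   16.  -30.    2.  -42. -144.]
theta -0.2397940461866902 R 0.06397018264899569 side -0.0006557929030675781
```

Emit:
{"method": "apply_moves", "body": {
  "xyz": [
    [0.002, 0, -0.004],
    [0.0024, 0, -0.004],
    [0.0024, 0, -0.004],
    [0, 0, 0]
  ],
  "twist": [0, 0, 0, 0],
  "claw": [0, 0, 0, 0]
}}

```text
time_s: 8.95
tcp_pos: [0.3681, 0.3118, 0.1057]
ee_rot: [[0.038, -0.117, 0.992], [0.019, 0.993, 0.117], [-0.999, 0.015, 0.04]]
wrist_force: [3.1, 0.1, -4.3]
gripper_width: 0.383
```

Run:
```python
from h import *
levst()
```

```text
t 8.95 tcp [0.3681 0.3118 0.1057] yaw(jaw) 96.74 down [ 0.038  0.019 -0.999] F [ 3.1  0.1 -4.3] g 0.383 j [  60.   16.  -32.    2.  -41. -145.]
theta -0.4157655493526569 R 0.06415245027829049 side -0.0008325309762614849
```

Emit:
{"method": "apply_moves", "body": {
  "xyz": [
    [0.003, 0, -0.002],
    [0.003, 0, 0],
    [0.003, 0, 0.001],
    [0, 0, 0],
    [0, 0, 0],
    [0, 0, 0],
    [0, 0, 0]
  ],
  "twist": [0, 0, 0, 0, 0, 0, 0],
  "claw": [0, 0, 0, 0, 1, 1, 1]
}}

```text
time_s: 9.65
tcp_pos: [0.3675, 0.3123, 0.1012]
ee_rot: [[0.043, -0.119, 0.992], [0.022, 0.993, 0.118], [-0.999, 0.017, 0.045]]
wrist_force: [0.9, 0.3, 0.2]
gripper_width: 0.572
```

Run:
```python
from h import *
levst()
snap("wrist","f_w",(100,20,400,300,2.5))
snap("scene","f_s",(300,190,420,290,6))
```

```text
t 9.65 tcp [0.3675 0.3123 0.1012] yaw(jaw) 96.82 down [ 0.043  0.022 -0.999] F [0.9 0.3 0.2] g 0.572 j [  61.   16.  -32.    2.  -39. -146.]
theta -0.4534924153693229 R 0.0602595972406409 side -0.00027326352800691986
```

View pics/f_w.png

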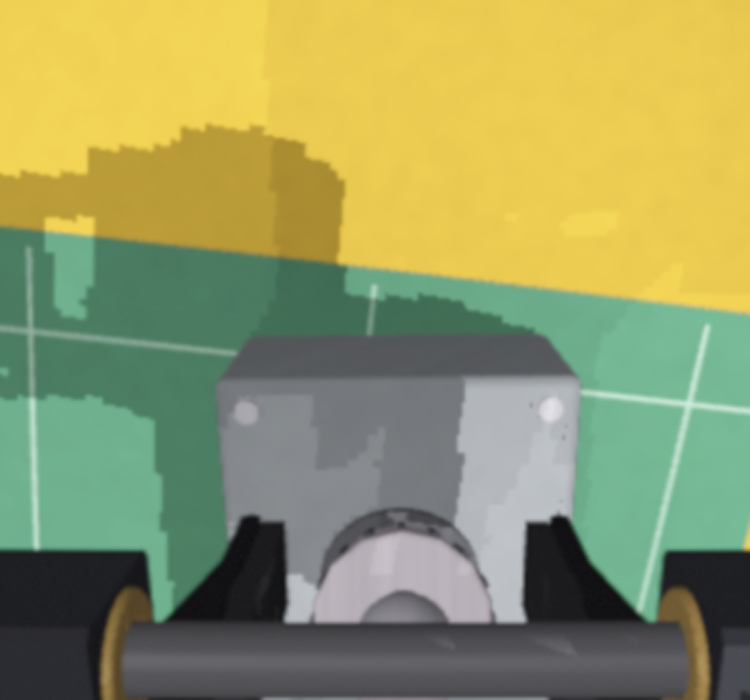

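View pics/f_s.png

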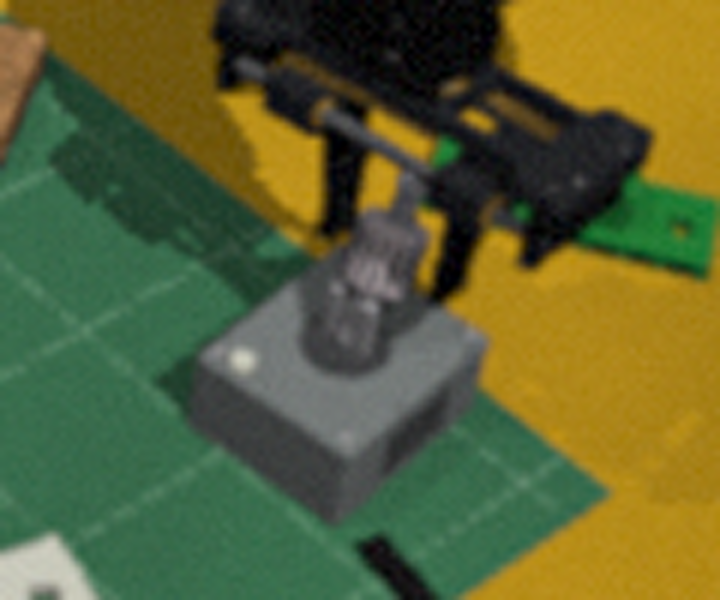

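```bash
cat >> h.py <<'E'
from scipy.spatial.transform import Rotation as Ro
def plan(wps,step=.045):
    s=r.sense();p=np.array(s["tcp_pos"]);R=np.asarray(s["ee_rot"]).copy()
    yaw=lambda R:np.degrees(np.arctan2(R[1,1],R[0,1]))
    X=[];T=[]
    for w in wps:
        stp=w[4] if len(w)>4 else step
        q=np.array(w[:3]); da=(w[3]-yaw(R)+180)%360-180
        n=max(1,int(np.ceil(max(np.linalg.norm(q-p)/stp,abs(da)/8.5))))
        for i in range(n):
            k=n-i
            e=np.round(R.T@((q-p)/k),3 if stp>.008 else 4)
            tw=round(-(((w[3]-yaw(R)+180)%360-180)/k),1)
            X.append([float(v)+0. for v in e]);T.append(float(tw)+0.)
            p=p+R@e; R=R@Ro.from_euler("x",tw,degrees=True).as_matrix()
    for i in range(0,len(X),12):
        print(len(X[i:i+12]),"xyz",X[i:i+12],"twist",T[i:i+12])
    print("end",np.round(p,4),round(yaw(R),2))
E
python3 - <<'E'
from h import *
levst()
plan([(.368,.312,.30,97,.035)])
E
```

```text
t 9.75 tcp [0.3677 0.3123 0.1011] yaw(jaw) 96.83 down [ 0.043  0.022 -0.999] F [-0.3  0.4 -0.6] g 0.665 j [  61.   16.  -32.    2.  -39. -146.]
theta -0.4521124957621807 R 0.060147861145483934 side -0.0002556866870550875
6 xyz [[-0.033, 0.001, 0.002], [-0.033, 0.0, 0.001], [-0.033, 0.001, 0.002], [-0.033, 0.0, 0.001], [-0.033, 0.001, 0.002], [-0.034, 0.0, 0.001]] twist [0.0, 0.0, 0.0, -0.1, 0.0, -0.1]
end [0.3677 0.312  0.3003] 97.03
```

Emit:
{"method": "apply_moves", "body": {
  "xyz": [
    [-0.033, 0.001, 0.002],
    [-0.033, 0, 0.001],
    [-0.033, 0.001, 0.002],
    [-0.033, 0, 0.001],
    [-0.033, 0.001, 0.002],
    [-0.034, 0, 0.001],
    [0, 0, 0]
  ],
  "twist": [0, 0, 0, 0, 0, 0, 0],
  "claw": [1, 1, 1, 1, 1, 1, 1]
}}

```text
time_s: 10.45
tcp_pos: [0.3664, 0.3113, 0.3081]
ee_rot: [[0.04, -0.12, 0.992], [0.019, 0.993, 0.119], [-0.999, 0.014, 0.042]]
wrist_force: [-0.5, 1.2, -0.0]
gripper_width: 0.997
```

Run:
```python
from h import *
st();st()
snap("wrist","g_w",(120,70,370,330,3))
```

```text
t 10.45 tcp [0.3664 0.3113 0.3081] yaw(jaw) 96.87 down [ 0.04   0.019 -0.999] F [-0.5  1.2 -0. ] g 0.997 j [  61.    4.  -14.    2.  -70. -144.]
t 10.45 tcp [0.3664 0.3113 0.3081] yaw(jaw) 96.87 down [ 0.04   0.019 -0.999] F [-0.5  1.2 -0. ] g 0.997 j [  61.    4.  -14.    2.  -70. -144.]
```

View pics/g_w.png

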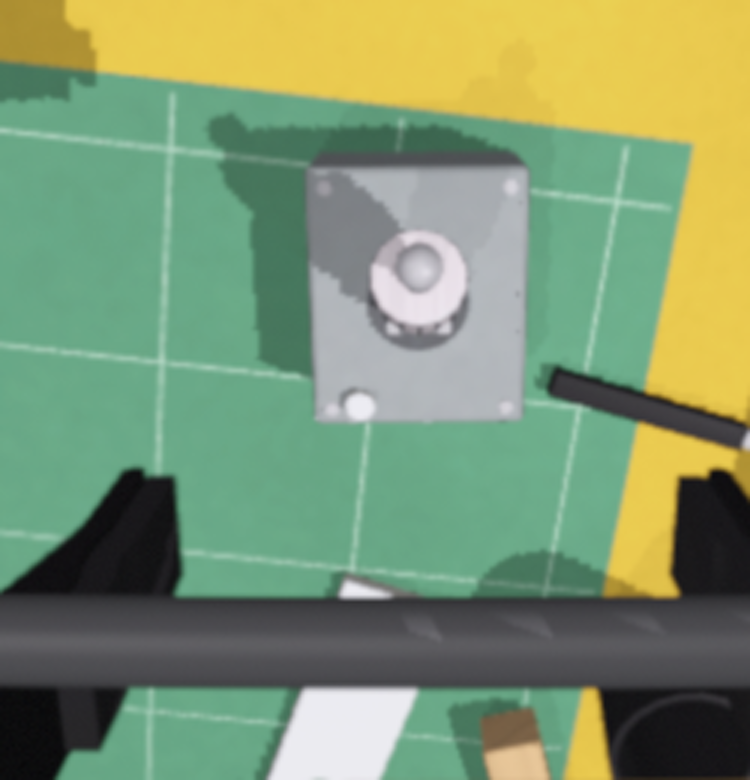

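Run:
```python
from h import *
c=load("g_w")
C=np.array([.3935,.3156]);y=np.radians(6.8);ux=np.array([np.cos(y),np.sin(y),0])
for th in(-.45,-.35):
  ax=np.sin(th)*ux+np.cos(th)*np.array([0,0,1])
  for rr in (.049+.015,.049+.015+.012,.084): print(th,rr,((proj(c,np.r_[C,.052]+rr*ax)-[120,70])*3).round(0).tolist())
s=imaging.capture("scene");save(s,"g_s",(300,190,420,290,6))
```

```text
-0.45 0.064 [[420.0, 268.0]]
-0.45 0.076 [[420.0, 260.0]]
-0.45 0.084 [[421.0, 255.0]]
-0.35 0.064 [[420.0, 286.0]]
-0.35 0.076 [[420.0, 283.0]]
-0.35 0.084 [[421.0, 280.0]]
```

View pics/g_s.png

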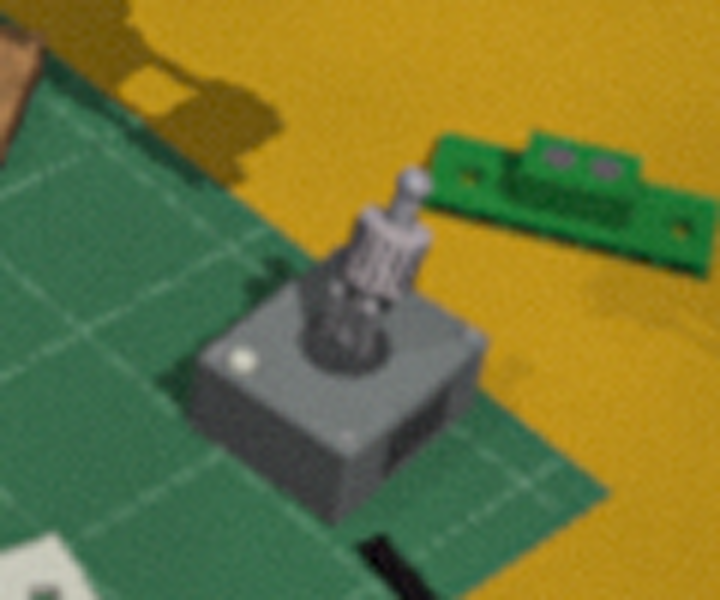

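Run:
```python
from h import *
c=imaging.capture("scene")
C=np.array([.3935,.3156]);y=np.radians(6.8);ux=np.array([np.cos(y),np.sin(y),0])
for th in(-.45,-.4,-.35):
  ax=np.sin(th)*ux+np.cos(th)*np.array([0,0,1])
  for rr in (.034,.046,.064,.076,.084): print(th,rr,((proj(c,np.r_[C,.052]+rr*ax)-[300,190])*6).round(0).tolist())
```

```text
-0.45 0.034 [[367.0, 276.0]]
-0.45 0.046 [[378.0, 254.0]]
-0.45 0.064 [[393.0, 220.0]]
-0.45 0.076 [[404.0, 197.0]]
-0.45 0.084 [[410.0, 182.0]]
-0.4 0.034 [[366.0, 277.0]]
-0.4 0.046 [[375.0, 254.0]]
-0.4 0.064 [[390.0, 221.0]]
-0.4 0.076 [[399.0, 198.0]]
-0.4 0.084 [[406.0, 183.0]]
-0.35 0.034 [[364.0, 277.0]]
-0.35 0.046 [[373.0, 255.0]]
-0.35 0.064 [[386.0, 222.0]]
-0.35 0.076 [[395.0, 199.0]]
-0.35 0.084 [[401.0, 184.0]]
```

Run:
```python
from h import *
st()
plan([(.62,.308,.25,77,.03)])
```

```text
t 10.6 tcp [0.3644 0.3093 0.3022] yaw(jaw) 96.82 down [ 0.032  0.01  -0.999] F [ 0.5 -0.5  0.5] g 1.004 j [  61.    4.  -14.    1.  -70. -144.]
9 xyz [[0.007, -0.004, 0.028], [0.007, -0.002, 0.028], [0.007, -0.001, 0.028], [0.007, 0.0, 0.028], [0.006, 0.001, 0.028], [0.007, 0.002, 0.028], [0.006, 0.003, 0.028], [0.007, 0.003, 0.028], [0.006, 0.005, 0.029]] twist [2.2, 2.2, 2.2, 2.2, 2.2, 2.2, 2.2, 2.2, 2.2]
end [0.6204 0.3078 0.2504] 77.03
```

Emit:
{"method": "apply_moves", "body": {
  "xyz": [
    [0.007, -0.003, 0.028],
    [0.007, -0.002, 0.028],
    [0.007, -0.001, 0.028],
    [0.007, 0, 0.028],
    [0.006, 0.001, 0.028],
    [0.007, 0.002, 0.028],
    [0.006, 0.003, 0.028],
    [0.007, 0.003, 0.028],
    [0.003, 0.003, 0.015]
  ],
  "twist": [2.2, 2.2, 2.2, 2.2, 2.2, 2.2, 2.2, 2.2, 1.1],
  "claw": [1, 1, 1, 1, 1, 1, 1, 1, 1]
}}

```text
time_s: 11.5
tcp_pos: [0.6073, 0.3041, 0.2312]
ee_rot: [[0.008, 0.215, 0.976], [-0.008, 0.977, -0.215], [-1.0, -0.007, 0.009]]
wrist_force: [0.1, 0.4, 0.0]
gripper_width: 0.999
```

Run:
```python
from h import *
st()
snap("wrist","h0");st()
snap("wrist","h1");st()
snap("wrist","h2");st()
snap("wrist","h_w",(0,0,512,384,1.5));st()
```

```text
t 11.5 tcp [0.6073 0.3041 0.2312] yaw(jaw) 77.56 down [ 0.008 -0.008 -1.   ] F [0.1 0.4 0. ] g 0.999 j [  40.   27.    8.    1.  -71. -143.]
t 11.55 tcp [0.6085 0.304  0.2298] yaw(jaw) 77.5 down [ 0.007 -0.009 -1.   ] F [ 2.4  0.9 -0.7] g 1.005 j [  40.   28.    8.    1.  -71. -143.]
t 11.6 tcp [0.607  0.3041 0.2306] yaw(jaw) 77.58 down [ 0.007 -0.009 -1.   ] F [-0.2 -0.1 -0.8] g 1.0 j [  41.   28.    8.    1.  -71. -143.]
t 11.65 tcp [0.6062 0.3044 0.2319] yaw(jaw) 77.65 down [ 0.008 -0.008 -1.   ] F [ 0.3  0.4 -0.1] g 1.0 j [  41.   27.    8.    1.  -71. -143.]
t 11.7 tcp [0.6058 0.3047 0.2332] yaw(jaw) 77.7 down [ 0.009 -0.007 -1.   ] F [ 0.2 -0.6  0.1] g 1.002 j [  41.   27.    8.    1.  -71. -143.]
```

View pics/h_w.png

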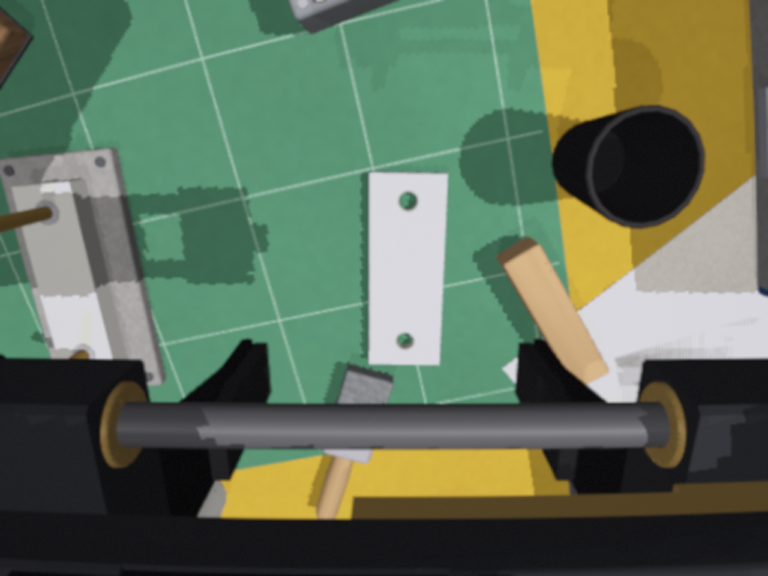

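```bash
cat >> h.py <<'E'
def plate(c,guess,z=.01,thr=150,verbose=True):
    im=c["pixels"].astype(int); m=((im.min(2)>thr)&(im.max(2)-im.min(2)<40)).astype(np.uint8)
    n,l,s,ce=cv2.connectedComponentsWithStats(m)
    g=proj(c,[[guess[0],guess[1],z]])[0]
    cand=[i for i in range(1,n) if s[i,4]>300]
    cand=[i for i in cand if cv2.pointPolygonTest(max(cv2.findContours((l==i).astype(np.uint8),0,1)[0],key=len),(float(g[0]),float(g[1])),True)>-15]
    out=[]
    for i in cand:
        mm=(l==i).astype(np.uint8)
        cs,h=cv2.findContours(mm,cv2.RETR_CCOMP,cv2.CHAIN_APPROX_NONE)
        R_=rect(c,mm,z)
        holes=[]
        # contour of inner holes sits on outer fg pixels: symmetric, centroid ok
        for k,hh in zip(cs,h[0]):
            if hh[3]>=0 and cv2.contourArea(k)>15:
                M=cv2.moments(k); holes.append(onplane(c,[(M["m10"]/M["m00"],M["m01"]/M["m00"])],z)[0,:2])
        if verbose: print("rect",np.round(R_,4),"holes",np.round(holes,4).tolist())
        if len(holes)==2:
            a,b=holes;d=a-b
            if verbose: print("  holes mid",np.round((a+b)/2,4),"dist",np.hypot(*d).round(4),"yaw",((np.degrees(np.arctan2(d[1],d[0]))+90)%180-90).round(2))
        out.append((R_,holes))
    return out
E
python3 - <<'E'
from h import *
plate(load("h_w"),(.632,.308));plate(load("h1"),(.632,.308))
E
```

```text
rect [  0.6322   0.3079 151.1691  56.4732 -13.1844] holes [[0.6851, 0.2951], [0.5782, 0.3203]]
  holes mid [0.6317 0.3077] dist 0.1098 yaw -13.27
rect [  0.6322   0.3081 151.2195  56.9536 -13.3378] holes [[0.6851, 0.2952], [0.5781, 0.3203]]
  holes mid [0.6316 0.3078] dist 0.1098 yaw -13.21
```

Run:
```python
from h import *
st()
plan([(.632,.3079,.06,76.75,.03),(.632,.3079,.028,76.75,.012)])
```

```text
t 11.7 tcp [0.6058 0.3047 0.2332] yaw(jaw) 77.7 down [ 0.009 -0.007 -1.   ] F [ 0.2 -0.6  0.1] g 1.002 j [  41.   27.    8.    1.  -71. -143.]
9 xyz [[0.029, 0.002, 0.004], [0.029, 0.002, 0.004], [0.029, 0.001, 0.004], [0.029, 0.002, 0.004], [0.029, 0.001, 0.004], [0.028, 0.002, 0.003], [0.011, 0.0, 0.0], [0.011, 0.0, 0.0], [0.01, 0.0, 0.0]] twist [0.2, 0.2, 0.1, 0.2, 0.1, 0.2, 0.0, 0.0, 0.0]
end [0.6323 0.3079 0.0284] 76.7
```

Emit:
{"method": "apply_moves", "body": {
  "xyz": [
    [0.029, 0.002, 0.004],
    [0.029, 0.002, 0.004],
    [0.029, 0.001, 0.004],
    [0.029, 0.002, 0.004],
    [0.029, 0.001, 0.004],
    [0.024, 0.002, 0.003],
    [0.01, 0, 0],
    [0, 0, 0]
  ],
  "twist": [0.2, 0.2, 0.1, 0.2, 0.1, 0.2, 0, 0],
  "claw": [0.85, 0.85, 0.85, 0.85, 0.85, 0.85, 0.85, 0.85]
}}

```text
time_s: 12.5
tcp_pos: [0.6266, 0.3118, 0.0551]
ee_rot: [[0.014, 0.22, 0.975], [-0.003, 0.975, -0.22], [-1.0, 0.0, 0.014]]
wrist_force: [-0.7, 0.2, 0.4]
gripper_width: 0.853
```

Run:
```python
from h import *
st()
c=snap("wrist","i_w",(0,0,512,384,1.5));st()
plate(c,(.632,.308))
plan([(.632,.3079,.0165,76.75,.01)])
```

```text
t 12.5 tcp [0.6266 0.3118 0.0551] yaw(jaw) 77.27 down [ 0.014 -0.003 -1.   ] F [-0.7  0.2  0.4] g 0.853 j [  40.   38.   -1.    1.  -51. -143.]
t 12.55 tcp [0.6271 0.3122 0.0561] yaw(jaw) 77.27 down [ 0.015 -0.002 -1.   ] F [-0.1 -0.5 -0.3] g 0.849 j [  40.   38.   -1.    1.  -51. -143.]
rect [  0.5742   0.2942 185.0075 133.251   42.1815] holes [[0.5783, 0.3204]]
5 xyz [[0.008, -0.001, 0.001], [0.008, -0.001, 0.001], [0.008, 0.0, 0.001], [0.008, -0.001, 0.001], [0.008, 0.0, 0.001]] twist [0.1, 0.1, 0.1, 0.1, 0.1]
end [0.6319 0.308  0.0162] 76.77
```

View pics/i_w.png

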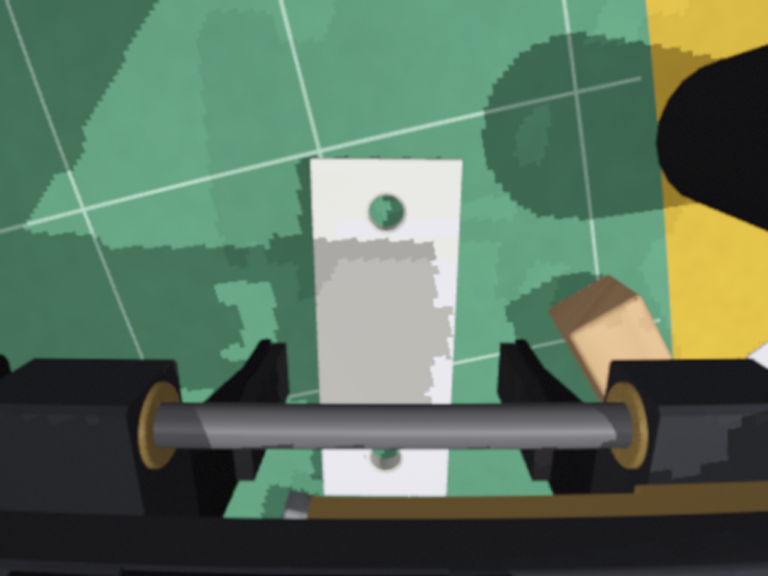

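Emit:
{"method": "apply_moves", "body": {
  "xyz": [
    [0.008, -0.002, 0.001],
    [0.008, -0.002, 0.001],
    [0.009, 0, 0.001],
    [0.008, 0, 0.001],
    [0.004, 0, 0],
    [0, 0, 0]
  ],
  "twist": [0.2, 0.2, 0.1, 0, 0, 0],
  "claw": [0.85, 0.85, 0.85, 0.85, 0.85, 0.85]
}}

```text
time_s: 13.15
tcp_pos: [0.6327, 0.3086, 0.0218]
ee_rot: [[0.023, 0.228, 0.973], [0.003, 0.974, -0.228], [-1.0, 0.008, 0.021]]
wrist_force: [-0.5, 0.5, -0.7]
gripper_width: 0.853
```

Run:
```python
from h import *
st()
plan([(.632,.3079,.0165,76.75,.01)])
```

```text
t 13.15 tcp [0.6327 0.3086 0.0218] yaw(jaw) 76.8 down [ 0.023  0.003 -1.   ] F [-0.5  0.5 -0.7] g 0.853 j [  39.   40.   -2.    1.  -47. -143.]
1 xyz [[0.005, -0.001, -0.001]] twist [0.1]
end [0.6316 0.3078 0.0168] 76.7
```

Emit:
{"method": "apply_moves", "body": {
  "xyz": [
    [0.005, -0.001, -0.001],
    [0.001, 0, 0],
    [0, 0, 0],
    [0, 0, 0],
    [0, 0, 0],
    [0, 0, 0],
    [0, 0, 0]
  ],
  "twist": [0, 0, 0, 0, 0, 0, 0],
  "claw": [0.85, 0.85, 0.4, 0.4, 0.4, 0.4, 0.4]
}}

```text
time_s: 13.85
tcp_pos: [0.6318, 0.3081, 0.0156]
ee_rot: [[0.023, 0.228, 0.973], [0.004, 0.974, -0.228], [-1.0, 0.009, 0.022]]
wrist_force: [-0.0, -0.1, -0.6]
gripper_width: 0.635
```

Run:
```python
from h import *
c=snap("wrist","j_w",(0,0,512,384,1.5));st()
```

```text
t 13.9 tcp [0.6318 0.3081 0.0156] yaw(jaw) 76.82 down [ 0.023  0.003 -1.   ] F [ 0.1  0.2 -0.4] g 0.641 j [  39.   40.   -2.    1.  -46. -143.]
```

View pics/j_w.png

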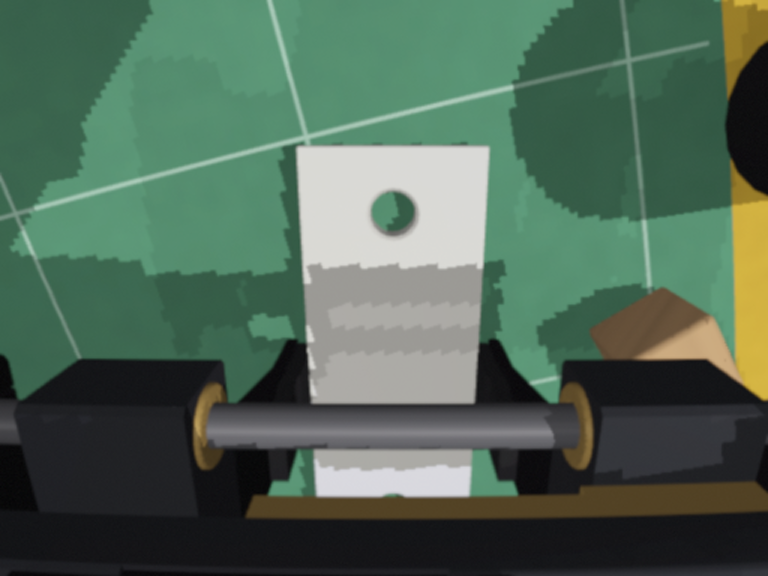

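```bash
cat >> h.py <<'E'
def hole_tool(c,s,px):
    """hole pixel in raw image, plate lying flat on bench (top z=.01) -> tool coordinates of plate top hole"""
    P=onplane(c,[px],.01)[0]
    R=np.asarray(s["ee_rot"]); return P,R.T@(P-np.asarray(s["tcp_pos"]))
E
python3 - <<'E'
from h import *
s=st();c=load("j_w")
print(hole_tool(c,s,(394/1.5,213/1.5)))
plan([(.622,.30,.10,76.8,.02),(.59,.195,.235,78,.03)])
E
```

```text
t 13.9 tcp [0.6318 0.3081 0.0156] yaw(jaw) 76.82 down [ 0.023  0.003 -1.   ] F [ 0.1  0.2 -0.4] g 0.641 j [  39.   40.   -2.    1.  -46. -143.]
(array([0.57866338, 0.32118686, 0.01      ]), array([ 0.00441316,  0.00061122, -0.05486407]))
11 xyz [[-0.017, -0.002, -0.001], [-0.017, -0.002, -0.001], [-0.017, -0.002, -0.001], [-0.017, -0.002, -0.001], [-0.017, -0.001, -0.002], [-0.023, -0.018, -0.001], [-0.023, -0.018, -0.001], [-0.022, -0.018, -0.001], [-0.023, -0.018, -0.001], [-0.022, -0.018, -0.001], [-0.023, -0.019, 0.0]] twist [0.0, 0.0, 0.0, 0.0, 0.0, -0.2, -0.2, -0.2, -0.2, -0.2, -0.2]
end [0.59   0.1947 0.2353] 78.02
```

Emit:
{"method": "apply_moves", "body": {
  "xyz": [
    [-0.012, 0, 0],
    [-0.017, -0.002, -0.001],
    [-0.017, -0.002, -0.001],
    [-0.017, -0.002, -0.001],
    [-0.017, -0.003, -0.002],
    [-0.023, -0.018, -0.001],
    [-0.023, -0.018, -0.001],
    [-0.022, -0.018, -0.001],
    [-0.023, -0.018, -0.001],
    [-0.022, -0.018, -0.001],
    [-0.015, -0.015, 0],
    [0, 0, 0]
  ],
  "twist": [0, 0, 0, 0, 0, -0.2, -0.2, -0.2, -0.2, -0.2, -0.2, 0],
  "claw": [0.4, 0.4, 0.4, 0.4, 0.4, 0.4, 0.4, 0.4, 0.4, 0.4, 0.4, 0.4]
}}

```text
time_s: 15.1
tcp_pos: [0.5896, 0.1935, 0.2474]
ee_rot: [[0.036, 0.205, 0.978], [0.01, 0.979, -0.205], [-0.999, 0.018, 0.033]]
wrist_force: [-0.5, 0.3, -0.1]
gripper_width: 0.639
```

Run:
```python
from h import *
st()
imaging.capture("wrist")
c=snap("wrist","k_w",(0,0,512,384,1.5));st()
```

```text
t 15.1 tcp [0.5896 0.1935 0.2474] yaw(jaw) 78.19 down [ 0.036  0.01  -0.999] F [-0.5  0.3 -0.1] g 0.639 j [  33.   20.   -1.    1.  -67. -136.]
t 15.2 tcp [0.5891 0.1946 0.2443] yaw(jaw) 78.22 down [ 0.032  0.009 -0.999] F [-0.3  0.  -2.3] g 0.64 j [  33.   20.   -1.    1.  -67. -136.]
```

View pics/k_w.png

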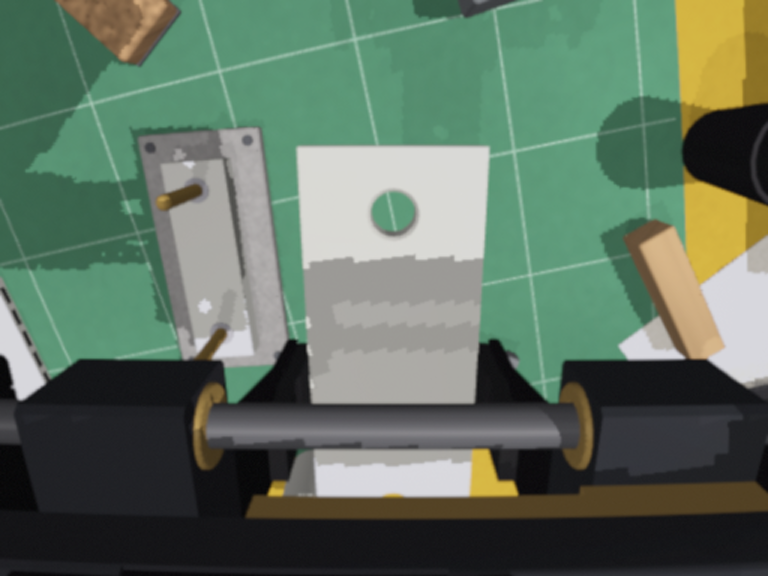

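Run:
```python
from h import *
c=load("k_w")
save(c,"k_z",(80,75,210,255,4.4))
```

```text
(no output)
```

View pics/k_z.png

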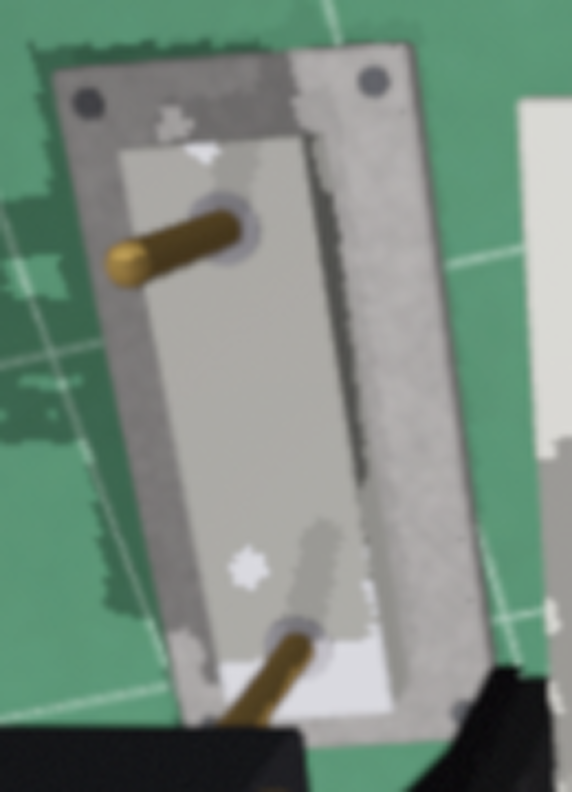

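Run:
```python
from h import *
c=load("k_w")
f=lambda l:np.array(l)/4.4+[80,75]
P=onplane(c,f([(120,152),(302,136),(393,710),(222,722)]),.032)[:,:2];print(P.round(4),P.mean(0))
for a,b in((0,1),(1,2),(2,3),(3,0)):
    d=P[b]-P[a];print(np.hypot(*d).round(4),np.degrees(np.arctan2(d[1],d[0])).round(2))
Q=onplane(c,f([(226,228),(295,645)]),.032)[:,:2];d=Q[1]-Q[0];print(Q,Q.mean(0),np.hypot(*d),np.degrees(np.arctan2(d[1],d[0])))
print("tip",onplane(c,f([(128,264)]),.089))
B=onplane(c,f([(52,72),(412,44),(492,665)]),.012)[:,:2];print(B.round(4),(B[0]+B[2])/2);
for a,b in((0,1),(1,2)):
    d=B[b]-B[a];print(np.hypot(*d).round(4),np.degrees(np.arctan2(d[1],d[0])).round(2))
```

```text
[[0.5047 0.0503]
 [0.5107 0.0941]
 [0.6592 0.0722]
 [0.653  0.0259]] [0.58191665 0.06062182]
0.0443 82.24
0.1501 -8.4
0.0468 -97.66
0.1502 170.65
[[0.52753668 0.06956548]
 [0.63560583 0.05232751]] [0.58157125 0.06094649] 0.1094353245049644 -9.062824704274645
tip [[0.52719403 0.06934856 0.089     ]]
[[0.4821 0.0312]
 [0.4954 0.1209]
 [0.6601 0.0958]] [0.57109418 0.06352156]
0.0907 81.57
0.1665 -8.67
```

Run:
```python
from h import *
st()
plan([(.5816,.0604,.15,81.2,.02)])
```

```text
t 15.2 tcp [0.5891 0.1946 0.2443] yaw(jaw) 78.22 down [ 0.032  0.009 -0.999] F [-0.3  0.  -2.3] g 0.64 j [  33.   20.   -1.    1.  -67. -136.]
9 xyz [[0.01, -0.015, 0.002], [0.01, -0.015, 0.002], [0.01, -0.015, 0.002], [0.01, -0.015, 0.002], [0.011, -0.015, 0.001], [0.01, -0.015, 0.001], [0.011, -0.015, 0.002], [0.01, -0.015, 0.001], [0.011, -0.015, 0.001]] twist [-0.3, -0.3, -0.3, -0.3, -0.4, -0.3, -0.4, -0.3, -0.4]
end [0.5812 0.0602 0.1498] 81.22
```

Emit:
{"method": "apply_moves", "body": {
  "xyz": [
    [0.01, -0.015, 0.002],
    [0.01, -0.015, 0.002],
    [0.01, -0.015, 0.002],
    [0.01, -0.015, 0.002],
    [0.01, -0.015, 0.001],
    [0.01, -0.015, 0.001],
    [0.01, -0.015, 0.002],
    [0.01, -0.015, 0.001],
    [0.008, -0.01, 0],
    [0, 0, 0]
  ],
  "twist": [-0.3, -0.3, -0.3, -0.3, -0.4, -0.3, -0.4, -0.3, -0.4, 0],
  "claw": [0.4, 0.4, 0.4, 0.4, 0.4, 0.4, 0.4, 0.4, 0.4, 0.4]
}}

```text
time_s: 16.2
tcp_pos: [0.5726, 0.0523, 0.1339]
ee_rot: [[0.006, 0.151, 0.989], [-0.0, 0.989, -0.151], [-1.0, 0.001, 0.006]]
wrist_force: [0.3, -1.1, -0.6]
gripper_width: 0.64
```

Run:
```python
from h import *
imaging.capture("wrist")
c=snap("wrist","l_w",(0,0,512,384,1.5));st()
plan([(.5816,.0604,.125,81.2,.01)])
```

```text
t 16.3 tcp [0.574  0.0538 0.1356] yaw(jaw) 81.4 down [ 0.01   0.001 -1.   ] F [-0.6 -0.1  0. ] g 0.64 j [  22.   22.  -15.    0.  -52. -120.]
2 xyz [[0.005, 0.004, 0.003], [0.006, 0.004, 0.003]] twist [0.1, 0.1]
end [0.5813 0.0608 0.1247] 81.2
```

View pics/l_w.png

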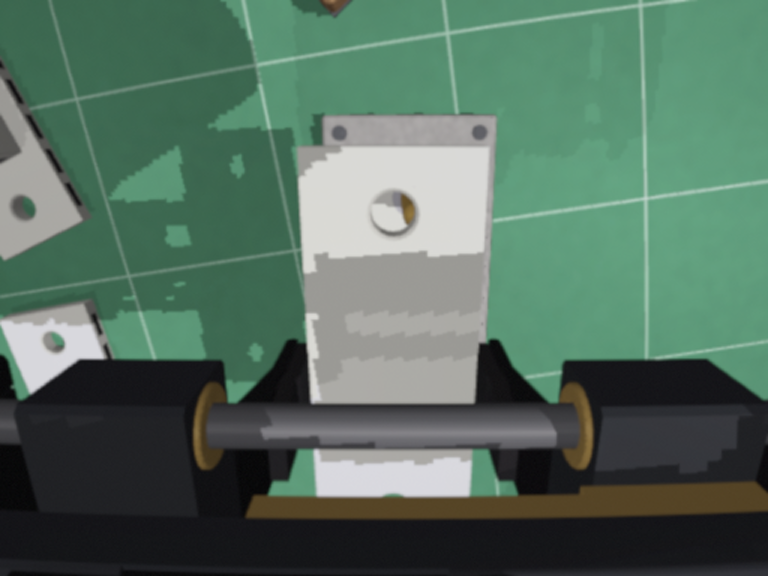

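Emit:
{"method": "apply_moves", "body": {
  "xyz": [
    [0.003, 0.003, 0.003],
    [0.003, 0.003, 0.003],
    [0.001, 0.001, 0.001],
    [0, 0, 0]
  ],
  "twist": [0.1, 0.1, 0, 0],
  "claw": [0.4, 0.4, 0.4, 0.4]
}}

```text
time_s: 16.7
tcp_pos: [0.5847, 0.0626, 0.1298]
ee_rot: [[0.014, 0.15, 0.989], [0.002, 0.989, -0.15], [-1.0, 0.004, 0.014]]
wrist_force: [0.4, -0.3, -2.2]
gripper_width: 0.642
```

Run:
```python
from h import *
imaging.capture("wrist")
c=snap("wrist","m_w",(200,60,320,180,5));st()
plan([(.5816,.0604,.118,81.2,.006)])
```

```text
t 16.8 tcp [0.5845 0.0624 0.13  ] yaw(jaw) 81.34 down [ 0.014  0.002 -1.   ] F [ 0.1  0.2 -0.8] g 0.641 j [  22.   24.  -14.    0.  -52. -121.]
3 xyz [[0.004, -0.0008, -0.0009], [0.004, -0.0008, -0.0009], [0.0039, -0.0008, -0.0009]] twist [0.0, 0.1, 0.0]
end [0.5816 0.0604 0.118 ] 81.24
```

View pics/m_w.png

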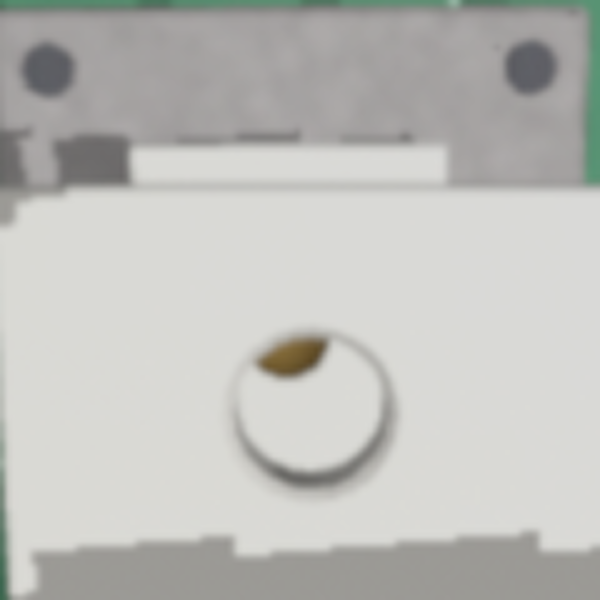

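Run:
```python
from h import *
c=load("m_w")
print((proj(c,[(.5273,.0694,.092),(.5273,.0694,.087)])-[200,60])*5)
# hole centre world at plate top height
zt=.130-.0156+.010
print(onplane(c,[(312/5+200,408/5+60)],zt))
```

```text
[[288.79543967 336.03710715]
 [289.07195895 330.87309993]]
[[0.53041122 0.07125717 0.1244    ]]
```

Emit:
{"method": "apply_moves", "body": {
  "xyz": [
    [0.003, -0.001, -0.001],
    [0.003, -0.001, -0.001],
    [0.003, -0.0005, -0.001],
    [0, 0, 0]
  ],
  "twist": [0, 0.1, 0, 0],
  "claw": [0.4, 0.4, 0.4, 0.4]
}}

```text
time_s: 17.2
tcp_pos: [0.5806, 0.0602, 0.1203]
ee_rot: [[0.014, 0.152, 0.988], [0.002, 0.988, -0.152], [-1.0, 0.005, 0.014]]
wrist_force: [-0.2, -0.3, -1.5]
gripper_width: 0.638
```

Run:
```python
from h import *
c=snap("wrist","n_w",(200,60,320,180,5));st()
plan([(.5815,.0605,.108,81.2,.006)])
```

```text
t 17.25 tcp [0.5808 0.0602 0.1206] yaw(jaw) 81.24 down [ 0.015  0.002 -1.   ] F [-0.2 -0.6 -0.9] g 0.64 j [  22.   24.  -15.    0.  -50. -121.]
3 xyz [[0.0042, 0.0001, 0.0002], [0.0042, 0.0001, 0.0001], [0.0042, 0.0001, 0.0002]] twist [0.0, 0.0, 0.0]
end [0.5815 0.0605 0.108 ] 81.24
```

View pics/n_w.png

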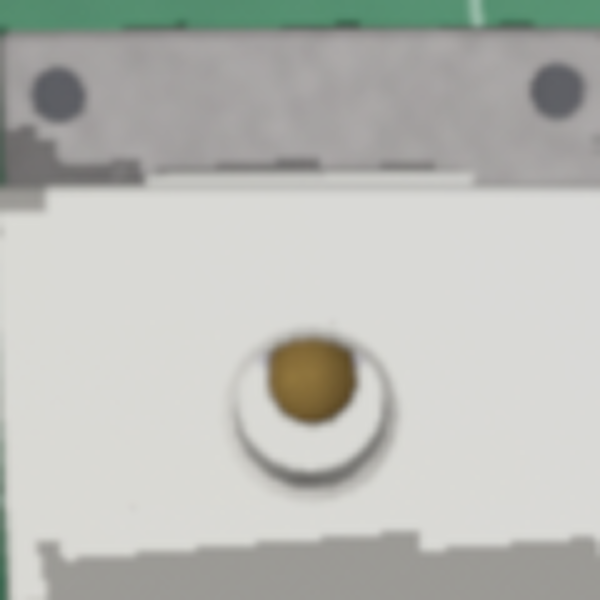

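Emit:
{"method": "apply_moves", "body": {
  "xyz": [
    [0.005, 0, 0.0005],
    [0.005, 0, 0.0003],
    [0.005, 0, 0],
    [0.005, 0, 0],
    [0.005, 0, 0],
    [0, 0, 0]
  ],
  "twist": [0, 0, 0, 0, 0, 0],
  "claw": [0.4, 0.4, 0.4, 0.4, 0.4, 0.4]
}}

```text
time_s: 17.85
tcp_pos: [0.5821, 0.06, 0.0931]
ee_rot: [[0.014, 0.153, 0.988], [0.002, 0.988, -0.153], [-1.0, 0.004, 0.014]]
wrist_force: [0.1, 1.0, -0.9]
gripper_width: 0.638
```

Run:
```python
from h import *
c=snap("wrist","o_w",(200,60,320,180,5));st()
plan([(.5815,.0605,.048,81.2,.007)])
```

```text
t 17.9 tcp [0.5823 0.0601 0.0935] yaw(jaw) 81.24 down [ 0.015  0.002 -1.   ] F [-0.2 -0.7 -1.4] g 0.636 j [  22.   26.  -16.    0.  -47. -121.]
7 xyz [[0.0065, 0.0, -0.0002], [0.0065, 0.0, -0.0002], [0.0065, 0.0, -0.0002], [0.0065, 0.0, -0.0002], [0.0065, 0.0, -0.0002], [0.0065, 0.0, -0.0003], [0.0065, 0.0, -0.0002]] twist [0.0, 0.0, 0.0, 0.0, 0.0, 0.0, 0.0]
end [0.5815 0.0604 0.048 ] 81.24
```

View pics/o_w.png

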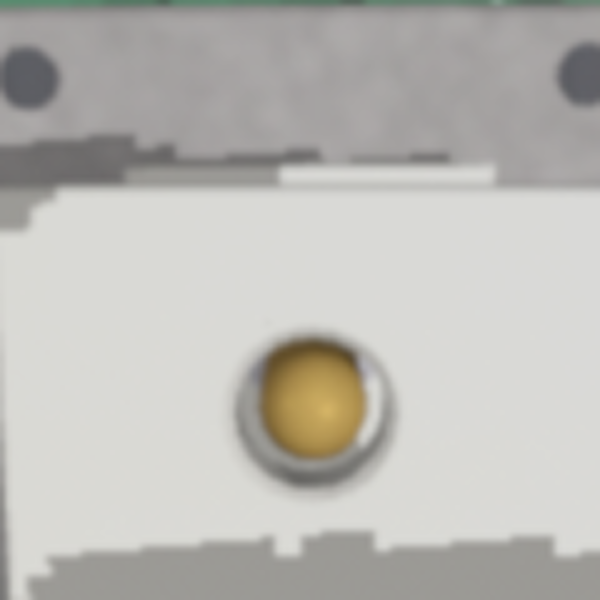

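Emit:
{"method": "apply_moves", "body": {
  "xyz": [
    [0.0065, 0, -0.0002],
    [0.0065, 0, -0.0002],
    [0.0065, 0, -0.0002],
    [0.0065, 0, -0.0002],
    [0.0065, 0, -0.0002],
    [0.006, 0, -0.0002],
    [0.004, 0, 0],
    [0, 0, 0]
  ],
  "twist": [0, 0, 0, 0, 0, 0, 0, 0],
  "claw": [0.4, 0.4, 0.4, 0.4, 0.4, 0.4, 0.4, 0.4]
}}

```text
time_s: 18.7
tcp_pos: [0.5823, 0.0606, 0.0476]
ee_rot: [[0.016, 0.152, 0.988], [0.002, 0.988, -0.152], [-1.0, 0.005, 0.015]]
wrist_force: [-0.5, -1.0, 0.3]
gripper_width: 0.642
```

Run:
```python
from h import *
c=snap("wrist","p_w",(200,60,320,180,5));st()
plan([(.5815,.0605,.0475,81.2,.007)])
```

```text
t 18.75 tcp [0.5823 0.0606 0.0477] yaw(jaw) 81.26 down [ 0.016  0.003 -1.   ] F [ 0.1 -0.4 -0.8] g 0.638 j [  22.   29.  -19.    0.  -41. -121.]
1 xyz [[0.0002, -0.0002, -0.0008]] twist [0.1]
end [0.5815 0.0605 0.0475] 81.16
```

Emit:
{"method": "apply_moves", "body": {
  "xyz": [
    [0.001, 0, -0.0005],
    [0, 0, 0],
    [0, 0, 0],
    [0, 0, 0],
    [-0.01, 0, 0],
    [-0.03, 0, 0],
    [-0.035, 0, 0],
    [-0.035, -0.005, 0],
    [-0.02, -0.025, 0],
    [-0.015, -0.035, 0],
    [-0.015, -0.035, 0.005],
    [-0.01, -0.035, 0.01]
  ],
  "twist": [0, 0, 0, 0, 0, 0, 0, 0, 0, -1, -2, -2],
  "claw": [0.4, 0.8, 0.8, 0.8, 0.8, 0.8, 0.8, 0.8, 0.8, 0.8, 0.8, 0.8]
}}

```text
time_s: 19.95
tcp_pos: [0.5762, -0.0754, 0.2293]
ee_rot: [[0.022, 0.053, 0.998], [0.002, 0.999, -0.053], [-1.0, 0.003, 0.022]]
wrist_force: [1.1, -0.9, 0.1]
gripper_width: 0.801
```

Run:
```python
from h import *
st()
plan([(.625,-.145,.235,91.9,.035)])
```

```text
t 19.95 tcp [ 0.5762 -0.0754  0.2293] yaw(jaw) 86.97 down [ 0.022  0.002 -1.   ] F [ 1.1 -0.9  0.1] g 0.801 j [   9.   17.   -7.    0.  -64. -102.]
3 xyz [[-0.002, -0.022, 0.018], [-0.001, -0.023, 0.017], [-0.002, -0.023, 0.016]] twist [-1.6, -1.7, -1.6]
end [ 0.6254 -0.1447  0.2352] 91.87
```

Emit:
{"method": "apply_moves", "body": {
  "xyz": [
    [-0.002, -0.02, 0.018],
    [-0.001, -0.02, 0.017],
    [-0.001, -0.01, 0.01],
    [0, 0, 0]
  ],
  "twist": [-1.6, -1.6, -1.6, 0],
  "claw": [0.85, 0.85, 0.85, 0.85]
}}

```text
time_s: 20.35
tcp_pos: [0.6211, -0.1337, 0.2413]
ee_rot: [[0.031, -0.029, 0.999], [0.001, 1.0, 0.029], [-1.0, 0.001, 0.031]]
wrist_force: [0.2, 0.0, -1.1]
gripper_width: 0.85
```

Run:
```python
from h import *
imaging.capture("wrist")
c=snap("wrist","q_w",(0,0,512,384,1.5));st()
plate(c,(.637,-.152))
```

```text
t 20.45 tcp [ 0.62   -0.1324  0.241 ] yaw(jaw) 91.72 down [ 0.03   0.002 -1.   ] F [ 0.3  0.4 -0.6] g 0.851 j [  3.  22.   1.  -0. -67. -91.]
rect [  0.6364  -0.1525 151.1628  57.0196   1.9924] holes [[0.6911, -0.1504], [0.5812, -0.1538]]
  holes mid [ 0.6362 -0.1521] dist 0.11 yaw 1.76
```

View pics/q_w.png

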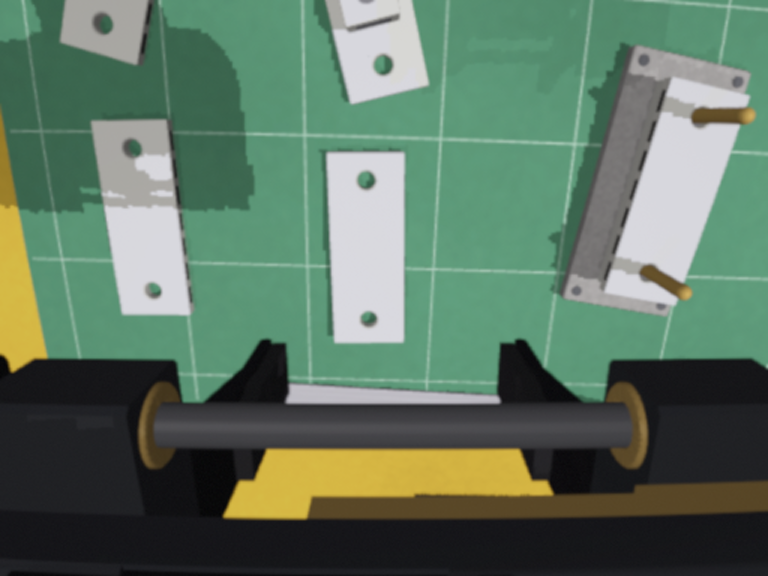

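Run:
```python
from h import *
plan([(.6363,-.1523,.055,91.85,.03)])
```

```text
7 xyz [[0.027, -0.003, 0.001], [0.027, -0.003, 0.002], [0.026, -0.003, 0.001], [0.027, -0.003, 0.002], [0.026, -0.003, 0.001], [0.027, -0.003, 0.002], [0.026, -0.003, 0.001]] twist [0.0, 0.0, 0.0, 0.0, 0.0, -0.1, 0.0]
end [ 0.6363 -0.1527  0.0554] 91.82
```

Emit:
{"method": "apply_moves", "body": {
  "xyz": [
    [0.027, -0.003, 0.001],
    [0.027, -0.003, 0.002],
    [0.026, -0.003, 0.001],
    [0.027, -0.003, 0.002],
    [0.026, -0.003, 0.001],
    [0.027, -0.003, 0.002],
    [0.018, -0.002, 0.001],
    [0, 0, 0]
  ],
  "twist": [0, 0, 0, 0, 0, -0.1, 0, 0],
  "claw": [0.85, 0.85, 0.85, 0.85, 0.85, 0.85, 0.85, 0.85]
}}

```text
time_s: 21.25
tcp_pos: [0.6337, -0.1446, 0.0623]
ee_rot: [[0.034, -0.037, 0.999], [0.004, 0.999, 0.037], [-0.999, 0.002, 0.034]]
wrist_force: [-1.7, -0.2, -0.0]
gripper_width: 0.846
```

Run:
```python
from h import *
st()
plan([(.6363,-.1523,.0165,91.85,.009)])
```

```text
t 21.25 tcp [ 0.6337 -0.1446  0.0623] yaw(jaw) 92.14 down [ 0.034  0.004 -0.999] F [-1.7 -0.2 -0. ] g 0.846 j [  1.  33.  -9.  -0. -46. -89.]
6 xyz [[0.008, -0.001, 0.0], [0.008, -0.001, 0.0], [0.007, -0.001, 0.0], [0.008, -0.002, 0.0], [0.007, -0.001, 0.0], [0.008, -0.002, 0.001]] twist [0.0, 0.1, 0.0, 0.1, 0.0, 0.1]
end [ 0.6366 -0.1524  0.0164] 91.84
```

Emit:
{"method": "apply_moves", "body": {
  "xyz": [
    [0.007, -0.003, 0],
    [0.007, -0.003, 0],
    [0.007, -0.001, 0],
    [0.008, -0.001, 0],
    [0.009, 0, 0.001],
    [0.006, 0, 0],
    [0, 0, 0]
  ],
  "twist": [0, 0.1, 0, 0.1, 0, 0.1, 0],
  "claw": [0.85, 0.85, 0.85, 0.85, 0.85, 0.85, 0.85]
}}

```text
time_s: 21.95
tcp_pos: [0.6385, -0.1516, 0.0195]
ee_rot: [[0.04, -0.034, 0.999], [0.003, 0.999, 0.034], [-0.999, 0.002, 0.04]]
wrist_force: [-1.0, 0.1, 0.2]
gripper_width: 0.851
```

Run:
```python
from h import *
st()
plan([(.6363,-.1523,.0165,91.85,.005)])
```

```text
t 21.95 tcp [ 0.6385 -0.1516  0.0195] yaw(jaw) 91.93 down [ 0.04   0.003 -0.999] F [-1.   0.1  0.2] g 0.851 j [  1.  36. -10.  -0. -42. -89.]
1 xyz [[0.0029, -0.0007, -0.0023]] twist [0.1]
end [ 0.6363 -0.1523  0.0165] 91.83
```

Emit:
{"method": "apply_moves", "body": {
  "xyz": [
    [0.003, -0.0005, -0.002],
    [0.001, 0, 0],
    [0, 0, 0],
    [0, 0, 0],
    [0, 0, 0],
    [0, 0, 0],
    [0, 0, 0]
  ],
  "twist": [0, 0, 0, 0, 0, 0, 0],
  "claw": [0.85, 0.85, 0.4, 0.4, 0.4, 0.4, 0.4]
}}

```text
time_s: 22.65
tcp_pos: [0.6369, -0.1521, 0.0157]
ee_rot: [[0.041, -0.034, 0.999], [0.003, 0.999, 0.034], [-0.999, 0.002, 0.041]]
wrist_force: [-0.4, -0.5, -0.6]
gripper_width: 0.641
```

```bash
cat >> h.py <<'E'
def nearhole(c,s=None,zoomname=None):
    """dark/non-white hole in plate around (262,142) raw px"""
    x0,y0=225,105
    im=c["pixels"][y0:y0+75,x0:x0+75].astype(int)
    m=((im.min(2)>140)&(im.max(2)-im.min(2)<40)).astype(np.uint8)
    cs,h=cv2.findContours(m,cv2.RETR_CCOMP,cv2.CHAIN_APPROX_NONE)
    for k,hh in zip(cs,h[0]):
        if hh[3]>=0 and cv2.contourArea(k)>100:
            (x,y),rr=cv2.minEnclosingCircle(k);M=cv2.moments(k)
            print("hole px",round(x+x0,1),round(y+y0,1),"r",round(rr,1),"mom",round(M["m10"]/M["m00"]+x0,1),round(M["m01"]/M["m00"]+y0,1))
            return M["m10"]/M["m00"]+x0,M["m01"]/M["m00"]+y0
E
python3 - <<'E'
from h import *
c=snap("wrist","r_w");s=st()
p=nearhole(c)
print(p and hole_tool(c,s,p))
nearhole(load("j_w"))
plan([(.64,-.15,.06,91.85,.02),(.60,.06-.135,.235,82,.03)])
E
```

```text
t 22.7 tcp [ 0.6369 -0.1521  0.0157] yaw(jaw) 91.94 down [ 0.041  0.003 -0.999] F [ 0.4  0.3 -0.6] g 0.635 j [  1.  36. -10.  -0. -41. -89.]
hole px 261.5 139.5 r 16.1 mom 261.2 139.1
(array([ 0.58079026, -0.15429013,  0.01      ]), array([ 0.0033355 , -0.00026571, -0.05632346]))
hole px 261.8 141.8 r 15.9 mom 262.0 141.7
10 xyz [[-0.015, 0.001, 0.002], [-0.015, 0.001, 0.002], [-0.014, 0.0, 0.001], [-0.025, 0.011, -0.004], [-0.025, 0.011, -0.005], [-0.025, 0.011, -0.005], [-0.025, 0.01, -0.005], [-0.025, 0.011, -0.005], [-0.026, 0.01, -0.006], [-0.025, 0.01, -0.006]] twist [0.0, 0.0, 0.1, 1.4, 1.4, 1.4, 1.4, 1.4, 1.4, 1.4]
end [ 0.5998 -0.0751  0.2346] 82.05
```

Run:
```python
from h import *
plan([(.635,-.15,.045,91.85,.015),(.625,-.11,.145,90,.03),(.5827,.0611,.145,81.2,.03)])
```

```text
12 xyz [[-0.015, 0.001, 0.0], [-0.014, 0.001, -0.001], [-0.025, 0.01, -0.001], [-0.025, 0.01, -0.001], [-0.025, 0.01, -0.001], [-0.026, 0.011, -0.002], [0.0, 0.028, -0.007], [0.0, 0.028, -0.008], [0.0, 0.028, -0.008], [0.0, 0.028, -0.009], [0.0, 0.028, -0.01], [-0.001, 0.028, -0.011]] twist [0.0, 0.1, 0.5, 0.4, 0.5, 0.4, 1.5, 1.5, 1.5, 1.4, 1.5, 1.4]
end [0.5826 0.0616 0.1452] 81.25
```

Emit:
{"method": "apply_moves", "body": {
  "xyz": [
    [-0.012, 0.001, 0],
    [-0.014, 0.001, -0.001],
    [-0.025, 0.01, -0.001],
    [-0.025, 0.01, -0.001],
    [-0.025, 0.01, -0.001],
    [-0.026, 0.011, -0.002],
    [0, 0.028, -0.007],
    [0, 0.028, -0.008],
    [0, 0.028, -0.008],
    [0, 0.024, -0.009],
    [0, 0.018, -0.007],
    [0, 0, 0]
  ],
  "twist": [0, 0.1, 0.5, 0.4, 0.5, 0.4, 1.5, 1.5, 1.5, 1.4, 1.5, 0],
  "claw": [0.4, 0.4, 0.4, 0.4, 0.4, 0.4, 0.4, 0.4, 0.4, 0.4, 0.4, 0.4]
}}

```text
time_s: 23.9
tcp_pos: [0.5918, 0.0243, 0.1633]
ee_rot: [[0.059, 0.137, 0.989], [0.006, 0.991, -0.137], [-0.998, 0.014, 0.057]]
wrist_force: [0.1, 0.3, -0.0]
gripper_width: 0.636
```

Run:
```python
from h import *
st()
plan([(.5827,.0611,.130,81.2,.01)])
```

```text
t 23.9 tcp [0.5918 0.0243 0.1633] yaw(jaw) 82.14 down [ 0.059  0.006 -0.998] F [ 0.1  0.3 -0. ] g 0.636 j [  18.   21.  -13.    1.  -53. -117.]
6 xyz [[0.005, 0.006, -0.003], [0.006, 0.006, -0.003], [0.005, 0.006, -0.003], [0.006, 0.006, -0.002], [0.005, 0.005, -0.003], [0.006, 0.006, -0.002]] twist [0.2, 0.1, 0.2, 0.1, 0.2, 0.1]
end [0.5829 0.0614 0.1299] 81.24
```

Emit:
{"method": "apply_moves", "body": {
  "xyz": [
    [-0.015, -0.02, 0.025],
    [-0.015, -0.02, 0.025],
    [-0.01, -0.02, 0.03],
    [0, -0.01, 0.03],
    [0, 0, 0.03],
    [0, 0, 0.03]
  ],
  "twist": [0, 0, 0, 0, 0, 0],
  "claw": [0.4, 0.4, 0.4, 0.4, 0.4, 0.4]
}}

```text
time_s: 24.5
tcp_pos: [0.7489, -0.0739, 0.2231]
ee_rot: [[0.064, 0.132, 0.989], [0.006, 0.991, -0.132], [-0.998, 0.015, 0.063]]
wrist_force: [0.5, 0.0, -0.5]
gripper_width: 0.639
```

Run:
```python
from h import *
st()
for i in range(4):
    imaging.capture("wrist");st()
```

```text
t 24.5 tcp [ 0.7489 -0.0739  0.2231] yaw(jaw) 82.43 down [ 0.064  0.006 -0.998] F [ 0.5  0.  -0.5] g 0.639 j [   7.   33.   17.    0.  -70. -104.]
t 24.55 tcp [ 0.753  -0.075   0.2221] yaw(jaw) 82.41 down [ 0.068  0.005 -0.998] F [ 5.7 -1.   1.8] g 0.64 j [   7.   34.   18.    0.  -70. -104.]
t 24.6 tcp [ 0.7505 -0.0741  0.2211] yaw(jaw) 82.39 down [ 0.064  0.006 -0.998] F [-1.7  0.5 -1. ] g 0.638 j [   7.   34.   17.    0.  -70. -104.]
t 24.65 tcp [ 0.7487 -0.0735  0.2208] yaw(jaw) 82.4 down [ 0.062  0.007 -0.998] F [-0.8 -0.5 -1.5] g 0.64 j [   7.   34.   17.    0.  -70. -104.]
t 24.7 tcp [ 0.7477 -0.073   0.221 ] yaw(jaw) 82.43 down [ 0.062  0.007 -0.998] F [-0.7  1.  -1.1] g 0.634 j [   7.   33.   17.    0.  -70. -104.]
```

Emit:
{"method": "apply_moves", "body": {
  "xyz": [
    [0, 0, -0.03],
    [0, 0, -0.03],
    [0, 0, -0.03],
    [0, 0, -0.03],
    [0, 0, -0.03]
  ],
  "twist": [0, 0, 0, 0, 0],
  "claw": [0.4, 0.4, 0.4, 0.4, 0.4]
}}

```text
time_s: 25.2
tcp_pos: [0.591, -0.0539, 0.2119]
ee_rot: [[0.061, 0.131, 0.989], [0.006, 0.991, -0.132], [-0.998, 0.014, 0.059]]
wrist_force: [0.2, 0.2, -1.4]
gripper_width: 0.639
```

Run:
```python
from h import *
st()
for i in range(4):
    imaging.capture("wrist");st()
```

```text
t 25.2 tcp [ 0.591  -0.0539  0.2119] yaw(jaw) 82.45 down [ 0.061  0.006 -0.998] F [ 0.2  0.2 -1.4] g 0.639 j [  11.   18.   -9.    0.  -59. -108.]
t 25.25 tcp [ 0.5852 -0.0537  0.2114] yaw(jaw) 82.41 down [ 0.055  0.007 -0.998] F [-6.7  0.5 -2.2] g 0.639 j [  11.   18.   -9.    0.  -59. -108.]
t 25.3 tcp [ 0.5883 -0.0538  0.2122] yaw(jaw) 82.47 down [ 0.058  0.007 -0.998] F [-0.   1.1 -0.2] g 0.635 j [  11.   18.   -9.    0.  -59. -108.]
t 25.35 tcp [ 0.591  -0.0538  0.2127] yaw(jaw) 82.49 down [ 0.061  0.007 -0.998] F [ 0.1  0.4 -0.5] g 0.638 j [  11.   18.   -9.    0.  -59. -108.]
t 25.4 tcp [ 0.5927 -0.0539  0.2128] yaw(jaw) 82.48 down [ 0.062  0.006 -0.998] F [-0.6  0.5 -0.7] g 0.638 j [  11.   18.   -9.    0.  -59. -108.]
```

```bash
cat >> h.py <<'E'
SEAT=np.array([.5817,.0610]); SYAW=-8.8
def tgt(off,z):
    """TCP xy so that plate point 'off' (tool coords) is over the seat, keeping present tilt"""
    s=r.sense();R=np.asarray(s["ee_rot"]);y=np.degrees(np.arctan2(R[1,1],R[0,1]))
    R2=R@Ro.from_euler("x",y-(SYAW+90),degrees=True).as_matrix()
    d=R2@np.asarray(off); q=(float(SEAT[0]-d[0]),float(SEAT[1]-d[1]),z,SYAW+90); print("target",np.round(q,4)); return q
E
python3 - <<'E'
from h import *
st()
q=tgt((.008,-.0003,-.0010),.135)
plan([(*q,.025)])
E
```

```text
t 25.4 tcp [ 0.5927 -0.0539  0.2128] yaw(jaw) 82.48 down [ 0.062  0.006 -0.998] F [-0.6  0.5 -0.7] g 0.638 j [  11.   18.   -9.    0.  -59. -108.]
target [5.822e-01 6.110e-02 1.350e-01 8.120e+01]
6 xyz [[0.013, 0.019, -0.005], [0.013, 0.018, -0.005], [0.013, 0.019, -0.005], [0.013, 0.018, -0.005], [0.013, 0.019, -0.006], [0.013, 0.018, -0.005]] twist [0.2, 0.2, 0.2, 0.2, 0.2, 0.3]
end [0.5824 0.0609 0.1348] 81.18
```

Emit:
{"method": "apply_moves", "body": {
  "xyz": [
    [0.011, 0.019, -0.005],
    [0.012, 0.018, -0.005],
    [0.012, 0.019, -0.005],
    [0.012, 0.018, -0.005],
    [0.012, 0.019, -0.006],
    [0.008, 0.012, -0.003],
    [0, 0, 0]
  ],
  "twist": [0.2, 0.2, 0.2, 0.2, 0.2, 0.3, 0],
  "claw": [0.4, 0.4, 0.4, 0.4, 0.4, 0.4, 0.4]
}}

```text
time_s: 26.1
tcp_pos: [0.5888, 0.058, 0.1475]
ee_rot: [[0.073, 0.154, 0.985], [0.007, 0.988, -0.155], [-0.997, 0.018, 0.071]]
wrist_force: [-0.3, -0.5, -0.4]
gripper_width: 0.639
```

Run:
```python
from h import *
imaging.capture("wrist")
c=snap("wrist","s_w",(200,60,320,180,5));st();nearhole(c)
q=tgt((.008,-.0003,-.0010),.120)
plan([(*q,.005)])
```

```text
t 26.2 tcp [0.5894 0.0569 0.1487] yaw(jaw) 81.05 down [ 0.075  0.007 -0.997] F [-0.2 -0.2 -0.8] g 0.639 j [  22.   21.  -15.    2.  -49. -122.]
hole px 263.5 146.5 r 13.7 mom 263.7 152.1
target [5.821e-01 6.110e-02 1.200e-01 8.120e+01]
6 xyz [[0.0047, 0.0004, -0.0017], [0.0047, 0.0004, -0.0016], [0.0047, 0.0004, -0.0017], [0.0047, 0.0004, -0.0016], [0.0047, 0.0004, -0.0017], [0.0046, 0.0004, -0.0016]] twist [0.0, 0.0, 0.0, 0.0, -0.1, 0.0]
end [0.5821 0.0611 0.12  ] 81.15
```

View pics/s_w.png

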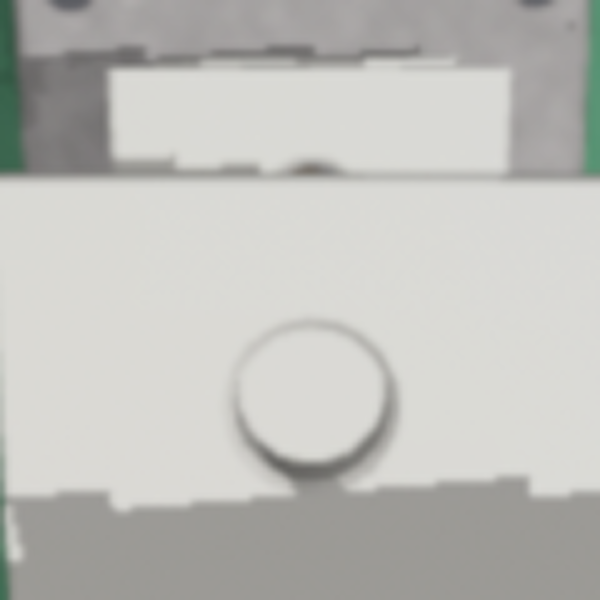

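Emit:
{"method": "apply_moves", "body": {
  "xyz": [
    [-0.01, -0.03, 0.03],
    [-0.01, -0.03, 0.03],
    [0, -0.03, 0.03],
    [0, 0, -0.05],
    [0, 0, -0.05]
  ],
  "twist": [0, 0, 0, 0, 0],
  "claw": [0.4, 0.4, 0.4, 0.4, 0.4]
}}

```text
time_s: 26.7
tcp_pos: [0.5765, -0.0381, 0.1645]
ee_rot: [[0.08, 0.158, 0.984], [0.004, 0.987, -0.159], [-0.997, 0.017, 0.079]]
wrist_force: [-0.7, 0.9, -1.6]
gripper_width: 0.635
```

Run:
```python
from h import *
st()
for i in range(1):
    imaging.capture("wrist");st()
```

```text
t 26.7 tcp [ 0.5765 -0.0381  0.1645] yaw(jaw) 80.91 down [ 0.08   0.004 -0.997] F [-0.7  0.9 -1.6] g 0.635 j [  13.   19.  -16.    1.  -51. -112.]
t 26.75 tcp [ 0.5651 -0.0384  0.1615] yaw(jaw) 80.86 down [ 0.067  0.004 -0.998] F [-9.2 -0.6 -5.9] g 0.638 j [  13.   18.  -17.    1.  -51. -112.]
```

Emit:
{"method": "apply_moves", "body": {
  "xyz": [
    [0, 0, 0],
    [0, 0, 0]
  ],
  "twist": [0, 0],
  "claw": [0.4, 0.4]
}}

```text
time_s: 26.95
tcp_pos: [0.5636, -0.0403, 0.1625]
ee_rot: [[0.067, 0.16, 0.985], [0.003, 0.987, -0.161], [-0.998, 0.014, 0.066]]
wrist_force: [1.4, -0.1, -0.1]
gripper_width: 0.64
```

Run:
```python
from h import *
for i in range(3):
    imaging.capture("wrist");st()
```

```text
t 27.0 tcp [ 0.5644 -0.0402  0.1629] yaw(jaw) 80.8 down [ 0.068  0.004 -0.998] F [ 0.5 -0.2 -0.8] g 0.634 j [  13.   18.  -17.    1.  -51. -112.]
t 27.05 tcp [ 0.565  -0.0399  0.163 ] yaw(jaw) 80.82 down [ 0.069  0.004 -0.998] F [ 0.2  0.8 -0.2] g 0.636 j [  13.   18.  -17.    1.  -51. -112.]
t 27.1 tcp [ 0.5652 -0.0397  0.1628] yaw(jaw) 80.82 down [ 0.069  0.004 -0.998] F [-0.3 -0.5 -0.6] g 0.639 j [  13.   18.  -17.    1.  -51. -112.]
```

Emit:
{"method": "apply_moves", "body": {
  "xyz": [
    [-0.01, 0, 0.05],
    [-0.01, 0, 0.05],
    [0, 0, 0.04],
    [0, 0, -0.05],
    [0, 0, -0.05],
    [0, 0, -0.05]
  ],
  "twist": [0, 0, 0, 0, 0, 0],
  "claw": [0.4, 0.4, 0.4, 0.4, 0.4, 0.4]
}}

```text
time_s: 27.7
tcp_pos: [0.5688, -0.0377, 0.1663]
ee_rot: [[0.059, 0.161, 0.985], [-0.0, 0.987, -0.161], [-0.998, 0.009, 0.058]]
wrist_force: [-1.5, 1.1, -0.3]
gripper_width: 0.642
```

Run:
```python
from h import *
st()
for i in range(1):
    imaging.capture("wrist");st()
```

```text
t 27.7 tcp [ 0.5688 -0.0377  0.1663] yaw(jaw) 80.74 down [ 0.059 -0.    -0.998] F [-1.5  1.1 -0.3] g 0.642 j [  13.   19.  -16.    1.  -52. -113.]
t 27.75 tcp [ 0.5557 -0.0383  0.163 ] yaw(jaw) 80.66 down [ 0.042 -0.    -0.999] F [-12.1   0.6  -7.1] g 0.633 j [  13.   18.  -17.    1.  -52. -113.]
```

Emit:
{"method": "apply_moves", "body": {
  "xyz": [
    [0, 0, 0],
    [-0.01, 0, 0.05],
    [-0.01, 0, 0.05],
    [0, 0, 0.04],
    [0, 0, -0.05],
    [0, 0, -0.05],
    [0, 0, -0.05]
  ],
  "twist": [0, 0, 0, 0, 0, 0, 0],
  "claw": [0.4, 0.4, 0.4, 0.4, 0.4, 0.4, 0.4]
}}

```text
time_s: 28.45
tcp_pos: [0.5604, -0.0371, 0.1661]
ee_rot: [[0.027, 0.162, 0.986], [-0.005, 0.987, -0.162], [-1.0, -0.001, 0.027]]
wrist_force: [-0.4, 0.6, -0.0]
gripper_width: 0.639
```

Run:
```python
from h import *
st()
for i in range(1):
    imaging.capture("wrist");st()
```

```text
t 28.45 tcp [ 0.5604 -0.0371  0.1661] yaw(jaw) 80.65 down [ 0.027 -0.005 -1.   ] F [-0.4  0.6 -0. ] g 0.639 j [  13.   19.  -16.    1.  -54. -113.]
t 28.5 tcp [ 0.5481 -0.0375  0.1638] yaw(jaw) 80.59 down [ 0.012 -0.005 -1.   ] F [-10.7  -0.1  -6.3] g 0.64 j [  13.   18.  -17.    1.  -54. -113.]
```

Emit:
{"method": "apply_moves", "body": {
  "xyz": [
    [0, 0, 0.01],
    [0, 0.01, 0.01],
    [0, 0.015, 0.005],
    [0.005, 0.02, 0],
    [0.005, 0.02, 0],
    [0.005, 0.02, 0],
    [0.005, 0.01, 0],
    [0, 0, 0]
  ],
  "twist": [0, 0, 0, 0, 0, 0, 0, 0],
  "claw": [0.4, 0.4, 0.4, 0.4, 0.4, 0.4, 0.4, 0.4]
}}

```text
time_s: 29.3
tcp_pos: [0.6072, 0.0624, 0.1488]
ee_rot: [[0.033, 0.163, 0.986], [-0.001, 0.987, -0.163], [-0.999, 0.005, 0.033]]
wrist_force: [1.0, 0.4, -0.8]
gripper_width: 0.64
```

Run:
```python
from h import *
imaging.capture("wrist")
c=snap("wrist","t_w",(200,60,320,180,5));st();nearhole(c)
q=tgt((.008,-.0003,-.0010),.125)
plan([(*q,.006)])
```

```text
t 29.4 tcp [0.6067 0.061  0.1494] yaw(jaw) 80.57 down [ 0.033 -0.001 -0.999] F [-0.1  0.4 -0.6] g 0.637 j [  21.   24.  -10.    1.  -54. -121.]
target [5.825e-01 6.120e-02 1.250e-01 8.120e+01]
6 xyz [[0.0039, -0.0007, -0.0041], [0.0039, -0.0006, -0.0041], [0.004, -0.0006, -0.0041], [0.0039, -0.0006, -0.0041], [0.004, -0.0007, -0.0042], [0.0039, -0.0006, -0.0041]] twist [-0.1, -0.1, -0.1, -0.1, -0.1, -0.1]
end [0.5825 0.0612 0.125 ] 81.17
```

View pics/t_w.png

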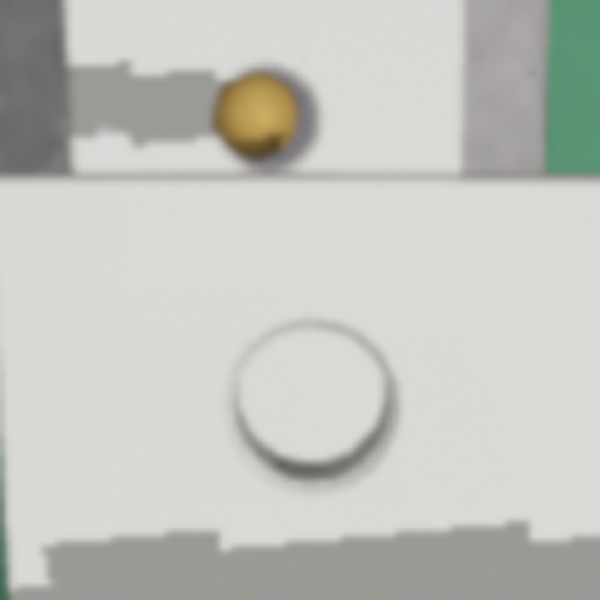

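Run:
```python
from h import *
print(onplane(load("t_w"),[(258/5+200,113/5+60)],.0905)); u=np.radians(SYAW); print(SEAT-.055*np.array([np.cos(u),np.sin(u)]))
```

```text
[[0.5272419  0.06954322 0.0905    ]]
[0.52734744 0.06941422]
```

Emit:
{"method": "apply_moves", "body": {
  "xyz": [
    [0.003, -0.0005, -0.004],
    [0.003, -0.0005, -0.004],
    [0.003, -0.0005, -0.004],
    [0.003, -0.0005, -0.004],
    [0.003, -0.0005, -0.004],
    [0.003, -0.0005, -0.003],
    [0, 0, 0]
  ],
  "twist": [-0.1, -0.1, -0.1, -0.1, -0.1, -0.1, 0],
  "claw": [0.4, 0.4, 0.4, 0.4, 0.4, 0.4, 0.4]
}}

```text
time_s: 30.1
tcp_pos: [0.5814, 0.0587, 0.1302]
ee_rot: [[0.034, 0.157, 0.987], [-0.001, 0.988, -0.157], [-0.999, 0.004, 0.033]]
wrist_force: [-0.2, -0.2, -1.4]
gripper_width: 0.64
```

Run:
```python
from h import *
imaging.capture("wrist")
c=snap("wrist","u_w",(200,60,320,180,5));st();nearhole(c)
q=tgt((.008,-.0003,-.0010),.118)
plan([(*q,.006)])
```

```text
t 30.2 tcp [0.5823 0.0589 0.1307] yaw(jaw) 81.0 down [ 0.035 -0.001 -0.999] F [-0.9 -0.3 -0.5] g 0.639 j [  22.   23.  -15.    1.  -50. -122.]
hole px 263.9 129.5 r 9.2 mom 263.5 131.0
target [5.825e-01 6.110e-02 1.180e-01 8.120e+01]
3 xyz [[0.0042, 0.0007, -0.0002], [0.0043, 0.0007, -0.0002], [0.0042, 0.0008, -0.0002]] twist [-0.1, -0.1, 0.0]
end [0.5825 0.0612 0.118 ] 81.2
```

View pics/u_w.png

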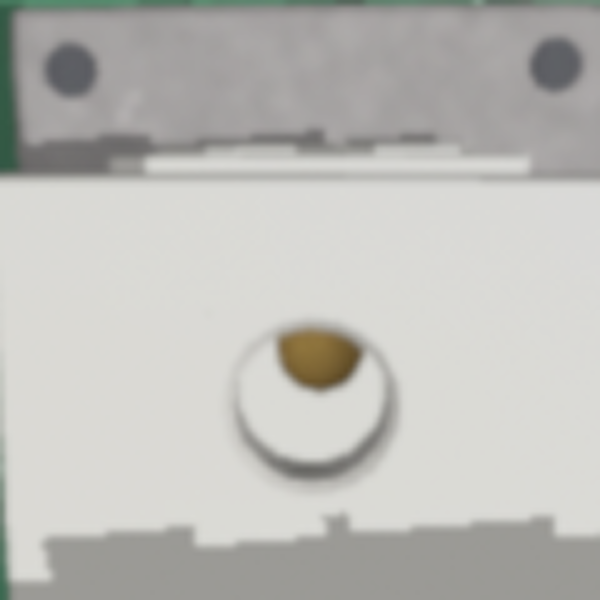

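Run:
```python
from h import *
c=load("u_w");s=r.sense();R=np.asarray(s["ee_rot"]);p=np.asarray(s["tcp_pos"])
print("hole by pose",(p+R@np.array([.0033,-.0003,-.0563])).round(4), "by image",onplane(c,[(312/5+200,395/5+60)],.125).round(4), "pin px pred",(proj(c,[(.5273,.0695,.0905)])-[200,60])*5)
```

```text
hole by pose [0.5268 0.0674 0.1255] by image [[0.5264 0.0681 0.125 ]] pin px pred [[324.0899674  347.77816121]]
```

Emit:
{"method": "apply_moves", "body": {
  "xyz": [
    [0.002, 0.0007, 0.0003],
    [0.004, 0.0006, 0.0002],
    [0.005, 0.0003, 0],
    [0.005, 0, 0],
    [0.005, 0, 0],
    [0.005, 0, 0],
    [0.005, 0, 0],
    [0.004, 0, 0],
    [0, 0, 0]
  ],
  "twist": [-0.1, 0, 0, 0, 0, 0, 0, 0, 0],
  "claw": [0.4, 0.4, 0.4, 0.4, 0.4, 0.4, 0.4, 0.4, 0.4]
}}

```text
time_s: 31.1
tcp_pos: [0.5841, 0.0607, 0.0924]
ee_rot: [[0.033, 0.155, 0.987], [-0.001, 0.988, -0.155], [-0.999, 0.004, 0.033]]
wrist_force: [-0.1, -0.3, -1.6]
gripper_width: 0.634
```

Run:
```python
from h import *
c=snap("wrist","v_w",(200,60,320,180,5));st();nearhole(c)
q=tgt((.008,0,-.0010),.0577)
plan([(*q,.006)])
```

```text
t 31.15 tcp [0.5843 0.0607 0.0927] yaw(jaw) 81.11 down [ 0.034 -0.001 -0.999] F [-0.4  1.4 -0.7] g 0.641 j [  22.   26.  -17.    1.  -45. -122.]
hole px 263.0 146.0 r 14.1 mom 263.7 151.0
target [5.824e-01 6.090e-02 5.770e-02 8.120e+01]
6 xyz [[0.0058, 0.0, -0.0005], [0.0058, -0.0001, -0.0005], [0.0058, 0.0, -0.0005], [0.0058, -0.0001, -0.0005], [0.0059, 0.0, -0.0005], [0.0058, -0.0001, -0.0005]] twist [0.0, 0.0, 0.0, 0.0, 0.0, -0.1]
end [0.5824 0.0608 0.0577] 81.21
```

View pics/v_w.png

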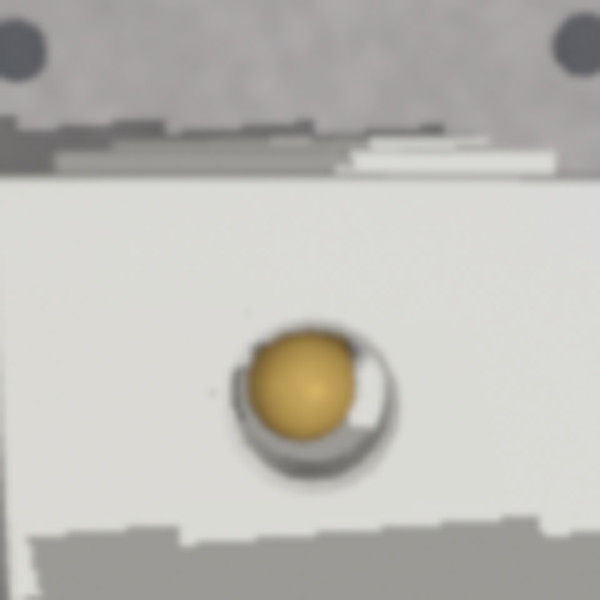

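Emit:
{"method": "apply_moves", "body": {
  "xyz": [
    [0.0055, -0.0002, -0.0006],
    [0.0058, -0.0002, -0.0006],
    [0.0058, 0, -0.0005],
    [0.0058, 0, -0.0004],
    [0.0058, 0, -0.0004],
    [0.005, 0, -0.0003],
    [0.003, 0, 0],
    [0, 0, 0]
  ],
  "twist": [0, 0, 0, 0, 0, 0, 0, 0],
  "claw": [0.4, 0.4, 0.4, 0.4, 0.4, 0.4, 0.4, 0.4]
}}

```text
time_s: 31.95
tcp_pos: [0.5843, 0.0612, 0.0584]
ee_rot: [[0.038, 0.153, 0.988], [-0.001, 0.988, -0.153], [-0.999, 0.004, 0.038]]
wrist_force: [0.3, 0.9, -1.2]
gripper_width: 0.638
```

Run:
```python
from h import *
st()
q=tgt((.008,0,-.0010),.0577)
plan([(*q,.006)])
```

```text
t 31.95 tcp [0.5843 0.0612 0.0584] yaw(jaw) 81.23 down [ 0.038 -0.001 -0.999] F [ 0.3  0.9 -1.2] g 0.638 j [  22.   28.  -19.    1.  -41. -122.]
target [5.824e-01 6.090e-02 5.770e-02 8.120e+01]
1 xyz [[0.0006, -0.0007, -0.0018]] twist [0.0]
end [0.5824 0.0608 0.0577] 81.23
```

Emit:
{"method": "apply_moves", "body": {
  "xyz": [
    [0.0015, -0.0005, -0.0012],
    [0.0005, 0, 0],
    [0, 0, 0],
    [0, 0, 0],
    [0, 0, 0],
    [-0.008, 0, 0],
    [-0.03, 0, 0],
    [-0.035, 0, 0],
    [-0.035, -0.005, 0],
    [-0.02, -0.025, 0],
    [-0.01, -0.04, 0],
    [-0.005, -0.045, 0]
  ],
  "twist": [0, 0, 0, 0, 0, 0, 0, 0, 0, -1, -1, -1],
  "claw": [0.4, 0.4, 0.8, 0.8, 0.8, 0.8, 0.8, 0.8, 0.8, 0.8, 0.8, 0.8]
}}

```text
time_s: 33.15
tcp_pos: [0.5637, -0.052, 0.2053]
ee_rot: [[0.039, 0.089, 0.995], [-0.004, 0.996, -0.089], [-0.999, 0.0, 0.039]]
wrist_force: [0.8, -0.4, -0.6]
gripper_width: 0.804
```

Run:
```python
from h import *
st()
plan([(.61,-.30,.235,91.6,.04)])
```

```text
t 33.15 tcp [ 0.5637 -0.052   0.2053] yaw(jaw) 84.87 down [ 0.039 -0.004 -0.999] F [ 0.8 -0.4 -0.6] g 0.804 j [  11.   17.  -13.    1.  -59. -107.]
7 xyz [[-0.004, -0.035, 0.01], [-0.004, -0.035, 0.009], [-0.004, -0.035, 0.009], [-0.004, -0.035, 0.008], [-0.004, -0.035, 0.008], [-0.003, -0.035, 0.007], [-0.004, -0.036, 0.006]] twist [-1.0, -1.0, -0.9, -1.0, -0.9, -1.0, -0.9]
end [ 0.6101 -0.3     0.2351] 91.57
```

Emit:
{"method": "apply_moves", "body": {
  "xyz": [
    [-0.004, -0.035, 0.01],
    [-0.004, -0.035, 0.009],
    [-0.004, -0.035, 0.009],
    [-0.004, -0.035, 0.03],
    [-0.004, -0.035, 0.03],
    [-0.003, -0.03, 0.03],
    [0, -0.02, 0.02],
    [0, 0, -0.05],
    [0, 0, -0.05]
  ],
  "twist": [-1, -1, -1, -1, -1, -1, -1, 0, 0],
  "claw": [0.85, 0.85, 0.85, 0.85, 0.85, 0.85, 0.85, 0.85, 0.85]
}}

```text
time_s: 34.05
tcp_pos: [0.6002, -0.2998, 0.2247]
ee_rot: [[0.037, -0.035, 0.999], [-0.002, 0.999, 0.035], [-0.999, -0.004, 0.037]]
wrist_force: [0.1, -0.1, 1.1]
gripper_width: 0.848
```

Run:
```python
from h import *
st();imaging.capture("wrist");st()
```

```text
t 34.05 tcp [ 0.6002 -0.2998  0.2247] yaw(jaw) 92.01 down [ 0.037 -0.002 -0.999] F [ 0.1 -0.1  1.1] g 0.848 j [-13.  26.   5.  -0. -67. -75.]
t 34.1 tcp [ 0.5895 -0.2985  0.2219] yaw(jaw) 91.82 down [ 0.024  0.003 -1.   ] F [-6.9  1.5 -5.4] g 0.851 j [-13.  26.   4.  -1. -67. -75.]
```

Emit:
{"method": "apply_moves", "body": {
  "xyz": [
    [0, 0, 0],
    [0, 0, 0]
  ],
  "twist": [0, 0],
  "claw": [0.85, 0.85]
}}

```text
time_s: 34.3
tcp_pos: [0.5868, -0.299, 0.2216]
ee_rot: [[0.021, -0.03, 0.999], [0.003, 1.0, 0.03], [-1.0, 0.003, 0.022]]
wrist_force: [0.9, -0.9, 0.9]
gripper_width: 0.851
```

Run:
```python
from h import *
imaging.capture("wrist")
c=snap("wrist","w_w",(0,0,512,384,1.5));st()
plate(c,(.618,-.324))
```

```text
t 34.4 tcp [ 0.5883 -0.299   0.2224] yaw(jaw) 91.77 down [ 0.024  0.002 -1.   ] F [ 0.1  0.8 -0.1] g 0.849 j [-13.  25.   4.  -0. -67. -75.]
rect [  0.6173  -0.3244 151.2654  57.3847   1.3471] holes [[0.6717, -0.323], [0.562, -0.3256]]
  holes mid [ 0.6169 -0.3243] dist 0.1097 yaw 1.38
```

View pics/w_w.png

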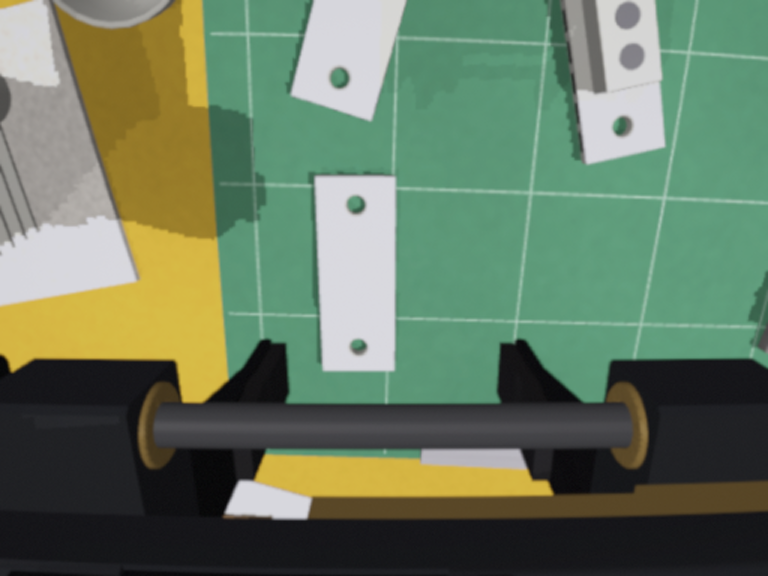

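Plate B: centre (0.617, -0.3243), yaw 1.4°. Descend.

Run:
```python
from h import *
plan([(.617,-.3243,.055,91.4,.03)])
```

```text
6 xyz [[0.028, -0.004, 0.004], [0.028, -0.004, 0.004], [0.028, -0.005, 0.004], [0.028, -0.004, 0.004], [0.028, -0.005, 0.004], [0.028, -0.004, 0.004]] twist [0.1, 0.1, 0.0, 0.1, 0.0, 0.1]
end [ 0.617  -0.3239  0.055 ] 91.37
```

Emit:
{"method": "apply_moves", "body": {
  "xyz": [
    [0.028, -0.005, 0.004],
    [0.028, -0.005, 0.004],
    [0.028, -0.005, 0.004],
    [0.028, -0.005, 0.004],
    [0.028, -0.005, 0.004],
    [0.02, -0.004, 0.003],
    [0, 0, 0]
  ],
  "twist": [0.1, 0.1, 0, 0.1, 0, 0.1, 0],
  "claw": [0.85, 0.85, 0.85, 0.85, 0.85, 0.85, 0.85]
}}

```text
time_s: 35.1
tcp_pos: [0.6329, -0.3277, 0.0667]
ee_rot: [[0.047, -0.031, 0.998], [-0.005, 0.999, 0.032], [-0.999, -0.006, 0.047]]
wrist_force: [-0.2, 0.2, -0.3]
gripper_width: 0.851
```

Run:
```python
from h import *
st()
plan([(.617,-.3243,.0165,91.4,.009)])
```

```text
t 35.1 tcp [ 0.6329 -0.3277  0.0667] yaw(jaw) 91.8 down [ 0.047 -0.005 -0.999] F [-0.2  0.2 -0.3] g 0.851 j [-15.  37.   1.  -1. -51. -73.]
6 xyz [[0.008, 0.001, -0.003], [0.008, 0.001, -0.003], [0.008, 0.001, -0.003], [0.008, 0.0, -0.003], [0.009, 0.001, -0.003], [0.008, 0.0, -0.003]] twist [0.1, 0.1, 0.0, 0.1, 0.0, 0.1]
end [ 0.6171 -0.3244  0.0169] 91.4
```

Emit:
{"method": "apply_moves", "body": {
  "xyz": [
    [0.008, 0.001, -0.004],
    [0.008, 0.001, -0.004],
    [0.008, 0.001, -0.003],
    [0.008, 0, -0.003],
    [0.009, 0, -0.002],
    [0.006, 0, -0.001],
    [0, 0, 0]
  ],
  "twist": [0.1, 0.1, 0, 0.1, 0, 0.1, 0],
  "claw": [0.85, 0.85, 0.85, 0.85, 0.85, 0.85, 0.85]
}}

```text
time_s: 35.8
tcp_pos: [0.6208, -0.325, 0.0208]
ee_rot: [[0.056, -0.026, 0.998], [-0.008, 1.0, 0.027], [-0.998, -0.009, 0.056]]
wrist_force: [-0.1, -0.4, -1.0]
gripper_width: 0.848
```

Run:
```python
from h import *
st()
plan([(.617,-.3243,.0165,91.4,.005)])
```

```text
t 35.8 tcp [ 0.6208 -0.325   0.0208] yaw(jaw) 91.5 down [ 0.056 -0.008 -0.998] F [-0.1 -0.4 -1. ] g 0.848 j [-15.  39.  -3.  -1. -44. -74.]
2 xyz [[0.002, 0.0004, -0.002], [0.0021, 0.0004, -0.002]] twist [0.1, 0.0]
end [ 0.617  -0.3243  0.0165] 91.4
```

Emit:
{"method": "apply_moves", "body": {
  "xyz": [
    [0.002, 0.0004, -0.002],
    [0.003, 0, -0.002],
    [0, 0, -0.0003],
    [0, 0, 0],
    [0, 0, 0],
    [0, 0, 0],
    [0, 0, 0],
    [0, 0, 0]
  ],
  "twist": [0.1, 0, 0, 0, 0, 0, 0, 0],
  "claw": [0.85, 0.85, 0.85, 0.4, 0.4, 0.4, 0.4, 0.4]
}}

```text
time_s: 36.6
tcp_pos: [0.6174, -0.3252, 0.0162]
ee_rot: [[0.058, -0.025, 0.998], [-0.009, 1.0, 0.025], [-0.998, -0.01, 0.058]]
wrist_force: [0.7, -0.4, -1.1]
gripper_width: 0.637
```

Run:
```python
from h import *
c=snap("wrist","x_w",(200,60,320,180,5));s=st()
p=nearhole(c)
print(p and hole_tool(c,s,p))
plan([(.617,-.32,.045,91.4,.015),(.62,-.28,.155,90,.03),(.5825,.0,.155,82,.035)])
```

```text
t 36.65 tcp [ 0.6174 -0.3252  0.0162] yaw(jaw) 91.41 down [ 0.058 -0.009 -0.998] F [ 0.4 -1.  -0.6] g 0.64 j [-15.  39.  -4.  -1. -43. -74.]
hole px 261.1 140.0 r 16.2 mom 260.9 140.1
(array([ 0.56177678, -0.32702684,  0.01      ]), array([ 0.00300322, -0.00041028, -0.05592013]))
12 xyz [[-0.014, 0.002, 0.001], [-0.015, 0.003, 0.0], [-0.027, 0.01, 0.003], [-0.028, 0.01, 0.003], [-0.027, 0.009, 0.002], [-0.028, 0.01, 0.002], [0.0, 0.031, -0.004], [-0.001, 0.031, -0.005], [0.0, 0.031, -0.005], [-0.001, 0.031, -0.006], [0.0, 0.031, -0.006], [-0.001, 0.031, -0.006]] twist [0.0, 0.0, 0.4, 0.3, 0.4, 0.3, 0.9, 0.9, 0.9, 0.9, 0.9, 0.9]
3 xyz [[0.0, 0.03, -0.007], [-0.001, 0.03, -0.007], [0.0, 0.031, -0.008]] twist [0.9, 0.9, 0.8]
end [5.829e-01 3.000e-04 1.546e-01] 82.02
```

Emit:
{"method": "apply_moves", "body": {
  "xyz": [
    [-0.012, 0.001, 0],
    [-0.015, 0.003, 0],
    [-0.027, 0.01, 0.003],
    [-0.028, 0.01, 0.003],
    [-0.027, 0.01, 0.002],
    [-0.028, 0.01, 0.002],
    [0, 0.031, -0.004],
    [0, 0.031, -0.005],
    [0, 0.031, -0.005],
    [0, 0.031, -0.006],
    [0, 0.031, -0.006],
    [0, 0.031, -0.006]
  ],
  "twist": [0, 0, 0.4, 0.3, 0.4, 0.3, 0.9, 0.9, 0.9, 0.9, 0.9, 0.9],
  "claw": [0.4, 0.4, 0.4, 0.4, 0.4, 0.4, 0.4, 0.4, 0.4, 0.4, 0.4, 0.4]
}}

```text
time_s: 37.85
tcp_pos: [0.5943, -0.0866, 0.1712]
ee_rot: [[0.073, 0.105, 0.992], [-0.01, 0.994, -0.105], [-0.997, -0.002, 0.074]]
wrist_force: [0.9, 0.2, -1.5]
gripper_width: 0.638
```

Run:
```python
from h import *
st()
q=tgt((.0112,-.0004,-.0013),.145)
plan([(*q,.03)])
```

```text
t 37.85 tcp [ 0.5943 -0.0866  0.1712] yaw(jaw) 83.98 down [ 0.073 -0.01  -0.997] F [ 0.9  0.2 -1.5] g 0.638 j [   8.   21.  -12.    1.  -53. -105.]
target [5.822e-01 6.130e-02 1.450e-01 8.120e+01]
6 xyz [[0.004, 0.024, -0.005], [0.004, 0.024, -0.005], [0.004, 0.024, -0.005], [0.004, 0.024, -0.006], [0.004, 0.025, -0.006], [0.004, 0.024, -0.005]] twist [0.5, 0.5, 0.4, 0.5, 0.4, 0.5]
end [0.5826 0.0611 0.1448] 81.18
```

Emit:
{"method": "apply_moves", "body": {
  "xyz": [
    [0, 0.02, 0.045],
    [0, 0.02, 0.045],
    [0, 0.02, 0.03],
    [0, 0.02, -0.045],
    [0, 0.02, -0.045],
    [0, 0.01, -0.045]
  ],
  "twist": [0.5, 0.5, 0.4, 0.5, 0.4, 0.3],
  "claw": [0.4, 0.4, 0.4, 0.4, 0.4, 0.4]
}}

```text
time_s: 38.45
tcp_pos: [0.5952, 0.0367, 0.1672]
ee_rot: [[0.067, 0.15, 0.986], [-0.01, 0.989, -0.15], [-0.998, -0.0, 0.068]]
wrist_force: [-0.6, 0.9, -1.8]
gripper_width: 0.639
```

Run:
```python
from h import *
st();imaging.capture("wrist");st()
q=tgt((.0112,-.0004,-.0013),.135)
plan([(*q,.02)])
```

```text
t 38.45 tcp [0.5952 0.0367 0.1672] yaw(jaw) 81.38 down [ 0.067 -0.01  -0.998] F [-0.6  0.9 -1.8] g 0.639 j [  20.   21.  -13.    2.  -53. -120.]
t 38.5 tcp [0.5849 0.0365 0.165 ] yaw(jaw) 81.38 down [ 0.055 -0.011 -0.998] F [-9.1  0.6 -5.4] g 0.637 j [  20.   20.  -14.    2.  -53. -120.]
target [5.824e-01 6.130e-02 1.350e-01 8.120e+01]
2 xyz [[0.015, 0.012, -0.004], [0.015, 0.012, -0.004]] twist [0.1, 0.1]
end [0.5822 0.0611 0.1345] 81.18
```

Emit:
{"method": "apply_moves", "body": {
  "xyz": [
    [0.003, 0.008, 0],
    [0.007, 0.008, -0.001],
    [0.007, 0.006, -0.001],
    [0.005, 0.003, 0],
    [0, 0, 0]
  ],
  "twist": [0, 0.1, 0.1, 0, 0],
  "claw": [0.4, 0.4, 0.4, 0.4, 0.4]
}}

```text
time_s: 39.0
tcp_pos: [0.5883, 0.0645, 0.1454]
ee_rot: [[0.06, 0.151, 0.987], [-0.009, 0.988, -0.151], [-0.998, 0.0, 0.061]]
wrist_force: [-0.4, -0.8, -2.1]
gripper_width: 0.637
```

```bash
cat >> h.py <<'E'
def seatcheck(name,off,zs):
    imaging.capture("wrist")
    c=snap("wrist",name,(200,60,320,180,5));s=st()
    R=np.asarray(s["ee_rot"]);p=np.asarray(s["tcp_pos"])
    print("plate centre by pose - seat (mm)",((p+R@np.asarray(off))[:2]-SEAT).round(4)*1000, "pin px pred",((proj(c,[(.5273,.0695,.0905)])-[200,60])*5).round(0))
    plan([(*tgt(off,zs),.006)])
E
python3 - <<'E'
from h import *
seatcheck("y_w",(.0112,-.0004,-.0013),.128)
E
```

```text
t 39.1 tcp [0.5884 0.0642 0.146 ] yaw(jaw) 81.27 down [ 0.061 -0.009 -0.998] F [-0.   0.1 -1.5] g 0.638 j [  23.   22.  -15.    2.  -50. -123.]
plate centre by pose - seat (mm) [6.  2.9] pin px pred [[271. 269.]]
target [5.824e-01 6.130e-02 1.280e-01 8.120e+01]
4 xyz [[0.0044, -0.0009, -0.0016], [0.0044, -0.001, -0.0017], [0.0044, -0.0009, -0.0016], [0.0044, -0.001, -0.0017]] twist [0.0, 0.0, 0.0, 0.1]
end [0.5823 0.0612 0.128 ] 81.18
```

View pics/y_w.png

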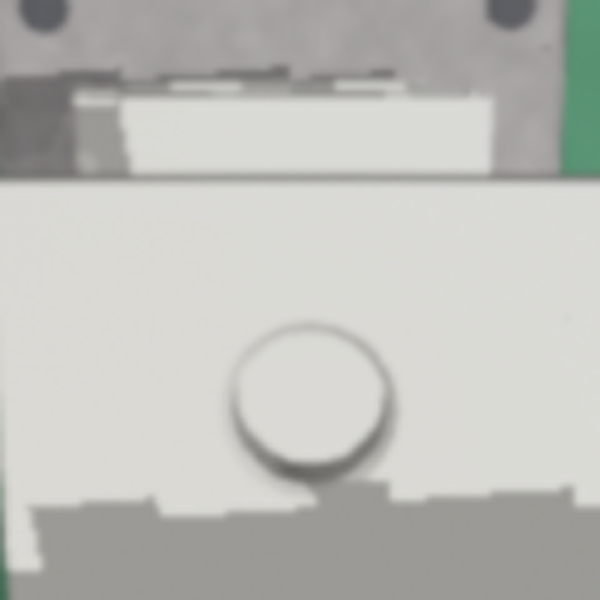

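Emit:
{"method": "apply_moves", "body": {
  "xyz": [
    [0.003, -0.001, -0.0017],
    [0.004, -0.001, -0.0017],
    [0.004, -0.0008, -0.0015],
    [0.003, -0.0005, -0.001],
    [0, 0, 0]
  ],
  "twist": [0, 0, 0, 0.1, 0],
  "claw": [0.4, 0.4, 0.4, 0.4, 0.4]
}}

```text
time_s: 39.6
tcp_pos: [0.5829, 0.0601, 0.1304]
ee_rot: [[0.061, 0.156, 0.986], [-0.009, 0.988, -0.156], [-0.998, 0.001, 0.062]]
wrist_force: [0.4, 0.2, -0.7]
gripper_width: 0.638
```

Run:
```python
from h import *
seatcheck("z_w",(.0112,-.0004,-.0013),.118)
```

```text
t 39.7 tcp [0.5834 0.0604 0.1309] yaw(jaw) 81.05 down [ 0.062 -0.009 -0.998] F [ 0.   0.7 -1.2] g 0.638 j [  23.   22.  -17.    2.  -48. -123.]
plate centre by pose - seat (mm) [ 1.1 -0.9] pin px pred [[311. 329.]]
target [5.823e-01 6.130e-02 1.180e-01 8.120e+01]
3 xyz [[0.0043, 0.0002, -0.0007], [0.0043, 0.0003, -0.0007], [0.0042, 0.0002, -0.0006]] twist [0.0, -0.1, 0.0]
end [0.5824 0.0612 0.118 ] 81.15
```

View pics/z_w.png

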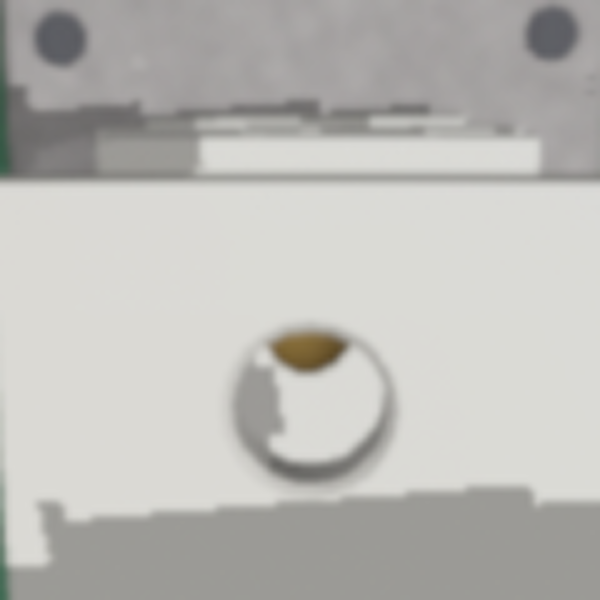

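Emit:
{"method": "apply_moves", "body": {
  "xyz": [
    [0.003, 0.0002, -0.0008],
    [0.004, 0.0002, -0.0006],
    [0.005, 0, -0.0004],
    [0.005, 0, -0.0003],
    [0.005, 0, -0.0003],
    [0.005, 0, -0.0003],
    [0.004, 0, -0.0003],
    [0, 0, 0]
  ],
  "twist": [0, -0.1, 0, 0, 0, 0, 0, 0],
  "claw": [0.4, 0.4, 0.4, 0.4, 0.4, 0.4, 0.4, 0.4]
}}

```text
time_s: 40.5
tcp_pos: [0.5825, 0.0613, 0.097]
ee_rot: [[0.062, 0.153, 0.986], [-0.009, 0.988, -0.153], [-0.998, 0.001, 0.063]]
wrist_force: [-0.3, -0.2, -1.6]
gripper_width: 0.638
```

Run:
```python
from h import *
seatcheck("aa_w",(.0112,-.0004,-.0013),.0682)
```

```text
t 40.6 tcp [0.583  0.0614 0.0977] yaw(jaw) 81.19 down [ 0.064 -0.008 -0.998] F [ 0.8 -0.4 -1. ] g 0.638 j [  23.   24.  -19.    3.  -43. -123.]
plate centre by pose - seat (mm) [0.7 0.1] pin px pred [[303. 395.]]
target [5.823e-01 6.130e-02 6.820e-02 8.120e+01]
5 xyz [[0.0059, 0.0, -0.0005], [0.0059, -0.0001, -0.0005], [0.0059, 0.0, -0.0005], [0.0058, -0.0001, -0.0005], [0.0059, 0.0, -0.0005]] twist [0.0, 0.0, 0.0, 0.0, 0.0]
end [0.5824 0.0613 0.0682] 81.19
```

View pics/aa_w.png

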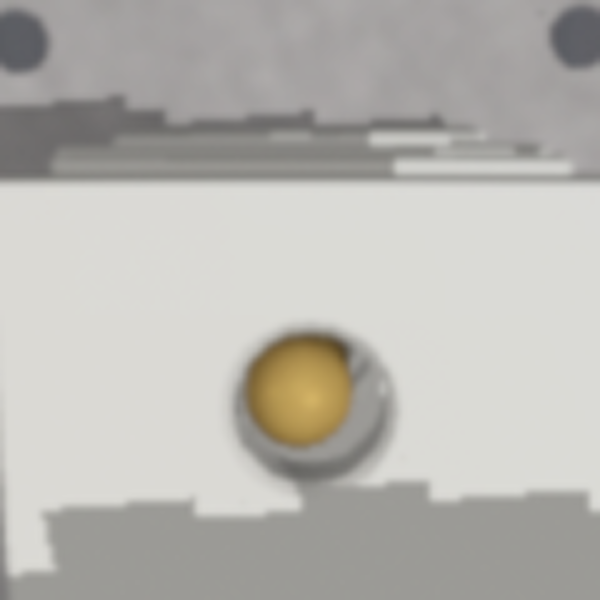

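Emit:
{"method": "apply_moves", "body": {
  "xyz": [
    [0.0055, -0.0004, -0.0008],
    [0.0059, -0.0003, -0.0006],
    [0.0059, -0.0001, -0.0005],
    [0.0058, 0, -0.0005],
    [0.005, 0, -0.0004],
    [0.003, 0, 0],
    [0, 0, 0]
  ],
  "twist": [0, 0, 0, 0, 0, 0, 0],
  "claw": [0.4, 0.4, 0.4, 0.4, 0.4, 0.4, 0.4]
}}

```text
time_s: 41.3
tcp_pos: [0.5831, 0.0613, 0.0686]
ee_rot: [[0.067, 0.15, 0.986], [-0.009, 0.989, -0.15], [-0.998, 0.001, 0.067]]
wrist_force: [-0.5, -1.3, -1.5]
gripper_width: 0.64
```

Run:
```python
from h import *
st()
plan([(*tgt((.0112,0,-.0013),.0680),.006)])
```

```text
t 41.3 tcp [0.5831 0.0613 0.0686] yaw(jaw) 81.35 down [ 0.067 -0.009 -0.998] F [-0.5 -1.3 -1.5] g 0.64 j [  23.   27.  -21.    3.  -39. -124.]
target [5.822e-01 6.090e-02 6.800e-02 8.120e+01]
1 xyz [[0.0005, -0.0005, -0.0009]] twist [0.2]
end [0.5822 0.0609 0.068 ] 81.15
```

Emit:
{"method": "apply_moves", "body": {
  "xyz": [
    [0.0015, -0.0004, -0.0008],
    [0.0003, 0, 0],
    [0, 0, 0],
    [0, 0, 0],
    [0, 0, 0],
    [-0.008, 0, 0],
    [-0.03, 0, 0],
    [-0.035, 0, 0],
    [-0.035, -0.01, 0.005],
    [-0.02, -0.035, 0.03],
    [0, -0.04, 0.03],
    [0, -0.045, 0]
  ],
  "twist": [0, 0, 0, 0, 0, 0, 0, 0, 0, 1, 1, 1],
  "claw": [0.4, 0.4, 0.8, 0.8, 0.8, 0.8, 0.8, 0.8, 0.8, 0.8, 0.8, 0.8]
}}

```text
time_s: 42.5
tcp_pos: [0.6196, -0.0755, 0.2066]
ee_rot: [[0.072, 0.192, 0.979], [-0.011, 0.981, -0.192], [-0.997, 0.003, 0.073]]
wrist_force: [-0.5, -0.2, -0.3]
gripper_width: 0.801
```

Run:
```python
from h import *
st()
```

```text
t 42.5 tcp [ 0.6196 -0.0755  0.2066] yaw(jaw) 78.92 down [ 0.072 -0.011 -0.997] F [-0.5 -0.2 -0.3] g 0.801 j [   8.   21.   -6.    1.  -59. -110.]
```

Emit:
{"method": "apply_moves", "body": {
  "xyz": [
    [-0.005, -0.03, 0.03],
    [-0.005, -0.03, 0.03],
    [-0.005, -0.02, -0.045],
    [0, -0.02, -0.045],
    [0, -0.02, -0.045],
    [0, -0.02, -0.045],
    [0, 0, -0.045]
  ],
  "twist": [0.5, 0.5, 0.5, 0.5, 0.5, 0.5, 0.5],
  "claw": [0.85, 0.85, 0.85, 0.85, 0.85, 0.85, 0.85]
}}

```text
time_s: 43.2
tcp_pos: [0.4295, -0.1828, 0.2024]
ee_rot: [[0.062, 0.263, 0.963], [-0.013, 0.965, -0.262], [-0.998, 0.004, 0.063]]
wrist_force: [1.0, 0.3, 0.1]
gripper_width: 0.852
```

Run:
```python
from h import *
st();imaging.capture("wrist");st()
```

```text
t 43.2 tcp [ 0.4295 -0.1828  0.2024] yaw(jaw) 74.78 down [ 0.062 -0.013 -0.998] F [1.  0.3 0.1] g 0.852 j [  -3.    7.  -26.    1.  -54. -103.]
t 43.25 tcp [ 0.4197 -0.1807  0.2   ] yaw(jaw) 74.66 down [ 0.052 -0.009 -0.999] F [-9.   2.4 -2.8] g 0.85 j [  -3.    6.  -27.    0.  -54. -103.]
```

Emit:
{"method": "apply_moves", "body": {
  "xyz": [
    [0, 0, 0],
    [-0.01, -0.03, 0.05],
    [-0.01, -0.03, 0.05],
    [-0.01, -0.03, 0.03],
    [0, -0.02, -0.05],
    [0, -0.01, -0.05],
    [0, 0, -0.05]
  ],
  "twist": [0, 0, 0, 0, 0, 0, 0],
  "claw": [0.85, 0.85, 0.85, 0.85, 0.85, 0.85, 0.85]
}}

```text
time_s: 43.95
tcp_pos: [0.3693, -0.2923, 0.2222]
ee_rot: [[0.044, 0.258, 0.965], [-0.009, 0.966, -0.258], [-0.999, 0.002, 0.045]]
wrist_force: [0.3, 0.0, 0.4]
gripper_width: 0.848
```

Run:
```python
from h import *
st();imaging.capture("wrist");st()
```

```text
t 43.95 tcp [ 0.3693 -0.2923  0.2222] yaw(jaw) 75.05 down [ 0.044 -0.009 -0.999] F [0.3 0.  0.4] g 0.848 j [-19.   6. -23.  -0. -58. -86.]
t 44.0 tcp [ 0.3596 -0.2885  0.2202] yaw(jaw) 74.9 down [ 0.036 -0.003 -0.999] F [-7.3  3.4 -3.6] g 0.852 j [-19.   6. -24.  -1. -58. -86.]
```

Emit:
{"method": "apply_moves", "body": {
  "xyz": [
    [0, 0, 0],
    [0, 0, 0]
  ],
  "twist": [0, 0],
  "claw": [0.85, 0.85]
}}

```text
time_s: 44.2
tcp_pos: [0.3594, -0.2889, 0.2213]
ee_rot: [[0.038, 0.261, 0.965], [-0.004, 0.965, -0.261], [-0.999, 0.006, 0.038]]
wrist_force: [0.7, -1.1, 0.7]
gripper_width: 0.848
```

Run:
```python
from h import *
imaging.capture("wrist")
c=snap("wrist","ab_w",(0,0,512,384,1.5));st()
plate(c,(.425,-.323))
```

```text
t 44.3 tcp [ 0.3605 -0.2891  0.2215] yaw(jaw) 74.9 down [ 0.039 -0.005 -0.999] F [-0.8  0.2 -0.3] g 0.851 j [-19.   6. -24.  -1. -58. -86.]
rect [  0.4203  -0.3214 141.261   57.9216 -15.6612] holes [[0.4772, -0.3374], [0.3714, -0.3079]]
  holes mid [ 0.4243 -0.3227] dist 0.1098 yaw -15.56
```

View pics/ab_w.png

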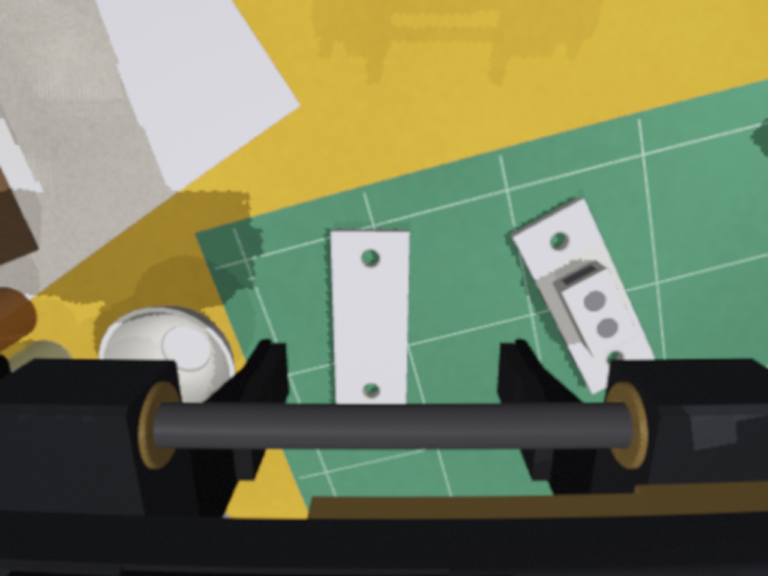

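Run:
```python
from h import *
plan([(.4243,-.3227,.06,74.44,.03)])
```

```text
6 xyz [[0.027, -0.003, 0.011], [0.027, -0.003, 0.011], [0.027, -0.003, 0.011], [0.028, -0.002, 0.01], [0.027, -0.003, 0.011], [0.028, -0.002, 0.01]] twist [0.1, 0.1, 0.1, 0.1, 0.0, 0.1]
end [ 0.4243 -0.3222  0.06  ] 74.4
```

Emit:
{"method": "apply_moves", "body": {
  "xyz": [
    [0.027, -0.003, 0.011],
    [0.027, -0.003, 0.011],
    [0.027, -0.003, 0.011],
    [0.028, -0.002, 0.01],
    [0.027, -0.003, 0.009],
    [0.022, -0.002, 0.006],
    [0, 0, 0]
  ],
  "twist": [0.1, 0.1, 0.1, 0.1, 0, 0.1, 0],
  "claw": [0.85, 0.85, 0.85, 0.85, 0.85, 0.85, 0.85]
}}

```text
time_s: 45.0
tcp_pos: [0.4375, -0.3256, 0.0633]
ee_rot: [[0.053, 0.262, 0.964], [-0.012, 0.965, -0.261], [-0.999, 0.002, 0.054]]
wrist_force: [-0.3, 0.7, -0.4]
gripper_width: 0.852
```

Run:
```python
from h import *
st()
plan([(.4243,-.3227,.0165,74.44,.009)])
```

```text
t 45.0 tcp [ 0.4375 -0.3256  0.0633] yaw(jaw) 74.84 down [ 0.053 -0.012 -0.999] F [-0.3  0.7 -0.4] g 0.852 j [-20.  24. -25.  -1. -38. -85.]
6 xyz [[0.008, 0.0, -0.003], [0.008, 0.0, -0.003], [0.008, 0.0, -0.003], [0.007, 0.0, -0.002], [0.008, 0.0, -0.002], [0.007, -0.001, -0.003]] twist [0.1, 0.1, 0.1, 0.0, 0.1, 0.0]
end [ 0.4242 -0.3229  0.0165] 74.44
```

Emit:
{"method": "apply_moves", "body": {
  "xyz": [
    [0.007, 0, -0.003],
    [0.008, 0, -0.003],
    [0.008, 0, -0.003],
    [0.007, 0, -0.002],
    [0.008, 0, -0.002],
    [0.006, 0, -0.002],
    [0, 0, 0]
  ],
  "twist": [0.1, 0.1, 0.1, 0, 0.1, 0, 0],
  "claw": [0.85, 0.85, 0.85, 0.85, 0.85, 0.85, 0.85]
}}

```text
time_s: 45.7
tcp_pos: [0.4275, -0.3225, 0.0185]
ee_rot: [[0.059, 0.267, 0.962], [-0.015, 0.964, -0.267], [-0.998, 0.002, 0.061]]
wrist_force: [-0.1, 0.3, -0.8]
gripper_width: 0.847
```

Run:
```python
from h import *
st()
plan([(.4243,-.3227,.0165,74.44,.005)])
```

```text
t 45.7 tcp [ 0.4275 -0.3225  0.0185] yaw(jaw) 74.52 down [ 0.059 -0.015 -0.998] F [-0.1  0.3 -0.8] g 0.847 j [-20.  27. -29.  -1. -30. -85.]
1 xyz [[0.0018, -0.0011, -0.0031]] twist [0.1]
end [ 0.4243 -0.3227  0.0165] 74.42
```

Emit:
{"method": "apply_moves", "body": {
  "xyz": [
    [0.002, -0.0008, -0.003],
    [0.001, 0, -0.0005],
    [0, 0, 0],
    [0, 0, 0],
    [0, 0, 0],
    [0, 0, 0],
    [0, 0, 0]
  ],
  "twist": [0.1, 0, 0, 0, 0, 0, 0],
  "claw": [0.85, 0.85, 0.4, 0.4, 0.4, 0.4, 0.4]
}}

```text
time_s: 46.4
tcp_pos: [0.4245, -0.3227, 0.0159]
ee_rot: [[0.061, 0.269, 0.961], [-0.016, 0.963, -0.268], [-0.998, 0.001, 0.063]]
wrist_force: [-0.6, -1.1, 0.0]
gripper_width: 0.638
```

```bash
cat >> h.py <<'E'
def centre_tool(c,s,p,pyaw):
    P,_=hole_tool(c,s,p);a=np.radians(pyaw); C=P+.055*np.array([np.cos(a),np.sin(a),0])-[0,0,.005]
    R=np.asarray(s["ee_rot"]); o=R.T@(C-np.asarray(s["tcp_pos"])); print("plate centre world",C.round(4),"tool",o.round(4)); return o
E
python3 - <<'E'
from h import *
c=snap("wrist","ac_w",(200,60,320,180,5));s=st()
p=nearhole(c)
if p: centre_tool(c,s,p,-15.56)
plan([(.4243,-.32,.045,74.4,.015),(.44,-.25,.165,76,.03),(.55,-.03,.165,80,.035)])
E
```

```text
t 46.45 tcp [ 0.4245 -0.3227  0.0159] yaw(jaw) 74.42 down [ 0.061 -0.016 -0.998] F [ 0.2  0.7 -1.2] g 0.644 j [-20.  28. -29.  -1. -30. -85.]
hole px 262.2 142.1 r 16.1 mom 262.3 142.0
plate centre world [ 0.4247 -0.3223  0.005 ] tool [ 0.0109  0.0005 -0.0006]
12 xyz [[-0.015, 0.001, 0.0], [-0.014, 0.002, 0.001], [-0.024, 0.014, 0.001], [-0.024, 0.014, 0.001], [-0.024, 0.014, 0.001], [-0.024, 0.015, 0.001], [-0.024, 0.014, 0.0], [0.0, 0.03, 0.007], [0.0, 0.03, 0.007], [0.001, 0.03, 0.007], [0.0, 0.03, 0.008], [0.001, 0.03, 0.008]] twist [0.0, 0.0, -0.3, -0.3, -0.3, -0.3, -0.4, -0.5, -0.5, -0.5, -0.5, -0.5]
3 xyz [[0.0, 0.03, 0.008], [0.001, 0.029, 0.008], [0.0, 0.03, 0.008]] twist [-0.5, -0.5, -0.5]
end [ 0.5498 -0.0296  0.1652] 80.01
```

Emit:
{"method": "apply_moves", "body": {
  "xyz": [
    [-0.012, 0, 0],
    [-0.015, 0.001, 0],
    [-0.024, 0.01, 0.001],
    [-0.024, 0.014, 0.001],
    [-0.024, 0.014, 0.001],
    [-0.024, 0.015, 0.001],
    [-0.024, 0.014, 0],
    [0, 0.03, 0.007],
    [0, 0.03, 0.007],
    [0, 0.03, 0.007],
    [0, 0.03, 0.008],
    [0, 0.03, 0.008]
  ],
  "twist": [0, 0, -0.3, -0.3, -0.3, -0.3, -0.4, -0.5, -0.5, -0.5, -0.5, -0.5],
  "claw": [0.4, 0.4, 0.4, 0.4, 0.4, 0.4, 0.4, 0.4, 0.4, 0.4, 0.4, 0.4]
}}

```text
time_s: 47.65
tcp_pos: [0.5061, -0.1129, 0.181]
ee_rot: [[0.068, 0.204, 0.977], [-0.015, 0.979, -0.204], [-0.998, -0.001, 0.069]]
wrist_force: [0.4, -0.3, -0.9]
gripper_width: 0.638
```

Run:
```python
from h import *
st()
plan([(*tgt((.0109,.0005,-.0006),.150),.03)])
```

```text
t 47.65 tcp [ 0.5061 -0.1129  0.181 ] yaw(jaw) 78.22 down [ 0.068 -0.015 -0.998] F [ 0.4 -0.3 -0.9] g 0.638 j [   6.   13.  -22.    2.  -51. -109.]
target [5.815e-01 6.060e-02 1.500e-01 8.120e+01]
7 xyz [[0.005, 0.026, 0.005], [0.005, 0.026, 0.005], [0.005, 0.027, 0.006], [0.005, 0.026, 0.006], [0.004, 0.027, 0.006], [0.005, 0.026, 0.006], [0.004, 0.026, 0.006]] twist [-0.4, -0.4, -0.4, -0.4, -0.5, -0.4, -0.5]
end [0.5813 0.0602 0.1505] 81.22
```

Emit:
{"method": "apply_moves", "body": {
  "xyz": [
    [0.002, 0.026, 0.03],
    [0.003, 0.026, 0.03],
    [0.003, 0.026, 0.03],
    [0.003, 0.026, 0.03],
    [0.002, 0.026, -0.03],
    [0.002, 0.02, -0.04],
    [0, 0.01, -0.02]
  ],
  "twist": [-0.4, -0.4, -0.4, -0.4, -0.5, -0.4, -0.4],
  "claw": [0.4, 0.4, 0.4, 0.4, 0.4, 0.4, 0.4]
}}

```text
time_s: 48.35
tcp_pos: [0.5706, 0.0448, 0.1689]
ee_rot: [[0.068, 0.151, 0.986], [-0.015, 0.988, -0.151], [-0.998, -0.004, 0.07]]
wrist_force: [0.7, 0.2, -1.2]
gripper_width: 0.644
```

Run:
```python
from h import *
st();imaging.capture("wrist");st();imaging.capture("wrist");st()
plan([(*tgt((.0109,.0005,-.0006),.140),.015)])
```

```text
t 48.35 tcp [0.5706 0.0448 0.1689] yaw(jaw) 81.29 down [ 0.068 -0.015 -0.998] F [ 0.7  0.2 -1.2] g 0.644 j [  22.   19.  -17.    3.  -52. -122.]
t 48.4 tcp [0.5686 0.0456 0.169 ] yaw(jaw) 81.36 down [ 0.067 -0.014 -0.998] F [-2.2  0.  -3. ] g 0.639 j [  22.   18.  -17.    3.  -52. -122.]
t 48.45 tcp [0.5706 0.0448 0.1699] yaw(jaw) 81.39 down [ 0.069 -0.015 -0.997] F [-0.2 -0.8 -1.3] g 0.635 j [  22.   18.  -17.    3.  -52. -122.]
target [5.815e-01 6.060e-02 1.400e-01 8.120e+01]
3 xyz [[0.01, 0.006, 0.002], [0.01, 0.006, 0.002], [0.01, 0.005, 0.002]] twist [0.1, 0.0, 0.1]
end [0.5811 0.0602 0.1404] 81.19
```

Emit:
{"method": "apply_moves", "body": {
  "xyz": [
    [0.009, 0.005, 0.002],
    [0.009, 0.005, 0.002],
    [0.009, 0.005, 0.002],
    [0.003, 0.002, 0],
    [0, 0, 0]
  ],
  "twist": [0.1, 0, 0.1, 0, 0],
  "claw": [0.4, 0.4, 0.4, 0.4, 0.4]
}}

```text
time_s: 48.95
tcp_pos: [0.5842, 0.0602, 0.1391]
ee_rot: [[0.072, 0.156, 0.985], [-0.014, 0.988, -0.155], [-0.997, -0.003, 0.073]]
wrist_force: [1.0, 0.1, -1.7]
gripper_width: 0.634
```

Run:
```python
from h import *
seatcheck("ad_w",(.0109,.0005,-.0006),.125)
```

```text
t 49.05 tcp [0.5842 0.0601 0.1396] yaw(jaw) 81.04 down [ 0.073 -0.014 -0.997] F [ 0.5  1.1 -1.3] g 0.639 j [  23.   22.  -17.    3.  -48. -124.]
plate centre by pose - seat (mm) [ 2.7 -0.4] pin px pred [[312. 304.]]
target [5.814e-01 6.060e-02 1.250e-01 8.120e+01]
3 xyz [[0.0048, 0.0, -0.0013], [0.0048, 0.0, -0.0013], [0.0048, 0.0001, -0.0012]] twist [-0.1, 0.0, -0.1]
end [0.5815 0.0606 0.125 ] 81.24
```

View pics/ad_w.png

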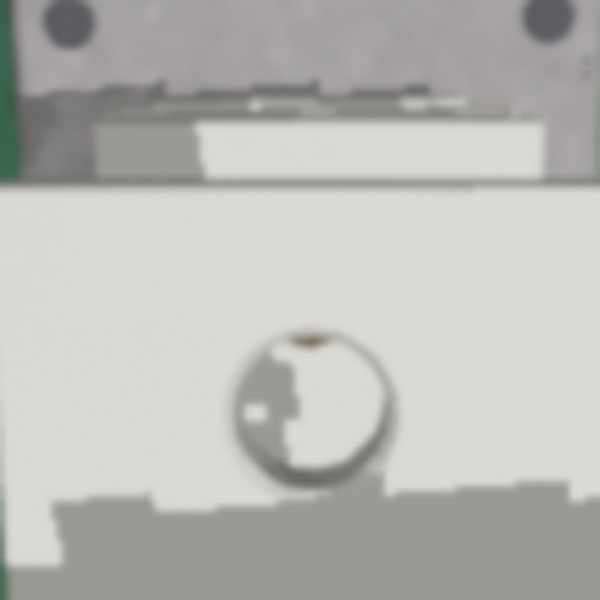

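Emit:
{"method": "apply_moves", "body": {
  "xyz": [
    [0.004, 0, -0.0014],
    [0.005, 0, -0.0014],
    [0.005, 0, -0.0012],
    [0.005, 0, -0.0006],
    [0.005, 0, -0.0004],
    [0.005, 0, -0.0003],
    [0.004, 0, -0.0003],
    [0, 0, 0]
  ],
  "twist": [-0.1, 0, -0.1, 0, 0, 0, 0, 0],
  "claw": [0.4, 0.4, 0.4, 0.4, 0.4, 0.4, 0.4, 0.4]
}}

```text
time_s: 49.85
tcp_pos: [0.5807, 0.06, 0.1039]
ee_rot: [[0.073, 0.153, 0.986], [-0.014, 0.988, -0.152], [-0.997, -0.003, 0.074]]
wrist_force: [0.5, 0.1, -1.6]
gripper_width: 0.638
```

Run:
```python
from h import *
seatcheck("ae_w",(.0109,.0005,-.0006),.0779)
```

```text
t 49.95 tcp [0.5812 0.0601 0.1046] yaw(jaw) 81.22 down [ 0.074 -0.014 -0.997] F [ 0.2 -0.1 -0.4] g 0.642 j [  23.   24.  -20.    3.  -43. -124.]
plate centre by pose - seat (mm) [-0.2 -0.4] pin px pred [[320. 397.]]
target [5.814e-01 6.060e-02 7.790e-02 8.120e+01]
5 xyz [[0.0053, 0.0001, -0.0004], [0.0053, 0.0001, -0.0004], [0.0053, 0.0001, -0.0004], [0.0054, 0.0001, -0.0003], [0.0053, 0.0001, -0.0004]] twist [0.0, 0.0, 0.0, 0.0, 0.0]
end [0.5814 0.0605 0.0779] 81.22
```

View pics/ae_w.png

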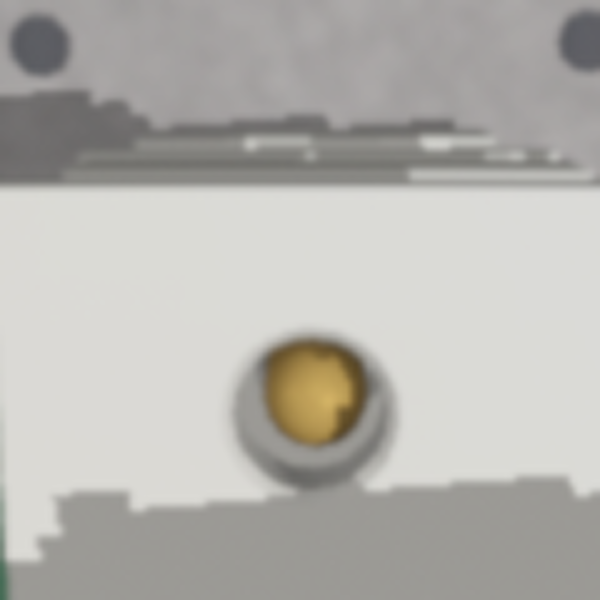

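Emit:
{"method": "apply_moves", "body": {
  "xyz": [
    [0.0055, 0.0001, -0.0004],
    [0.0055, 0.0001, -0.0004],
    [0.0055, 0.0001, -0.0004],
    [0.0055, 0, -0.0004],
    [0.004, 0, -0.0003],
    [0.002, 0, 0],
    [0, 0, 0]
  ],
  "twist": [0, 0, 0, 0, 0, 0, 0],
  "claw": [0.4, 0.4, 0.4, 0.4, 0.4, 0.4, 0.4]
}}

```text
time_s: 50.65
tcp_pos: [0.5823, 0.0608, 0.0785]
ee_rot: [[0.077, 0.151, 0.985], [-0.014, 0.988, -0.151], [-0.997, -0.002, 0.078]]
wrist_force: [0.4, 0.4, -0.5]
gripper_width: 0.64
```

Run:
```python
from h import *
st()
plan([(*tgt((.0109,.0005,-.0006),.0777),.006)])
```

```text
t 50.65 tcp [0.5823 0.0608 0.0785] yaw(jaw) 81.3 down [ 0.077 -0.014 -0.997] F [ 0.4  0.4 -0.5] g 0.64 j [  23.   26.  -21.    4.  -40. -125.]
target [5.814e-01 6.060e-02 7.770e-02 8.120e+01]
1 xyz [[0.0007, -0.0003, -0.001]] twist [0.1]
end [0.5813 0.0606 0.0777] 81.2
```

Emit:
{"method": "apply_moves", "body": {
  "xyz": [
    [0.0013, -0.0002, -0.0008],
    [0.0003, 0, 0],
    [0, 0, 0],
    [0, 0, 0],
    [0, 0, 0],
    [-0.008, 0, 0],
    [-0.03, 0, 0],
    [-0.035, 0, 0],
    [-0.035, -0.01, 0.02],
    [-0.02, -0.03, 0.04],
    [0, -0.03, 0.04],
    [0, -0.03, 0.02]
  ],
  "twist": [0, 0, 0, 0, 0, 0, 0, 0, 0, -3, -3, -3],
  "claw": [0.4, 0.4, 0.8, 0.8, 0.8, 0.8, 0.8, 0.8, 0.8, 0.8, 0.8, 0.8]
}}

```text
time_s: 51.85
tcp_pos: [0.68, -0.0484, 0.2212]
ee_rot: [[0.079, -0.02, 0.997], [-0.015, 1.0, 0.021], [-0.997, -0.017, 0.079]]
wrist_force: [0.2, -0.3, 0.5]
gripper_width: 0.802
```

Emit:
{"method": "apply_moves", "body": {
  "xyz": [
    [0, -0.02, -0.045],
    [0, -0.01, -0.045],
    [0, -0.01, -0.045],
    [0, -0.01, -0.045]
  ],
  "twist": [-3, -3, -3, -3],
  "claw": [0.85, 0.85, 0.85, 0.85]
}}

```text
time_s: 52.25
tcp_pos: [0.5099, -0.1211, 0.2036]
ee_rot: [[0.078, -0.232, 0.97], [-0.017, 0.972, 0.234], [-0.997, -0.035, 0.072]]
wrist_force: [0.8, -1.1, 0.6]
gripper_width: 0.847
```

Run:
```python
from h import *
st();imaging.capture("wrist");st()
```

```text
t 52.25 tcp [ 0.5099 -0.1211  0.2036] yaw(jaw) 103.4 down [ 0.078 -0.017 -0.997] F [ 0.8 -1.1  0.6] g 0.847 j [  5.  12. -20.   2. -54. -83.]
t 52.3 tcp [ 0.5012 -0.1227  0.2019] yaw(jaw) 103.3 down [ 0.069 -0.016 -0.997] F [-6.8 -0.4 -2.2] g 0.85 j [  5.  11. -21.   2. -54. -83.]
```

Two pump cycles to straighten the tool.

Emit:
{"method": "apply_moves", "body": {
  "xyz": [
    [0, 0, 0],
    [-0.01, 0, 0.05],
    [-0.01, 0, 0.05],
    [0, 0, 0.04],
    [0, 0, -0.05],
    [0, 0, -0.05],
    [0, 0, -0.05]
  ],
  "twist": [0, 0, 0, 0, 0, 0, 0],
  "claw": [0.85, 0.85, 0.85, 0.85, 0.85, 0.85, 0.85]
}}

```text
time_s: 53.0
tcp_pos: [0.4998, -0.1219, 0.2104]
ee_rot: [[0.051, -0.231, 0.972], [-0.018, 0.973, 0.232], [-0.999, -0.03, 0.045]]
wrist_force: [-1.0, -0.6, 0.6]
gripper_width: 0.85
```

Run:
```python
from h import *
st();imaging.capture("wrist");st()
```

```text
t 53.0 tcp [ 0.4998 -0.1219  0.2104] yaw(jaw) 103.34 down [ 0.051 -0.018 -0.999] F [-1.  -0.6  0.6] g 0.85 j [  5.  11. -20.   2. -56. -83.]
t 53.05 tcp [ 0.4892 -0.123   0.2085] yaw(jaw) 103.16 down [ 0.04  -0.017 -0.999] F [-8.3 -0.2 -3.8] g 0.849 j [  5.  10. -21.   1. -57. -83.]
```

Emit:
{"method": "apply_moves", "body": {
  "xyz": [
    [0, 0, 0],
    [-0.01, 0, 0.05],
    [-0.01, 0, 0.05],
    [0, 0, 0.04],
    [0, 0, -0.05],
    [0, 0, -0.05],
    [0, 0, -0.05]
  ],
  "twist": [0, 0, 0, 0, 0, 0, 0],
  "claw": [0.85, 0.85, 0.85, 0.85, 0.85, 0.85, 0.85]
}}

```text
time_s: 53.75
tcp_pos: [0.4943, -0.1204, 0.2163]
ee_rot: [[0.024, -0.231, 0.973], [-0.02, 0.973, 0.232], [-1.0, -0.025, 0.019]]
wrist_force: [-0.3, -1.1, 0.1]
gripper_width: 0.851
```

Run:
```python
from h import *
st();imaging.capture("wrist");st()
```

```text
t 53.75 tcp [ 0.4943 -0.1204  0.2163] yaw(jaw) 103.38 down [ 0.024 -0.02  -1.   ] F [-0.3 -1.1  0.1] g 0.851 j [  5.  11. -19.   1. -59. -83.]
t 53.8 tcp [ 0.4844 -0.1216  0.2151] yaw(jaw) 103.21 down [ 0.015 -0.018 -1.   ] F [-7.5 -0.9 -3.1] g 0.849 j [  5.  10. -20.   1. -59. -83.]
```

Emit:
{"method": "apply_moves", "body": {
  "xyz": [
    [0, 0, 0],
    [0, -0.006, -0.02],
    [0, -0.006, -0.02],
    [0, -0.003, -0.012],
    [0, 0, -0.005],
    [0, 0, 0]
  ],
  "twist": [0, -0.6, -0.6, -0.5, 0, 0],
  "claw": [0.85, 0.85, 0.85, 0.85, 0.85, 0.85]
}}

```text
time_s: 54.4
tcp_pos: [0.441, -0.1493, 0.2193]
ee_rot: [[0.028, -0.261, 0.965], [-0.019, 0.965, 0.261], [-0.999, -0.026, 0.022]]
wrist_force: [-0.8, -0.5, 0.7]
gripper_width: 0.852
```

Run:
```python
from h import *
imaging.capture("wrist")
c=snap("wrist","af_w",(0,0,512,384,1.5));st()
plate(c,(.449,-.157))
```

```text
t 54.5 tcp [ 0.4413 -0.1491  0.2192] yaw(jaw) 105.14 down [ 0.028 -0.019 -0.999] F [-0.8  0.7  1. ] g 0.853 j [  2.   6. -24.   1. -58. -78.]
rect [  0.4488  -0.1575 152.0882  57.8352  14.8509] holes [[0.5012, -0.1436], [0.4213, -0.1655], [0.3952, -0.1715]]
```

View pics/af_w.png

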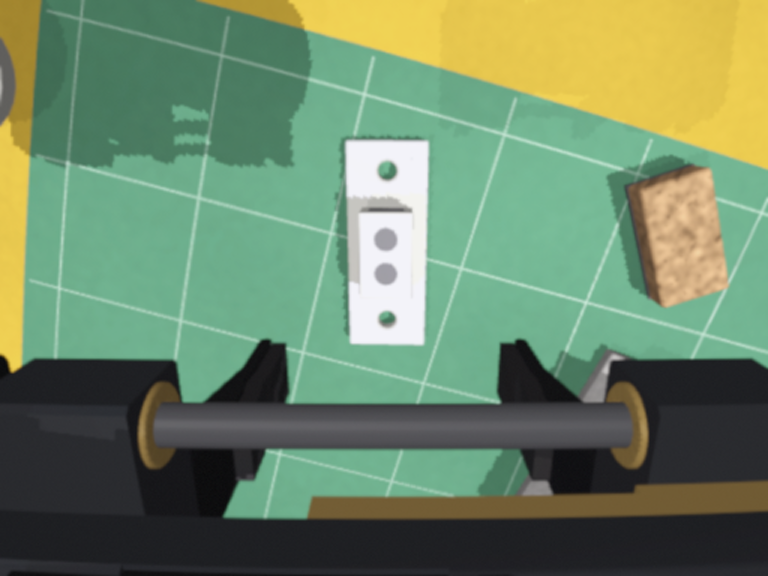

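Run:
```python
from h import *
plan([(.4482,-.1576,.06,104.75,.028)])
```

```text
6 xyz [[0.027, -0.001, 0.0], [0.026, -0.001, 0.0], [0.027, -0.001, 0.0], [0.026, -0.001, 0.0], [0.027, -0.001, 0.001], [0.026, -0.001, 0.0]] twist [0.1, 0.1, 0.0, 0.1, 0.0, 0.1]
end [ 0.4482 -0.1577  0.0604] 104.74
```

Emit:
{"method": "apply_moves", "body": {
  "xyz": [
    [0.027, -0.001, 0],
    [0.026, -0.001, 0],
    [0.027, -0.001, 0],
    [0.026, -0.001, 0],
    [0.026, -0.001, 0],
    [0.02, -0.001, 0],
    [0, 0, 0]
  ],
  "twist": [0.1, 0.1, 0, 0.1, 0, 0.1, 0],
  "claw": [0.85, 0.85, 0.85, 0.85, 0.85, 0.85, 0.85]
}}

```text
time_s: 55.2
tcp_pos: [0.4569, -0.1563, 0.0639]
ee_rot: [[0.037, -0.258, 0.965], [-0.02, 0.966, 0.259], [-0.999, -0.029, 0.031]]
wrist_force: [-0.8, -0.3, 0.7]
gripper_width: 0.85
```

Run:
```python
from h import *
st()
plan([(.4482,-.1576,.0165,104.75,.009)])
```

```text
t 55.2 tcp [ 0.4569 -0.1563  0.0639] yaw(jaw) 104.95 down [ 0.037 -0.02  -0.999] F [-0.8 -0.3  0.7] g 0.85 j [  1.  20. -34.   2. -34. -78.]
6 xyz [[0.008, 0.0, -0.002], [0.008, 0.0, -0.002], [0.008, 0.001, -0.002], [0.008, 0.0, -0.001], [0.008, 0.001, -0.002], [0.007, 0.0, -0.001]] twist [0.0, 0.0, 0.1, 0.0, 0.1, 0.0]
end [ 0.4484 -0.1579  0.0166] 104.75
```

Emit:
{"method": "apply_moves", "body": {
  "xyz": [
    [0.007, 0, -0.002],
    [0.008, 0, -0.002],
    [0.008, 0.001, -0.002],
    [0.008, 0, -0.001],
    [0.008, 0, -0.001],
    [0.006, 0, -0.001],
    [0, 0, 0]
  ],
  "twist": [0, 0, 0.1, 0, 0.1, 0, 0],
  "claw": [0.85, 0.85, 0.85, 0.85, 0.85, 0.85, 0.85]
}}

```text
time_s: 55.9
tcp_pos: [0.4526, -0.1582, 0.0179]
ee_rot: [[0.044, -0.256, 0.966], [-0.02, 0.966, 0.257], [-0.999, -0.031, 0.037]]
wrist_force: [0.1, -0.7, 0.1]
gripper_width: 0.854
```

Run:
```python
from h import *
st()
plan([(.4482,-.1576,.0165,104.75,.005)])
```

```text
t 55.9 tcp [ 0.4526 -0.1582  0.0179] yaw(jaw) 104.83 down [ 0.044 -0.02  -0.999] F [ 0.1 -0.7  0.1] g 0.854 j [  1.  24. -38.   3. -26. -79.]
1 xyz [[0.0012, 0.0018, -0.0041]] twist [0.1]
end [ 0.4482 -0.1576  0.0165] 104.73
```

Emit:
{"method": "apply_moves", "body": {
  "xyz": [
    [0.001, 0.001, -0.003],
    [0.0005, 0.0005, -0.0015],
    [0, 0, 0],
    [0, 0, 0],
    [0, 0, 0],
    [0, 0, 0],
    [0, 0, 0],
    [0, 0, 0]
  ],
  "twist": [0.1, 0, 0, 0, 0, 0, 0, 0],
  "claw": [0.85, 0.85, 0.85, 0.4, 0.4, 0.4, 0.4, 0.4]
}}

```text
time_s: 56.7
tcp_pos: [0.4483, -0.158, 0.0169]
ee_rot: [[0.046, -0.254, 0.966], [-0.021, 0.967, 0.255], [-0.999, -0.032, 0.039]]
wrist_force: [-0.3, -0.1, -0.6]
gripper_width: 0.634
```

Run:
```python
from h import *
c=snap("wrist","ag_w",(0,0,512,384,1.5));s=st()
p=nearhole(c)
if p: centre_tool(c,s,p,14.75)
plan([(.4482,-.155,.045,104.75,.015),(.47,-.12,.185,100,.03),(.56,.03,.185,84,.035)])
```

```text
t 56.75 tcp [ 0.4483 -0.158   0.0169] yaw(jaw) 104.72 down [ 0.046 -0.021 -0.999] F [-0.2  0.3 -0.5] g 0.639 j [  1.  24. -38.   3. -25. -79.]
hole px 261.0 140.5 r 15.4 mom 260.9 140.0
plate centre world [ 0.448  -0.1589  0.005 ] tool [ 0.0119 -0.0004 -0.001 ]
12 xyz [[-0.014, 0.001, 0.001], [-0.014, 0.001, 0.001], [-0.028, 0.005, 0.007], [-0.028, 0.005, 0.007], [-0.028, 0.005, 0.007], [-0.028, 0.005, 0.007], [-0.028, 0.005, 0.006], [0.0, 0.022, 0.019], [0.0, 0.023, 0.018], [0.0, 0.024, 0.017], [0.0, 0.024, 0.016], [0.001, 0.025, 0.015]] twist [0.0, 0.0, 0.9, 1.0, 0.9, 1.0, 0.9, 2.7, 2.7, 2.7, 2.6, 2.7]
1 xyz [[0.0, 0.026, 0.014]] twist [2.6]
end [0.5603 0.0298 0.1854] 84.04
```

View pics/ag_w.png

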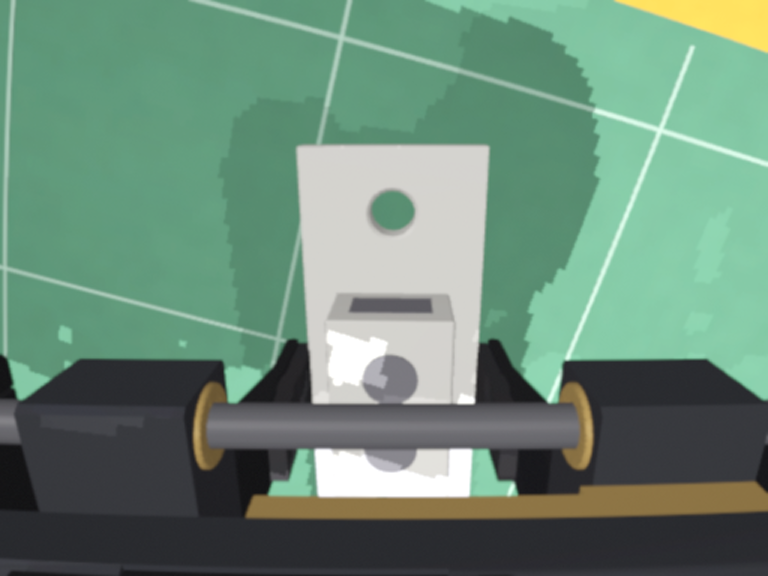

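Emit:
{"method": "apply_moves", "body": {
  "xyz": [
    [-0.012, 0, 0],
    [-0.015, 0.001, 0.001],
    [-0.028, 0.005, 0.007],
    [-0.028, 0.005, 0.007],
    [-0.028, 0.005, 0.007],
    [-0.028, 0.005, 0.007],
    [-0.025, 0.005, 0.006],
    [0, 0.022, 0.019],
    [0, 0.023, 0.018],
    [0, 0.024, 0.017],
    [0, 0.024, 0.016],
    [0, 0.02, 0.015]
  ],
  "twist": [0, 0, 0.9, 1, 0.9, 1, 0.9, 2.7, 2.7, 2.7, 2.6, 2.7],
  "claw": [0.4, 0.4, 0.4, 0.4, 0.4, 0.4, 0.4, 0.4, 0.4, 0.4, 0.4, 0.4]
}}

```text
time_s: 57.95
tcp_pos: [0.543, 0.0011, 0.1865]
ee_rot: [[0.037, 0.079, 0.996], [-0.018, 0.997, -0.078], [-0.999, -0.015, 0.038]]
wrist_force: [1.0, -0.0, -1.5]
gripper_width: 0.638
```

Run:
```python
from h import *
st()
plan([(*tgt((.0119,-.0004,-.001),.155),.02)])
```

```text
t 57.95 tcp [0.543  0.0011 0.1865] yaw(jaw) 85.47 down [ 0.037 -0.018 -0.999] F [ 1.  -0.  -1.5] g 0.638 j [  18.   16.  -18.    2.  -55. -114.]
target [5.823e-01 6.150e-02 1.550e-01 8.120e+01]
4 xyz [[0.008, 0.016, 0.008], [0.008, 0.016, 0.008], [0.008, 0.016, 0.008], [0.008, 0.017, 0.007]] twist [1.1, 1.1, 1.0, 1.1]
end [0.582  0.0619 0.1549] 81.18
```

Emit:
{"method": "apply_moves", "body": {
  "xyz": [
    [0.007, 0.013, 0.008],
    [0.008, 0.014, 0.008],
    [0.008, 0.014, 0.008],
    [0.007, 0.011, 0.006],
    [0.004, 0.004, 0.002],
    [0, 0, 0]
  ],
  "twist": [1.1, 1.1, 1, 1, 0, 0],
  "claw": [0.4, 0.4, 0.4, 0.4, 0.4, 0.4]
}}

```text
time_s: 58.55
tcp_pos: [0.5833, 0.0576, 0.149]
ee_rot: [[0.033, 0.152, 0.988], [-0.018, 0.988, -0.152], [-0.999, -0.013, 0.035]]
wrist_force: [-0.2, 0.5, -1.1]
gripper_width: 0.64
```

Run:
```python
from h import *
seatcheck("ah_w",(.0119,-.0004,-.001),.138)
```

```text
t 58.65 tcp [0.5833 0.0571 0.1498] yaw(jaw) 81.21 down [ 0.034 -0.018 -0.999] F [ 0.2 -1.1 -0.6] g 0.638 j [  22.   22.  -14.    2.  -53. -122.]
plate centre by pose - seat (mm) [ 0.9 -4.3] pin px pred [[342. 312.]]
target [5.823e-01 6.150e-02 1.380e-01 8.120e+01]
3 xyz [[0.0039, 0.0014, -0.0007], [0.0039, 0.0014, -0.0007], [0.0039, 0.0015, -0.0006]] twist [0.0, 0.0, 0.0]
end [0.5824 0.0615 0.138 ] 81.21
```

View pics/ah_w.png

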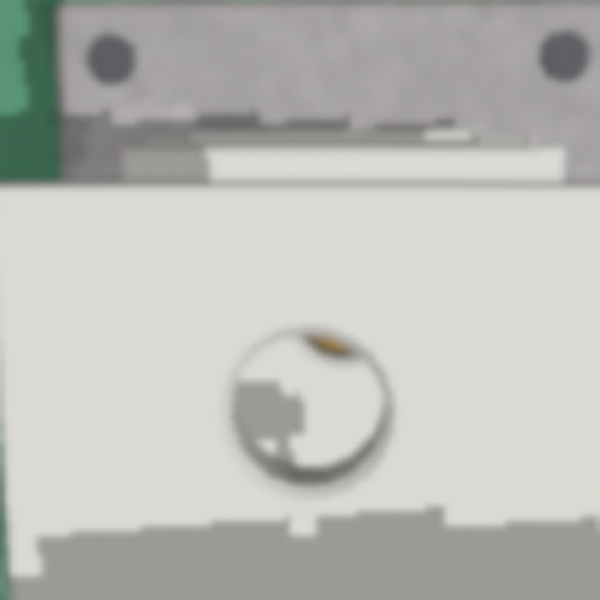

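Emit:
{"method": "apply_moves", "body": {
  "xyz": [
    [0.003, 0.0014, -0.0006],
    [0.004, 0.0013, -0.0006],
    [0.004, 0.0008, -0.0004],
    [0.003, 0, 0],
    [0, 0, 0]
  ],
  "twist": [0, 0, 0, 0, 0],
  "claw": [0.4, 0.4, 0.4, 0.4, 0.4]
}}

```text
time_s: 59.15
tcp_pos: [0.5819, 0.0593, 0.1361]
ee_rot: [[0.035, 0.154, 0.987], [-0.017, 0.988, -0.154], [-0.999, -0.011, 0.038]]
wrist_force: [0.5, -0.5, -1.1]
gripper_width: 0.641
```

Run:
```python
from h import *
seatcheck("ai_w",(.0119,-.0004,-.001),.118)
```

```text
t 59.25 tcp [0.5822 0.0595 0.1365] yaw(jaw) 81.13 down [ 0.036 -0.017 -0.999] F [-0.1 -0.  -0.8] g 0.638 j [  23.   22.  -15.    2.  -51. -123.]
plate centre by pose - seat (mm) [-0.1 -2. ] pin px pred [[326. 338.]]
target [5.823e-01 6.140e-02 1.180e-01 8.120e+01]
4 xyz [[0.0046, 0.0005, -0.0002], [0.0046, 0.0006, -0.0002], [0.0046, 0.0005, -0.0003], [0.0047, 0.0006, -0.0002]] twist [0.0, 0.0, 0.0, -0.1]
end [0.5824 0.0615 0.118 ] 81.23
```

View pics/ai_w.png

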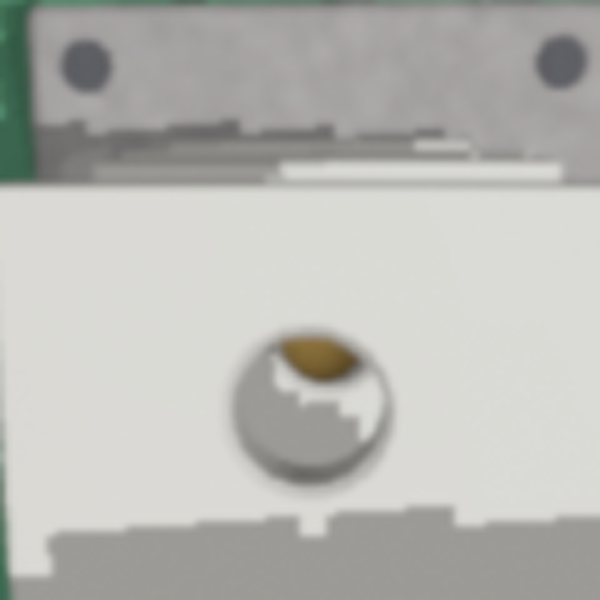

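Emit:
{"method": "apply_moves", "body": {
  "xyz": [
    [0.003, 0.0006, 0],
    [0.004, 0.0005, 0],
    [0.005, 0.0003, 0],
    [0.005, 0, 0],
    [0.005, 0, 0],
    [0.004, 0, 0],
    [0, 0, 0]
  ],
  "twist": [0, 0, 0, 0, 0, 0, 0],
  "claw": [0.4, 0.4, 0.4, 0.4, 0.4, 0.4, 0.4]
}}

```text
time_s: 59.95
tcp_pos: [0.5835, 0.0605, 0.108]
ee_rot: [[0.036, 0.154, 0.987], [-0.017, 0.988, -0.154], [-0.999, -0.011, 0.038]]
wrist_force: [0.5, 0.2, -1.3]
gripper_width: 0.638
```

Run:
```python
from h import *
seatcheck("aj_w",(.0119,-.0004,-.001),.0887)
```

```text
t 60.05 tcp [0.584  0.0606 0.1087] yaw(jaw) 81.14 down [ 0.037 -0.017 -0.999] F [ 0.8  1.1 -0.7] g 0.633 j [  23.   24.  -17.    2.  -47. -123.]
plate centre by pose - seat (mm) [ 1.6 -0.8] pin px pred [[311. 364.]]
target [5.823e-01 6.140e-02 8.870e-02 8.120e+01]
4 xyz [[0.005, 0.0002, -0.0006], [0.005, 0.0002, -0.0006], [0.005, 0.0002, -0.0007], [0.0049, 0.0002, -0.0006]] twist [0.0, 0.0, 0.0, -0.1]
end [0.5823 0.0614 0.0887] 81.24
```

View pics/aj_w.png

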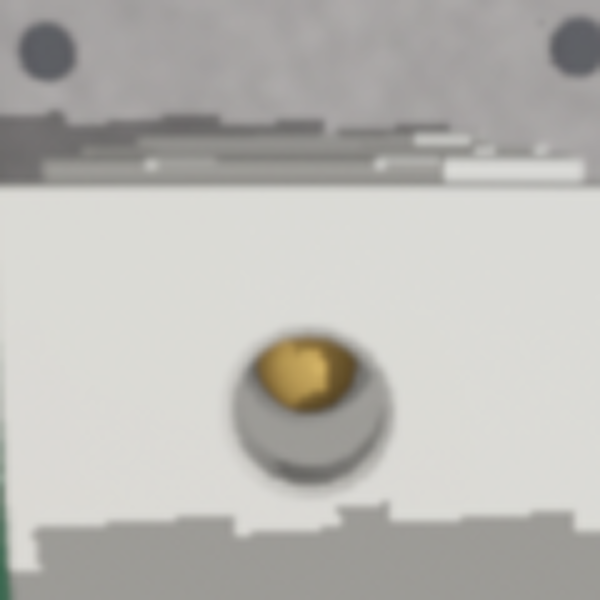

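Emit:
{"method": "apply_moves", "body": {
  "xyz": [
    [0.001, 0, -0.001],
    [0.004, 0, -0.0008],
    [0.005, 0, -0.0006],
    [0.005, 0, -0.0005],
    [0.004, 0, -0.0003],
    [0.002, 0, 0],
    [0, 0, 0]
  ],
  "twist": [0, 0, 0, 0, 0, 0, 0],
  "claw": [0.4, 0.4, 0.4, 0.4, 0.4, 0.4, 0.4]
}}

```text
time_s: 60.75
tcp_pos: [0.5824, 0.0607, 0.0898]
ee_rot: [[0.04, 0.152, 0.988], [-0.018, 0.988, -0.152], [-0.999, -0.011, 0.042]]
wrist_force: [0.4, 0.2, -0.8]
gripper_width: 0.638
```

Run:
```python
from h import *
seatcheck("ak_w",(.0119,-.0004,-.001),.0887)
```

```text
t 60.85 tcp [0.5824 0.0607 0.0894] yaw(jaw) 81.24 down [ 0.04  -0.018 -0.999] F [-0.5  0.8  2.5] g 0.641 j [  23.   26.  -19.    3.  -44. -123.]
plate centre by pose - seat (mm) [ 0.2 -0.7] pin px pred [[310. 413.]]
target [5.823e-01 6.150e-02 8.870e-02 8.120e+01]
1 xyz [[0.0007, 0.0007, -0.0003]] twist [0.0]
end [0.5823 0.0615 0.0887] 81.24
```

View pics/ak_w.png

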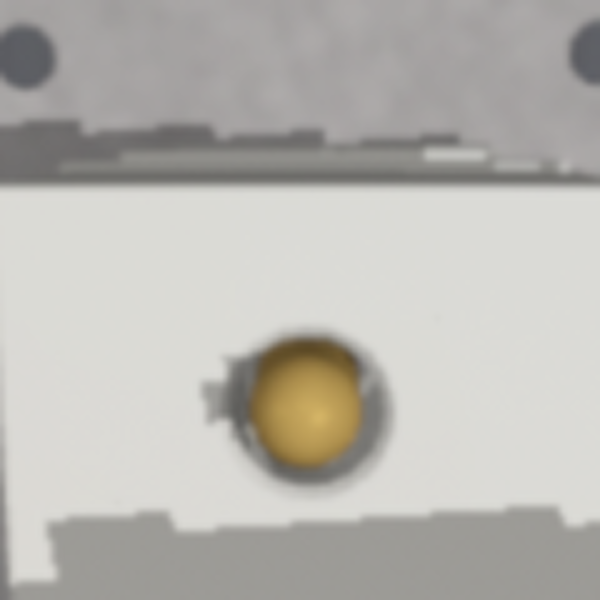

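Emit:
{"method": "apply_moves", "body": {
  "xyz": [
    [0.0012, 0, 0],
    [0.0005, 0, 0],
    [0, 0, 0],
    [0, 0, 0],
    [0, 0, 0],
    [-0.008, 0, 0],
    [-0.025, 0, 0],
    [-0.03, 0, 0],
    [-0.03, 0.01, 0],
    [-0.01, 0.025, 0],
    [0, 0.03, 0],
    [0, 0.03, 0]
  ],
  "twist": [0, 0, 0, 0, 0, 0, 0, 0, 0, -1, -1, -1],
  "claw": [0.4, 0.4, 0.8, 0.8, 0.8, 0.8, 0.8, 0.8, 0.8, 0.8, 0.8, 0.8]
}}

```text
time_s: 62.05
tcp_pos: [0.5916, 0.1557, 0.1967]
ee_rot: [[0.04, 0.104, 0.994], [-0.018, 0.994, -0.104], [-0.999, -0.014, 0.042]]
wrist_force: [1.0, -0.1, -0.2]
gripper_width: 0.801
```

Run:
```python
from h import *
st()
c=snap("wrist","al_w",(0,0,512,384,1.5))
c=snap("scene","al_s",(190,190,310,270,6));
c=snap("top","al_t",(100,90,400,300,2.6));st()
```

```text
t 62.05 tcp [0.5916 0.1557 0.1967] yaw(jaw) 84.02 down [ 0.04  -0.018 -0.999] F [ 1.  -0.1 -0.2] g 0.801 j [  31.   22.   -7.    2.  -60. -128.]
t 62.2 tcp [0.5913 0.1564 0.1956] yaw(jaw) 84.15 down [ 0.038 -0.019 -0.999] F [ 0.1 -0.2 -1.3] g 0.793 j [  31.   22.   -7.    2.  -60. -128.]
```

View pics/al_w.png

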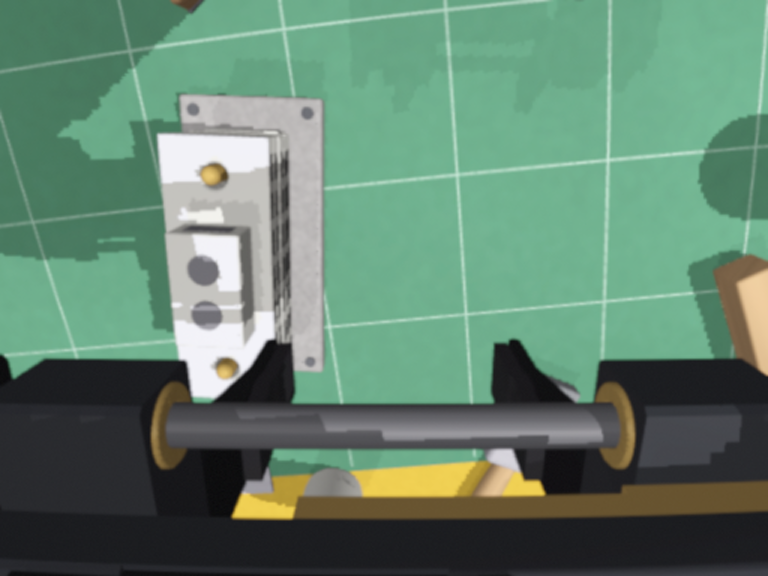

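View pics/al_s.png

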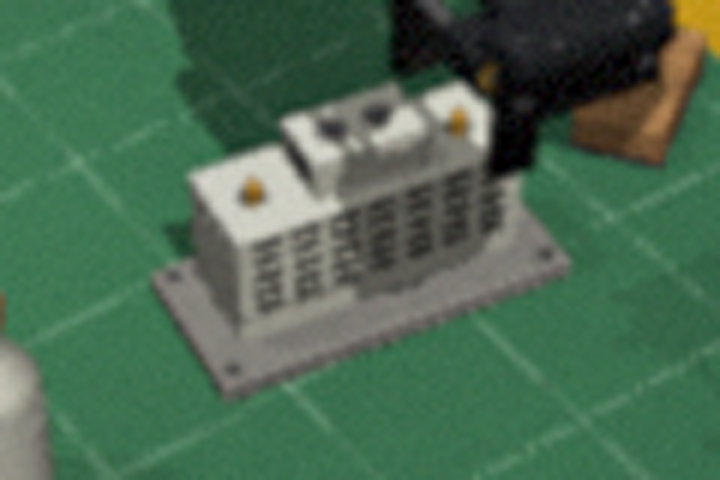

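View pics/al_t.png

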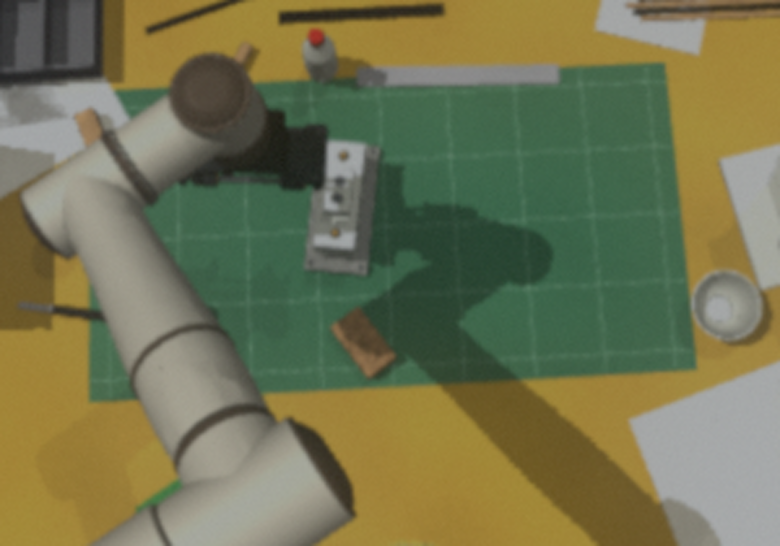

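Run:
```python
from h import *
c=load("al_w");plate(c,(.575,.06),z=.082)
plan([(.45,.26,.24,92,.035),(.3724,.313,.22,96.8,.03)])
```

```text
rect [ 5.757000e-01  7.570000e-02  1.712037e+02  8.628020e+01 -9.265500e+00] holes [[0.6373, 0.1014], [0.6371, 0.0517], [0.6026, 0.0477], [0.5777, 0.0512], [0.5728, 0.0695], [0.5281, 0.0688], [0.5032, 0.1211], [0.4948, 0.0648]]
10 xyz [[-0.009, 0.015, -0.025], [-0.009, 0.015, -0.024], [-0.008, 0.016, -0.024], [-0.009, 0.016, -0.024], [-0.008, 0.017, -0.024], [-0.009, 0.017, -0.023], [0.004, 0.014, -0.019], [0.004, 0.015, -0.019], [0.004, 0.015, -0.018], [0.004, 0.015, -0.018]] twist [-1.3, -1.3, -1.3, -1.3, -1.3, -1.4, -1.2, -1.2, -1.2, -1.2]
end [0.3727 0.3133 0.2202] 96.84
```

Emit:
{"method": "apply_moves", "body": {
  "xyz": [
    [-0.009, 0.015, -0.025],
    [-0.009, 0.015, -0.024],
    [-0.008, 0.016, -0.024],
    [-0.009, 0.016, -0.024],
    [-0.008, 0.017, -0.024],
    [-0.008, 0.017, -0.023],
    [0.004, 0.014, -0.019],
    [0.004, 0.014, -0.018],
    [0.004, 0.012, -0.016],
    [0.002, 0.006, -0.01],
    [0, 0, 0]
  ],
  "twist": [-1.3, -1.3, -1.3, -1.3, -1.3, -1.4, -1.2, -1.2, -1.2, -1.2, 0],
  "claw": [1, 1, 1, 1, 1, 1, 1, 1, 1, 1, 1]
}}

```text
time_s: 63.3
tcp_pos: [0.3773, 0.2965, 0.2233]
ee_rot: [[0.035, -0.117, 0.993], [-0.022, 0.993, 0.117], [-0.999, -0.026, 0.032]]
wrist_force: [0.5, 0.7, 1.1]
gripper_width: 1.0
```

Run:
```python
from h import *
imaging.capture("wrist")
c=snap("wrist","am_w",(100,60,400,300,2.5));st()
C=np.array([.3935,.3156]);y=np.radians(6.8);ux=np.array([np.cos(y),np.sin(y),0])
for th in(-.45,-.4,-.35):
  ax=np.sin(th)*ux+np.cos(th)*np.array([0,0,1])
  print(th,((proj(c,np.r_[C,.052]+np.outer([.064,.084],ax))-[100,60])*2.5).round(0).tolist())
plan([(.3724,.313,.15,96.8,.03)])
```

```text
t 63.4 tcp [0.3784 0.2966 0.2236] yaw(jaw) 96.61 down [ 0.035 -0.021 -0.999] F [ 0.9 -0.2 -0.7] g 1.006 j [  59.    8.  -22.    3.  -60. -144.]
-0.45 [[467.0, 284.0], [471.0, 272.0]]
-0.4 [[467.0, 294.0], [471.0, 286.0]]
-0.35 [[467.0, 304.0], [471.0, 300.0]]
3 xyz [[0.024, 0.006, -0.002], [0.024, 0.006, -0.002], [0.025, 0.007, -0.002]] twist [-0.1, 0.0, -0.1]
end [0.3728 0.3132 0.15  ] 96.81
```

View pics/am_w.png

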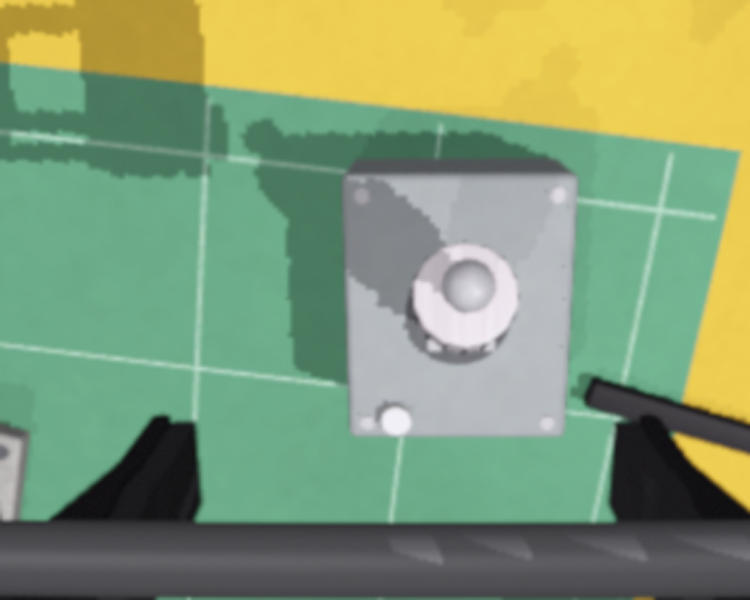

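Emit:
{"method": "apply_moves", "body": {
  "xyz": [
    [0.022, 0.006, -0.002],
    [0.024, 0.006, -0.001],
    [0.022, 0.005, -0.001],
    [0, 0, 0]
  ],
  "twist": [-0.1, 0, -0.1, 0],
  "claw": [1, 1, 1, 1]
}}

```text
time_s: 63.8
tcp_pos: [0.3791, 0.3112, 0.1553]
ee_rot: [[0.039, -0.113, 0.993], [-0.018, 0.993, 0.113], [-0.999, -0.022, 0.037]]
wrist_force: [-0.1, -0.7, -0.2]
gripper_width: 0.998
```

Run:
```python
from h import *
st()
plan([(.3741,.3133,.0915,96.8,.012)])
```

```text
t 63.8 tcp [0.3791 0.3112 0.1553] yaw(jaw) 96.47 down [ 0.039 -0.018 -0.999] F [-0.1 -0.7 -0.2] g 0.998 j [  60.   13.  -27.    3.  -50. -145.]
6 xyz [[0.011, 0.001, -0.001], [0.01, 0.001, -0.001], [0.011, 0.001, -0.001], [0.01, 0.0, -0.001], [0.011, 0.001, -0.002], [0.01, 0.0, -0.001]] twist [-0.1, 0.0, -0.1, 0.0, -0.1, 0.0]
end [0.3741 0.3132 0.092 ] 96.77
```

Emit:
{"method": "apply_moves", "body": {
  "xyz": [
    [0.01, 0.001, -0.001],
    [0.01, 0.001, -0.001],
    [0.011, 0.001, -0.001],
    [0.01, 0, -0.001],
    [0.011, 0, -0.002],
    [0.01, 0, -0.001],
    [0, 0, 0]
  ],
  "twist": [-0.1, 0, -0.1, 0, -0.1, 0, 0],
  "claw": [1, 1, 1, 1, 1, 1, 1]
}}

```text
time_s: 64.5
tcp_pos: [0.3776, 0.313, 0.0923]
ee_rot: [[0.044, -0.115, 0.992], [-0.012, 0.993, 0.115], [-0.999, -0.017, 0.042]]
wrist_force: [-0.4, 0.6, 0.5]
gripper_width: 1.003
```

Run:
```python
from h import *
levst()
plan([(.3741,.3133,.0915,96.8,.006)])
```

```text
t 64.5 tcp [0.3776 0.313  0.0923] yaw(jaw) 96.59 down [ 0.044 -0.012 -0.999] F [-0.4  0.6  0.5] g 1.003 j [  60.   18.  -32.    4.  -40. -147.]
theta -0.3454876698084891 R 0.048174906229094934 side -0.0005751251625680309
1 xyz [[0.0007, 0.0007, -0.0035]] twist [-0.2]
end [0.3741 0.3133 0.0915] 96.79
```

Emit:
{"method": "apply_moves", "body": {
  "xyz": [
    [0.001, 0.0005, -0.0025],
    [0.0005, 0, -0.001],
    [0, 0, 0],
    [0, 0, 0],
    [0, 0, 0],
    [0, 0, 0],
    [0, 0, 0],
    [0, 0, 0]
  ],
  "twist": [-0.2, 0, 0, 0, 0, 0, 0, 0],
  "claw": [1, 1, 0, 0, 0, 0, 0, 0]
}}

```text
time_s: 65.3
tcp_pos: [0.3748, 0.3145, 0.0925]
ee_rot: [[0.047, -0.119, 0.992], [-0.009, 0.993, 0.12], [-0.999, -0.014, 0.045]]
wrist_force: [-0.9, -0.1, 0.0]
gripper_width: 0.541
```

Run:
```python
from h import *
levst()
```

```text
t 65.3 tcp [0.3748 0.3145 0.0925] yaw(jaw) 96.84 down [ 0.047 -0.009 -0.999] F [-0.9 -0.1  0. ] g 0.541 j [  61.   18.  -32.    4.  -40. -147.]
theta -0.39331784992755003 R 0.04929764667583629 side 0.0012179379766633276
```

Emit:
{"method": "apply_moves", "body": {
  "xyz": [
    [0, -0.001, 0],
    [0, 0, 0],
    [0, 0, 0],
    [0, 0, 0]
  ],
  "twist": [0, 0, 0, 0],
  "claw": [0, 0, 0, 0]
}}

```text
time_s: 65.7
tcp_pos: [0.3748, 0.3128, 0.0926]
ee_rot: [[0.046, -0.119, 0.992], [-0.01, 0.993, 0.12], [-0.999, -0.015, 0.045]]
wrist_force: [-0.8, -0.1, -1.0]
gripper_width: 0.383
```

Run:
```python
from h import *
levst()
```

```text
t 65.7 tcp [0.3748 0.3128 0.0926] yaw(jaw) 96.84 down [ 0.046 -0.01  -0.999] F [-0.8 -0.1 -1. ] g 0.383 j [  61.   18.  -32.    4.  -40. -147.]
theta -0.39688845462103867 R 0.049383262303440034 side -0.0004722359921338176
```

Emit:
{"method": "apply_moves", "body": {
  "xyz": [
    [-0.003, 0, -0.0011],
    [-0.003, 0, -0.0011],
    [-0.003, 0, -0.001],
    [-0.003, 0, -0.001],
    [0, 0, 0]
  ],
  "twist": [0, 0, 0, 0, 0],
  "claw": [0, 0, 0, 0, 0]
}}

```text
time_s: 66.2
tcp_pos: [0.3699, 0.3123, 0.1038]
ee_rot: [[0.046, -0.119, 0.992], [-0.01, 0.993, 0.119], [-0.999, -0.015, 0.044]]
wrist_force: [3.3, -0.4, -5.2]
gripper_width: 0.384
```

Run:
```python
from h import *
levst()
```

```text
t 66.2 tcp [0.3699 0.3123 0.1038] yaw(jaw) 96.82 down [ 0.046 -0.01  -0.999] F [ 3.3 -0.4 -5.2] g 0.384 j [  61.   16.  -32.    4.  -41. -147.]
theta -0.40066236617802903 R 0.061633026392436376 side -0.00045815577005916294
```

Emit:
{"method": "apply_moves", "body": {
  "xyz": [
    [-0.0016, 0, 0.006],
    [-0.001, 0, 0.006],
    [-0.0004, 0, 0.006],
    [0.0002, 0, 0.006]
  ],
  "twist": [0, 0, 0, 0],
  "claw": [0, 0, 0, 0]
}}

```text
time_s: 66.6
tcp_pos: [0.39, 0.3145, 0.1054]
ee_rot: [[0.036, -0.116, 0.993], [-0.012, 0.993, 0.117], [-0.999, -0.017, 0.034]]
wrist_force: [-8.8, 2.0, 3.1]
gripper_width: 0.381
```

Run:
```python
from h import *
levst()
```

```text
t 66.6 tcp [0.39   0.3145 0.1054] yaw(jaw) 96.68 down [ 0.036 -0.012 -0.999] F [-8.8  2.   3.1] g 0.381 j [  59.   18.  -29.    3.  -43. -144.]
theta -0.06445723892327529 R 0.05849759416296842 side -0.0005920149306907487
```

Emit:
{"method": "apply_moves", "body": {
  "xyz": [
    [-0.002, 0, 0],
    [-0.0015, 0, 0],
    [0, 0, 0]
  ],
  "twist": [0, 0, 0],
  "claw": [0, 0, 0]
}}

```text
time_s: 66.9
tcp_pos: [0.3898, 0.3146, 0.1082]
ee_rot: [[0.034, -0.114, 0.993], [-0.014, 0.993, 0.115], [-0.999, -0.017, 0.032]]
wrist_force: [-0.6, 1.2, -6.3]
gripper_width: 0.384
```

Run:
```python
from h import *
levst()
c=snap("scene","an_s",(300,190,420,290,6))
```

```text
t 66.9 tcp [0.3898 0.3146 0.1082] yaw(jaw) 96.56 down [ 0.034 -0.014 -0.999] F [-0.6  1.2 -6.3] g 0.384 j [  59.   18.  -29.    3.  -44. -144.]
theta -0.0645200591122347 R 0.061333864597278215 side -0.0005124761513724236
```

View pics/an_s.png

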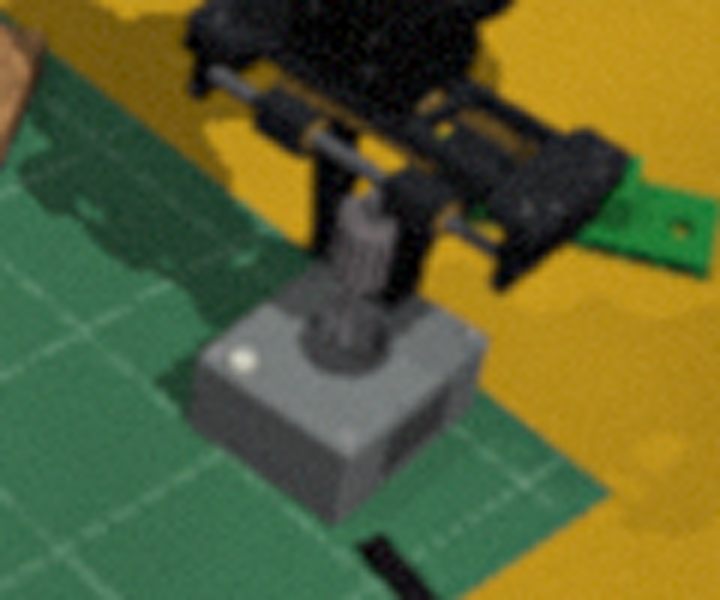

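Emit:
{"method": "apply_moves", "body": {
  "xyz": [
    [-0.0002, 0, 0.006],
    [0.0002, 0, 0.006],
    [0.0008, 0, 0.006]
  ],
  "twist": [0, 0, 0],
  "claw": [0, 0, 0]
}}

```text
time_s: 67.25
tcp_pos: [0.405, 0.3163, 0.107]
ee_rot: [[0.029, -0.114, 0.993], [-0.014, 0.993, 0.114], [-0.999, -0.017, 0.027]]
wrist_force: [-6.7, 3.4, -4.2]
gripper_width: 0.385
```

Run:
```python
from h import *
levst()
```

```text
t 67.25 tcp [0.405  0.3163 0.107 ] yaw(jaw) 96.52 down [ 0.029 -0.014 -0.999] F [-6.7  3.4 -4.2] g 0.385 j [  57.   19.  -27.    3.  -44. -143.]
theta 0.18716216851280712 R 0.06102180315140033 side -0.0005389118703533303
```

Emit:
{"method": "apply_moves", "body": {
  "xyz": [
    [0.001, 0, 0.006],
    [0.0014, 0, 0.006],
    [0.0018, 0, 0.0055],
    [0, 0, 0.001]
  ],
  "twist": [0, 0, 0, 0],
  "claw": [0, 0, 0, 0]
}}

```text
time_s: 67.65
tcp_pos: [0.4199, 0.3181, 0.1021]
ee_rot: [[0.02, -0.112, 0.994], [-0.016, 0.994, 0.112], [-1.0, -0.018, 0.018]]
wrist_force: [-5.3, 2.6, -3.7]
gripper_width: 0.379
```

Run:
```python
from h import *
levst()
```

```text
t 67.65 tcp [0.4199 0.3181 0.1021] yaw(jaw) 96.41 down [ 0.02  -0.016 -1.   ] F [-5.3  2.6 -3.7] g 0.379 j [  56.   21.  -25.    2.  -45. -141.]
theta 0.4469682505475995 R 0.061061444760709384 side -0.000533057949857336
```

Emit:
{"method": "apply_moves", "body": {
  "xyz": [
    [0.003, 0, 0],
    [0.003, 0, -0.001],
    [0.003, 0, -0.001],
    [0, 0, 0],
    [0, 0, 0],
    [0, 0, 0],
    [0, 0, 0],
    [0, 0, 0]
  ],
  "twist": [0, 0, 0, 0, 0, 0, 0, 0],
  "claw": [0, 0, 0, 0, 1, 1, 1, 1]
}}

```text
time_s: 68.45
tcp_pos: [0.4206, 0.3189, 0.0982]
ee_rot: [[0.026, -0.115, 0.993], [-0.014, 0.993, 0.115], [-1.0, -0.017, 0.025]]
wrist_force: [-0.3, -0.3, -0.3]
gripper_width: 0.655
```

Run:
```python
from h import *
levst()
plan([(.418,.318,.25,96.4,.03)])
```

```text
t 68.45 tcp [0.4206 0.3189 0.0982] yaw(jaw) 96.61 down [ 0.026 -0.014 -1.   ] F [-0.3 -0.3 -0.3] g 0.655 j [  56.   21.  -25.    2.  -44. -141.]
theta 0.4869699604225314 R 0.057974450276688086 side 0.00014232223920973637
6 xyz [[-0.025, -0.001, 0.0], [-0.025, 0.0, 0.0], [-0.025, -0.001, 0.0], [-0.026, 0.0, 0.0], [-0.025, -0.001, 0.001], [-0.026, 0.0, 0.0]] twist [0.0, 0.0, 0.1, 0.0, 0.1, 0.0]
end [0.4179 0.3182 0.2502] 96.41
```

Emit:
{"method": "apply_moves", "body": {
  "xyz": [
    [0, 0, 0],
    [0, 0, 0],
    [-0.015, 0, 0],
    [-0.025, 0, 0],
    [-0.025, 0, 0],
    [-0.026, 0, 0],
    [-0.025, 0, 0],
    [-0.026, 0, -0.01],
    [-0.01, 0, -0.01],
    [0, 0, 0]
  ],
  "twist": [0, 0, 0, 0, 0, 0, 0, 0, 0, 0],
  "claw": [1, 1, 1, 1, 1, 1, 1, 1, 1, 1]
}}

```text
time_s: 69.45
tcp_pos: [0.396, 0.3179, 0.2539]
ee_rot: [[0.024, -0.114, 0.993], [-0.018, 0.993, 0.115], [-1.0, -0.021, 0.022]]
wrist_force: [0.2, 0.6, -0.1]
gripper_width: 0.997
```

Run:
```python
from h import *
imaging.capture("wrist")
c=snap("wrist","ao_w",(100,60,400,300,2.5));st()
C=np.array([.3935,.3156]);y=np.radians(6.8);ux=np.array([np.cos(y),np.sin(y),0])
s=snap("scene","ao_s",(300,190,420,290,6))
for cc,o,k in((c,[100,60],2.5),(s,[300,190],6)):
 for th in(.45,.4,.35):
  ax=np.sin(th)*ux+np.cos(th)*np.array([0,0,1])
  print(th,((proj(cc,np.r_[C,.052]+np.outer([.034,.046,.064,.076,.084],ax))-o)*k).round(0).tolist())
```

```text
t 69.55 tcp [0.3962 0.3175 0.2522] yaw(jaw) 96.55 down [ 0.023 -0.021 -1.   ] F [ 0.5  1.1 -0.3] g 0.999 j [  58.   10.  -15.    2.  -65. -142.]
0.45 [[409.0, 304.0], [409.0, 325.0], [408.0, 359.0], [408.0, 383.0], [407.0, 400.0]]
0.4 [[409.0, 301.0], [409.0, 321.0], [408.0, 353.0], [408.0, 376.0], [407.0, 392.0]]
0.35 [[409.0, 298.0], [409.0, 316.0], [408.0, 346.0], [408.0, 368.0], [407.0, 383.0]]
0.45 [[328.0, 307.0], [324.0, 296.0], [318.0, 278.0], [314.0, 266.0], [311.0, 258.0]]
0.4 [[330.0, 305.0], [327.0, 292.0], [322.0, 273.0], [319.0, 260.0], [317.0, 251.0]]
0.35 [[332.0, 302.0], [330.0, 288.0], [327.0, 268.0], [324.0, 254.0], [323.0, 244.0]]
```

View pics/ao_w.png

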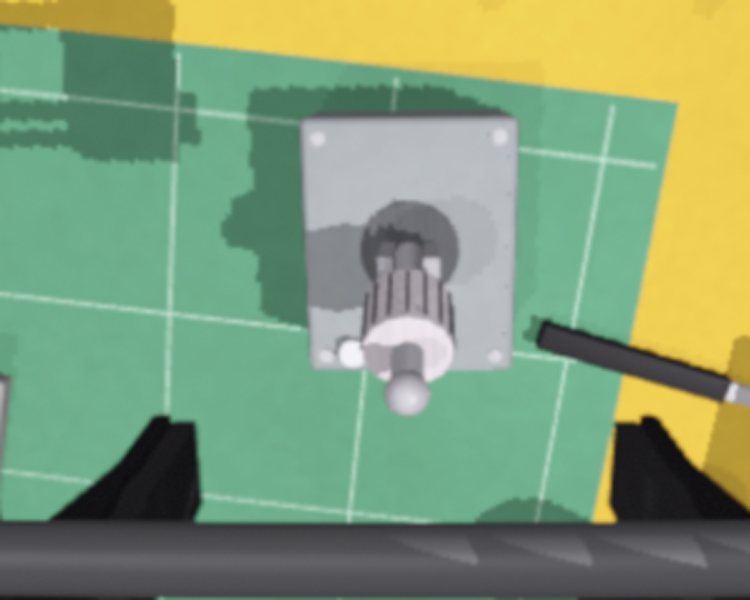

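View pics/ao_s.png

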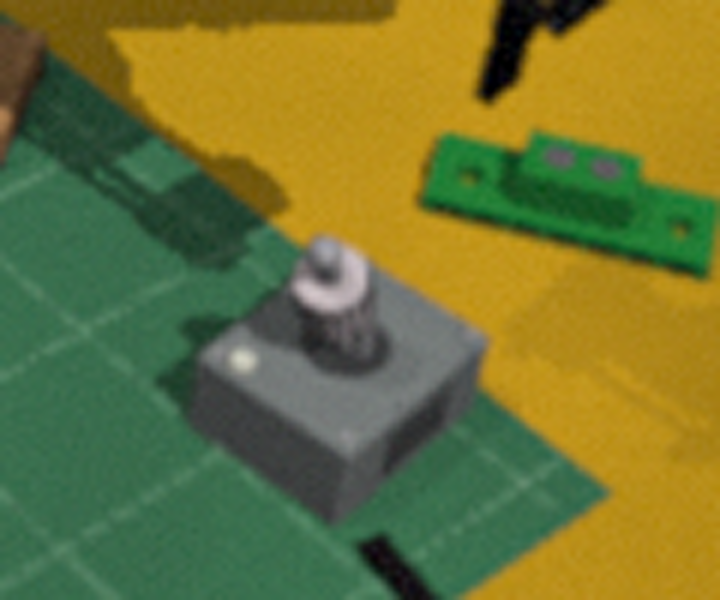

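Run:
```python
from h import *
c=snap("scene","ap_s",(150,100,420,360,2.3))
t=imaging.capture("top")
for cc,n in((t,"top"),):
    for q,z in (("sanding_block",.026),("offcut_bowl",0),("pen_pot",0),("brush",0),("knife",0),("balsa",0),("ruler",0),("glue",0),("roof_mid",.1)):
        for d in imaging.regions_of(q,cc)[:2]:
            if d["p"]>.3: print(n,q,round(d["p"],2),np.round(d["centre"]))
save(t,"ap_t",(60,70,400,300,2.2))
```

```text
top sanding_block 0.86 [236. 222.]
top offcut_bowl 0.7 [379. 203.]
top pen_pot 0.91 [122. 170.]
top pen_pot 0.73 [140. 147.]
top brush 0.65 [184. 129.]
top brush 0.64 [238. 182.]
top knife 0.35 [231. 164.]
top balsa 0.53 [138. 147.]
top ruler 0.68 [276. 119.]
top glue 0.45 [223. 113.]
top roof_mid 0.92 [229. 166.]
top roof_mid 0.8 [177. 275.]
```

View pics/ap_s.png

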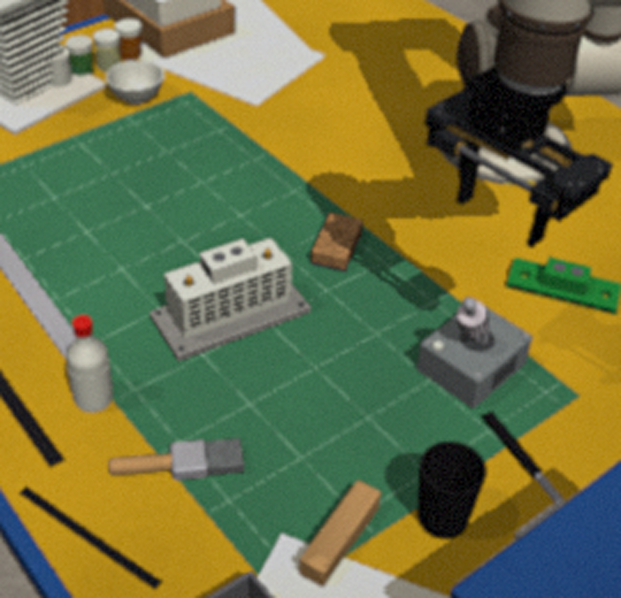

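View pics/ap_t.png

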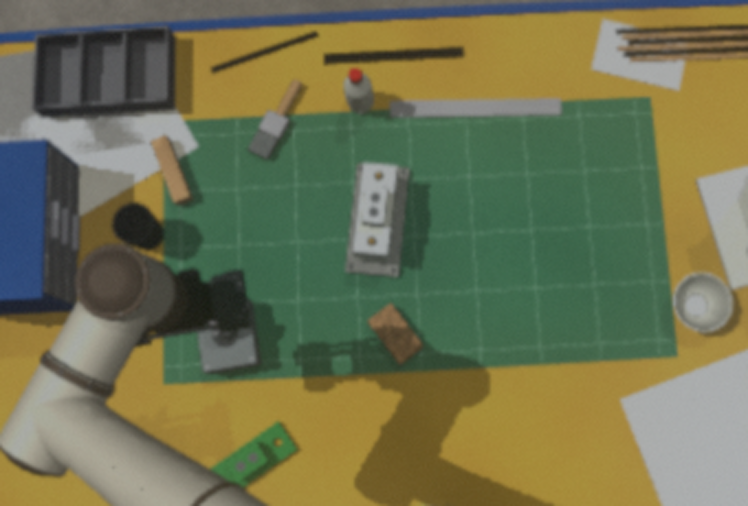

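The tower is complete and flat, the lever leans to on with its collar home, and the other things look untouched.

Run:
```python
from station import job
print(job.finish_job())
```

```text
the job is handed in; nothing more can be done
None
```

The job is done and handed in at about 70 s of the 210 s allowed. I switched the supply off, threaded all four floor plates and then the roof over the pins, and switched it on again. The collar dropped home after each switch.

**Tower:** the last pictures show all five parts lying flat one on another, with the roof's block upwards and both brass pins showing through. The roof's two holes measured 110.3 mm apart when worked out at its expected seated height of 82 mm. The true spacing is 110 mm, so the stack is fully down.

**Supply:** the lever leans away from the robot, at about +0.40 to 0.42 rad. The collar's top sits where it does when locked.

**Other things:** the green look-alike, bowl, sanding block, balsa, ruler, glue, brush and pot are where they were, as far as the pictures show. I judged the knife by eye in the scene picture, because the network's one knife hit in the last top picture lay on the tower, with a low value (0.35). I saw no sign that a part had been knocked aside.

**What went less well:**
- **Tool tilt:** the tool crept out of vertical during the moves, up to about 4.5°, and I straightened it with quick back-and-forth moves. The plates still went on flat.
- **Switching on:** the first half of the swing met about 9 N of resistance because the collar had sunk. I raised it again before going on.

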